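Load the ignition coil tester core end down

TASK

Load every ignition coil on the bench into the coil tester, one to a bay, balanced across the ridge so that its heavy core end (they look alike at both ends: lift to feel which it is) goes down onto the copper rod by its own weight. When all of them lie fully down and let go, swing the yellow clamp fully down over them, and only then set the speed lever to the green idle mark at 0.9 rad. Leave the other things on the bench where they are.

Things in the scene. Friction and masses are not known exactly. Their poses are not given: they have to be found in the camera images.
- coil1: ignition coil (may be absent): orange square bar with black caps, 120 mm long (own x axis), 28 x 28 mm across, 0.25 to 0.4 kg; origin at its very centre. Both ends look alike, but a hidden iron core in one end (+x in some coils, -x in others, not known beforehand) puts the centre of mass 33 mm from the middle towards it. Lies flat on the bench, any yaw
- coil1_a (a point): centre of the +x end face of coil1
- coil1_b (a point): centre of the -x end face of coil1
- coil2: ignition coil (may be absent): orange square bar with black caps, 120 mm long (own x axis), 28 x 28 mm across, 0.25 to 0.4 kg; origin at its very centre. Both ends look alike, but a hidden iron core in one end (+x in some coils, -x in others, not known beforehand) puts the centre of mass 33 mm from the middle towards it. Lies flat on the bench, any yaw
- coil2_a (a point): centre of the +x end face of coil2
- coil2_b (a point): centre of the -x end face of coil2
- coil3: ignition coil (may be absent): orange square bar with black caps, 120 mm long (own x axis), 28 x 28 mm across, 0.25 to 0.4 kg; origin at its very centre. Both ends look alike, but a hidden iron core in one end (+x in some coils, -x in others, not known beforehand) puts the centre of mass 33 mm from the middle towards it. Lies flat on the bench, any yaw
- coil3_a (a point): centre of the +x end face of coil3
- coil3_b (a point): centre of the -x end face of coil3
- coil4: ignition coil (may be absent): orange square bar with black caps, 120 mm long (own x axis), 28 x 28 mm across, 0.25 to 0.4 kg; origin at its very centre. Both ends look alike, but a hidden iron core in one end (+x in some coils, -x in others, not known beforehand) puts the centre of mass 33 mm from the middle towards it. Lies flat on the bench, any yaw
- coil4_a (a point): centre of the +x end face of coil4
- coil4_b (a point): centre of the -x end face of coil4
- tester: coil tester fixed to the bench: green base plate 180 x 290 x 12 mm with four bays side by side along its y; origin on the bench under the middle of the bays, +x away from the robot. Grey guide blocks beside each bay leave 44 mm in y: 46 mm high at x = 31 to 73 mm, 62 mm high at x = -71 to -38 mm. End stops: far at x = 77 mm, 38 mm high; near at x = -71 mm, 68 mm high
- bay1 (a point): top of the round steel ridge in the first bay (tester y = -96 mm; the others at -32, 32, 96), at x = 0, 40 mm up, 20 mm wide in y. A coil laid across it along tester x tips by 15 degrees onto the copper rod (x = 45 mm) or the equal rubber rod (x = -45 mm), tops 28 mm up. Lying right, its centre is 4 mm to +x and 14 mm above this point, its low end's centre 62 mm to +x and 2 mm below
- clamp (a joint): yellow clamp frame 262 mm wide, hinged along y at the tester's far edge; rad, 0 = down over the coil ends on the copper rod, growing as it is raised, up to 1.9; starts open. Stiff hinge (0.12 N m), stays where it is left. Down, its bar clears rightly lying coils by 2 mm; a raised coil end is in its way
- clamp_hinge (a point): middle of the clamp's hinge line, at x = 80 mm, y = 0 in the tester's frame, 65 mm above the bench; the axis is the tester's y
- clamp_knob (a point): centre of the black ball knob (26 mm across) on the clamp: with the clamp down it stands 28 mm from the hinge line towards the robot (tester's -x) and 36 mm above it; with the clamp raised it lies on the far side
- throttle (a joint): tester speed lever on a grey box, value in rad: 0 = leaning 0.7 rad from vertical to the box's -x (stop, black mark), growing as it swings towards the box's +x, to 1.4 (red mark); idle, the green mark on the round dial beside it, is 0.9 (0.2 rad past vertical). Stiff hinge (0.12 N m), stays where it is left
- throttle_knob (a point): centre of the red ball (28 mm across) at the lever's end, 95 mm from the pivot
- throttle_box: grey box 120 x 70 x 45 mm carrying the speed lever, fixed; origin on the bench under the pivot; the pivot axis runs along its y, 50 mm above the bench
- carburettor: brass carburettor body, 60 x 70 x 90 mm, loose; origin at the centre of its underside
- pulley: black plastic recoil starter pulley, a disc 110 mm across and 30 mm high, loose; origin at the centre of its underside
- choke_knob: chrome choke knob, 48 mm across and 50 mm high, loose; origin at the centre of its underside
- screwdriver: steel screwdriver with amber handle, 200 mm long, lying along its x axis, loose; origin near its middle
Mind the look-alikes: they are no part of the job. Leave any grey or turquoise look-alike of the coil3 alone.

How it is judged:
By the outcome, as a careful person would: the job done as asked, in the order asked, and still so for the second after the job is handed in, with the robot touching nothing.
Of coil1, coil2, coil3, coil4 only 3 to 4 are there at a start; the rules pass over those that are not, and their reading is None.
At some moment in a run one of coil1, coil2, coil3, coil4 may be knocked a few centimetres aside while the robot is not near it.
Once in a run the grip may slacken for a moment while it holds something.
It also fails if it takes over 210 s, if anything falls off the work surface, if the arm or the gripper's body presses on something with over 40 N, if the wrist force passes 120 N, or if a joint passes its speed limit or range.

ROBOT

A 6-joint arm with a two-finger parallel gripper is mounted at the origin on the work surface. World frame = base frame: x ahead of the robot, y to its left, z up, the work surface at z = 0. Lengths are in m, angles in rad, forces in N, time in s.
With the tool pointing down it reaches from about 0.35 to 0.85 m from the base axis. Payload 8.1 kg.
Tool frame: the origin (TCP) lies at the very end of the fingers, on their centre line; the grasp point (between the pads) lies 19 mm behind it (pinch_z is the distance from the TCP to the grasp point, in m); z points along the fingers, y is the direction in which the jaws open and shut (so a half turn about z gives the same grasp; the last joint's range is limited). The gripper opens to 93 mm and grips with 3 to 60 N. Pads are 15 mm wide; open, the fingers measure 128 mm over their backs; the gripper's body (75 mm by 188 mm) begins 65 mm behind the grasp point.
Start: joints at [1.031, 0.13, 1.488, -0, 1.523, -0.085], TCP at [0.264, 0.539, 0.219] pointing down, gripper open.
Joint ranges: [-2.96, 2.96], [-0.89, 2.26], [0.02, 2.5], [-1.34, 4.48], [0, 2.73], [-2.66, 2.66]. Speed limits (rad/s): [2.39, 2.39, 2.79, 3.14, 3.14, 3.14].

INTERFACE

Orientations are given as a rotation vector (axis times angle).
In Python, from plant import * gives the robot as it stands.
- The arm moves only by the tool move_arm, never from a script. Its argument "series" is a list of rows, each a list of 7 numbers: the shift along the tool's x, y, z each as a share of 10 cm, from -1 to 1, then the turn, a rotation vector about the tool's x, y, z each as a share of 180 degrees, from -1 to 1, then the opening, from -1 (shut) to 1 (fully open). In form: [[dx, dy, dz, rx, ry, rz, jaw], ...]. A call has 1 to 8 rows; each row is the pose to reach, as a shift and turn from the pose commanded when the call began, along the tool's axes at that moment, turning the shorter way round; what a row does not reach only later rows make up. A row lasts 1/10 s, in which the tool goes at most 50 mm and 8.59 degrees, less where a joint would pass 70% of its speed; a pose out of reach is approached as far as the arm can. A call with a number of a shift or a turn outside -1 to 1 is refused whole. A call with a gripper value outside its range is refused whole. The fingers move at their own pace and stop on an object; "squeeze" is the grip in N (left out, the last holds). Time passes only in rows, so rows that repeat a pose let the fingers close. It gives the time, the measured TCP pose, the force and the opening at its end, in the units of the state.
- read_state(): the state, without advancing time (a new reading comes with each control period).
- read_camera(name): name is "scene" or "top" or "wrist"; returns a dict with "frame" (420x560x3 uint8, red, green, blue), "K" (3x3 intrinsics, pixels), "rvec" (rotation vector, rad) and "tvec" (3), from world to camera coordinates, as OpenCV has them. Camera axes: x right, y down, z forward; pixel columns grow to the right and rows downward; lengths in m; the calibration is good to about 2 mm. A picture is of the moment at which its call begins. There is no depth.
- close_job(): hands the job in, once; it reports no verdict.
The state is a dict: "t": time; "q": joint angles; "dq": joint speeds; "joint_torque": joint torques, N m; "tool_pos": TCP position; "orientation": TCP orientation; "force": force on the tool from outside, world axes, zero at the start; "wrist_torque": the same for the moment, N m; "opening": finger opening in m.
Only numpy, scipy, OpenCV 4.12 (cv2) and the standard library are available. Lean on these libraries where they do the work, as an engineer would, in place of code of your own. Each camera call takes 0.05 s, during which the arm holds its last target.

## Working session

There is one attempt and no reset: what is moved stays moved. The work goes in short steps, Python scripts to look and compute and a tool call to move; the robot and the scene stay as the last step left them, time stands still between calls to the robot, and variables do not carry over. Pictures are saved under pics/ and viewed, and the job is handed in when it is done.

Besides the shell and the picture viewer there is one more tool, called as name(argument=value, ...), one argument or row to a line, values as JSON. move_arm: Moves the arm, as the interface text tells. Shift numbers are shares of 10 cm and turn numbers shares of 180 degrees, none past 1 either way. Its arguments: {"type":"object","properties":{"series":{"type":"array","items":{"type":"array","items":{"type":"number"}}},"squeeze":{"type":"number"}},"required":["series"]}

```bash
ls; mkdir -p pics
python3 - <<'E'
from plant import *
import cv2
print(read_state())
for n in ["scene","top","wrist"]:
    d=read_camera(n); cv2.imwrite(f"pics/{n}0.png",d["frame"][:,:,::-1]); print(n,d["K"],d["rvec"],d["tvec"])
E
```

```text
pics
{'t': 0.0, 'q': array([ 1.03061553e+00,  1.31149943e-01,  1.48927066e+00,  2.83161528e-05,
        1.52299032e+00, -8.53712296e-02]), 'dq': array([ 2.53439293e-04, -1.49370583e-03, -7.56427036e-06,  1.21018700e-03,
        1.86353184e-04,  8.93412135e-06]), 'joint_torque': array([ 6.60557475e-05, -5.59818542e+01, -4.91776228e+01,  7.67109124e-02,
        3.47817480e-02, -1.87069522e-04]), 'tool_pos': array([0.263239  , 0.53854442, 0.21759888]), 'orientation': array([-7.08141338e-01, -3.06013870e+00,  2.70338136e-03]), 'force': array([-0.14366459,  0.24349822, -0.17645095]), 'wrist_torque': array([ 0.01418687, -0.03557384, -0.0092806 ]), 'opening': 0.09308240017360109}
scene [[533.72936188   0.         278.76133519]
 [  0.         533.72936188 209.96263412]
 [  0.           0.           1.        ]] [ 1.37037955  2.24975693 -0.88742419] [ 0.33296717 -0.25952438  1.81792944]
top [[457.74439987   0.         283.21176846]
 [  0.         457.74439987 210.79393495]
 [  0.           0.           1.        ]] [ 2.11724186 -2.10445317  0.22238218] [-0.06620667  0.53717191  1.37781502]
wrist [[366.96613961   0.         270.80557769]
 [  0.         366.96613961 203.49097142]
 [  0.           0.           1.        ]] [-2.46488864 -1.53982054 -0.20370725] [-0.59791501 -0.03055127  0.39122909]
```

View pics/scene0.png

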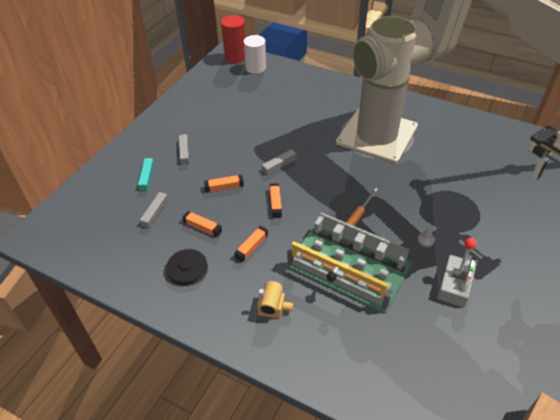

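View pics/top0.png

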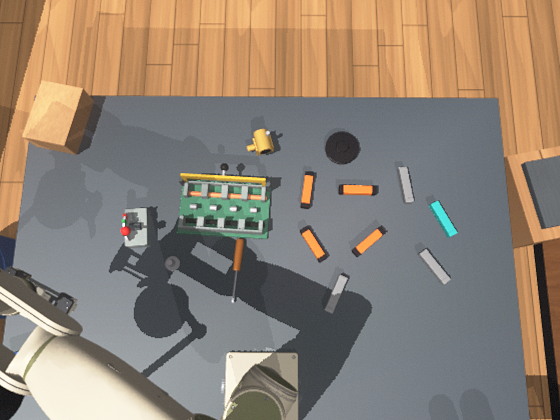

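View pics/wrist0.png

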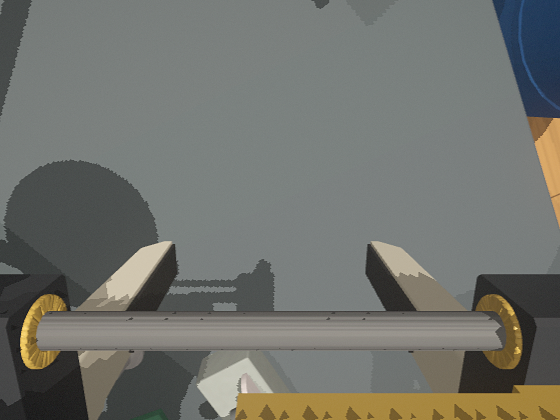

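Top view: orange coils with black caps are at (307,189), (358,189), (314,243) and (369,240). The look-alikes are grey at (406,184), (434,266), (337,292) and turquoise at (444,218). The tester is at (225,207), the throttle at (132,228), and the clamp is open on the far side. Next is a close crop.

```bash
cat > h.py <<'E'
from plant import *
import cv2, numpy as np
from scipy.spatial.transform import Rotation as R
def cam(n,save=None):
    d=read_camera(n)
    if save: cv2.imwrite(f"pics/{save}.png",d["frame"][:,:,::-1])
    return d
def ray(d,u,v,z):
    Rm=R.from_rotvec(d["rvec"]).as_matrix(); c=-Rm.T@d["tvec"]
    r=Rm.T@np.linalg.inv(d["K"])@np.array([u,v,1.]); s=(z-c[2])/r[2]; return c+s*r
def proj(d,P):
    p,_=cv2.projectPoints(np.array(P,float).reshape(-1,1,3),np.array(d["rvec"]),np.array(d["tvec"]),d["K"],None); return p.reshape(-1,2)
def crop(fr,u0,v0,u1,v1,s,name):
    c=fr[v0:v1,u0:u1,::-1]; cv2.imwrite(f"pics/{name}.png",cv2.resize(c,None,fx=s,fy=s,interpolation=cv2.INTER_CUBIC))
def coils(d,z=0.028):
    f=d["frame"]; hsv=cv2.cvtColor(f,cv2.COLOR_RGB2HSV)
    m=cv2.inRange(hsv,(3,170,120),(16,255,255))
    n,l,st,ce=cv2.connectedComponentsWithStats(m)
    out=[]
    for i in range(1,n):
        if st[i,4]<60: continue
        v,u=np.nonzero(l==i); P=np.array([ray(d,a,b,z)[:2] for a,b in zip(u,v)])
        c,wh,an=cv2.minAreaRect((P*1000).astype(np.float32))
        an = an if wh[0]>wh[1] else an+90
        out.append((np.round(ce[i],1),st[i,4],np.round(np.array(c)/1000,4),np.round(wh,1),round(an,1)))
    return out
E
python3 - <<'E'
from h import *
d=cam("top")
crop(d["frame"],270,150,470,300,4,"c1")
crop(d["frame"],110,150,290,260,4,"c2")
for c in coils(d): print(*c)
print(np.round(-R.from_rotvec(d["rvec"]).as_matrix().T@d["tvec"],3))
d=cam("scene");crop(d["frame"],270,200,500,320,3,"c3")
E
```

```text
[307.  188.7] 226 [ 0.6172 -0.1392] [26.1 93. ] 171.8
[357.1 189.6] 255 [ 0.6155 -0.3025] [30.  94.3] 90.4
[368.8 240.6] 230 [ 0.4487 -0.3333] [25.2 92.2] 130.9
[313.  243.2] 236 [ 0.4393 -0.1569] [92.7 27.9] 32.0
[237.2 254.2] 136 [0.4033 0.0803] [16.1 91.7] 173.5
[ 0.239 -0.064  1.46 ]
```

View pics/c1.png

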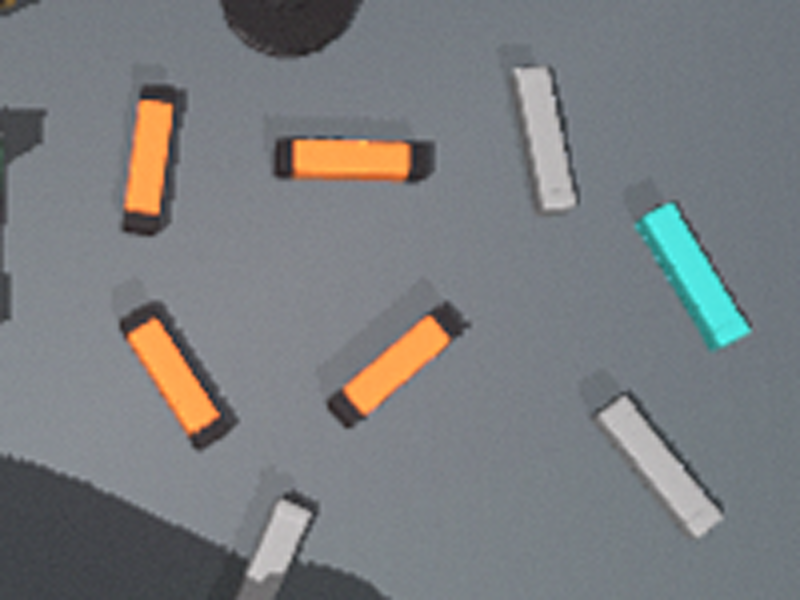

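View pics/c2.png

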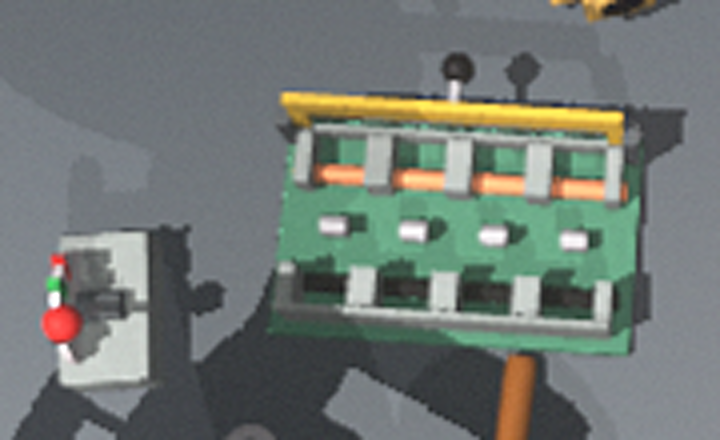

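View pics/c3.png

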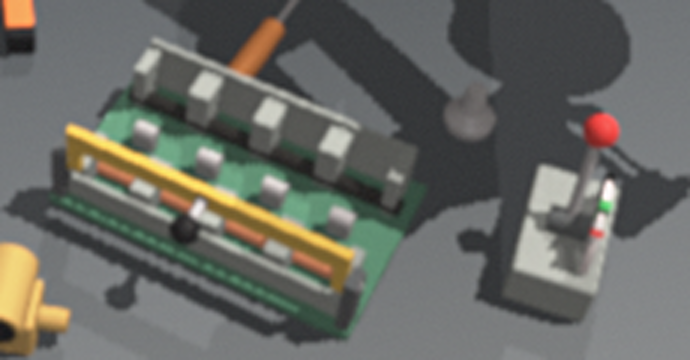

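```bash
cat >> h.py <<'E'
def T(pose,P):
    x,y,a=pose; P=np.atleast_2d(P).astype(float); c,s=np.cos(a),np.sin(a)
    return np.c_[x+c*P[:,0]-s*P[:,1], y+s*P[:,0]+c*P[:,1], P[:,2]]
def box(x0,x1,y0,y1,z0,z1):
    return [[x,y,z] for z in (z0,z1) for x,y in ((x0,y0),(x1,y0),(x1,y1),(x0,y1))]
def tester_boxes():
    B=[box(-.09,.09,-.145,.145,0,.012)]
    for y in (-.064,0,.064):
        B+= [box(.031,.073,y-.01,y+.01,.012,.046), box(-.071,-.038,y-.01,y+.01,.012,.062)]
    for y in (-.096,-.032,.032,.096): B+=[box(-.004,.004,y-.01,y+.01,.03,.04)]
    return B
def draw(img,d,pose,B,s,u0,v0,col=(0,0,255)):
    for b in B:
        p=((proj(d,T(pose,b))-[u0,v0])+.5)*s-.5
        p=p.round().astype(int)
        for i in range(4):
            for a,c in ((i,(i+1)%4),(4+i,4+(i+1)%4),(i,i+4)): cv2.line(img,tuple(map(int,p[a])),tuple(map(int,p[c])),col,1)
E
python3 - <<'E'
from h import *
d=cam("top")
from scipy.optimize import least_squares
uv=np.array([[574,240],[493,236],[414,231],[335,226]])/4+[110,150]
X=np.array([[0,y,.04] for y in (-.096,-.032,.032,.096)])
W=np.array([ray(d,u,v,.04) for u,v in uv]);print(np.round(W,4))
f=lambda p:(T(p,X)-W)[:,:2].ravel()
p=least_squares(f,[.55,.1,0]).x;print(np.round(p,4),np.round(f(p)*1000,1))
def ov(d,u0,v0,u1,v1,s,n):
    im=cv2.resize(d["frame"][v0:v1,u0:u1,::-1],None,fx=s,fy=s,interpolation=cv2.INTER_CUBIC).copy()
    draw(im,d,p,tester_boxes(),s,u0,v0); cv2.imwrite(f"pics/{n}.png",im)
ov(d,160,150,290,260,6,"o1"); ov(cam("scene"),270,200,430,320,5,"o2")
E
```

```text
[[0.5431 0.0313 0.04  ]
 [0.5459 0.0956 0.04  ]
 [0.5496 0.1584 0.04  ]
 [0.5533 0.2213 0.04  ]]
[ 0.548   0.1267 -0.0541] [-0.3 -0.5  0.3 -0.9  0.1  0.2 -0.1  1.2]
```

View pics/o1.png

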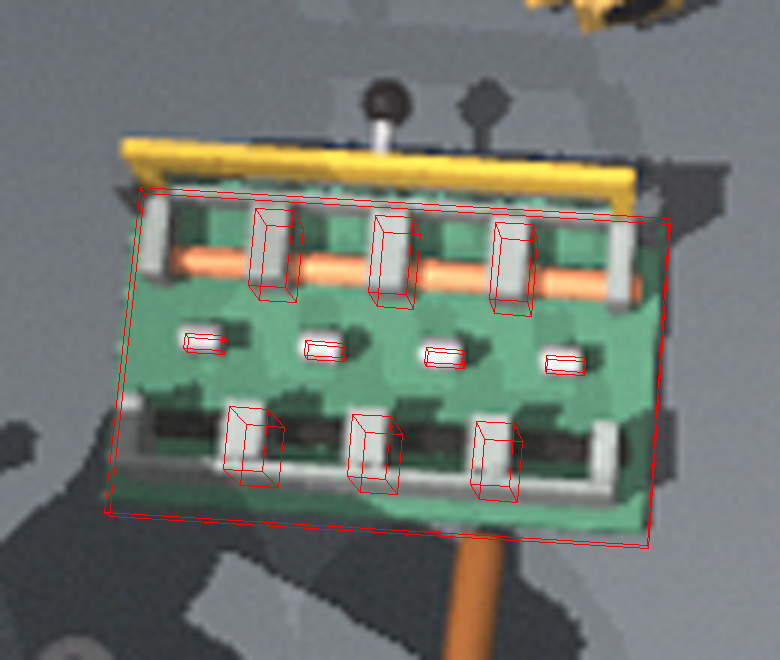

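View pics/o2.png

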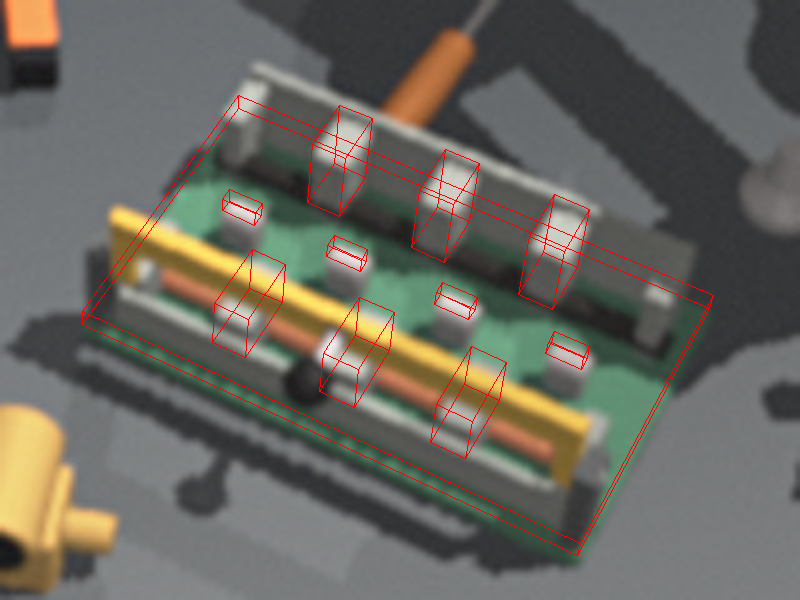

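```bash
cat >> h.py <<'E'
def Rdown(psi,pitch=0):
    # tool x at heading psi (rad), z down; pitch>0 : tool x end dips down
    c,s=np.cos(psi),np.sin(psi)
    M=np.array([[c,s,0],[s,-c,0],[0,0,-1.]])
    return M@R.from_rotvec([0,pitch,0]).as_matrix()
def psi_now(st):
    M=R.from_rotvec(st["orientation"]).as_matrix(); return np.arctan2(M[1,0],M[0,0])
def rel(pos,psi,pitch=0,st=None,base=None):
    st=st or read_state()
    M=R.from_rotvec(st["orientation"]).as_matrix(); 
    sh=M.T@(np.array(pos)-st["tool_pos"])/.1
    tr=R.from_matrix(M.T@Rdown(psi,pitch)).as_rotvec()/np.pi
    return np.round(np.r_[sh,tr],3)
def stat():
    s=read_state(); print("t%.1f"%s["t"],"pos",np.round(s["tool_pos"],4),"psi",round(np.degrees(psi_now(s)),1),"q",np.round(s["q"],2),"F",np.round(s["force"],2),"M",np.round(s["wrist_torque"],3),"op",round(s["opening"],4)); return s
E
python3 - <<'E'
from h import *
s=stat(); 
M=R.from_rotvec(s["orientation"]).as_matrix(); print(np.round(M,3))
d=cam("wrist"); Rm=R.from_rotvec(d["rvec"]).as_matrix(); c=-Rm.T@d["tvec"]
print("cam in tool",np.round(M.T@(c-s["tool_pos"]),3)); print(np.round(M.T@Rm.T,3))
E
```

```text
t0.3 pos [0.2635 0.5389 0.2184] psi 153.9 q [ 1.03  0.13  1.49 -0.    1.52 -0.09] F [-0.27  0.03  1.42] M [ 0.027  0.026 -0.001] op 0.0928
[[-0.898  0.439 -0.   ]
 [ 0.439  0.898 -0.   ]
 [ 0.    -0.    -1.   ]]
cam in tool [ 0.074 -0.001 -0.166]
[[ 0.    -0.964 -0.264]
 [ 1.     0.001 -0.001]
 [ 0.001 -0.264  0.964]]
```

Run:
```python
from h import *
print(rel([.5,.127,.26],np.radians(177)))
```

```text
[-3.934 -2.662 -0.415 -0.    -0.    -0.128]
```

move_arm(
  series=[
    [-0.3,-0.2,-0.1,0,0,0,1],
    [-0.7,-0.45,-0.2,0,0,0,1],
    [-1,-0.68,-0.2,0,0,0,1],
  ],
  squeeze=50,
)

```text
t: 0.7
tool_pos: [0.3248, 0.4332, 0.2402]
orientation: [0.707, 3.059, 0.003]
force: [-0.1, -0.5, 0.1]
opening: 0.0928
```

move_arm(
  series=[
    [-0.4,-0.25,-0.1,0,0,0,1],
    [-0.8,-0.5,-0.2,0,0,0,1],
    [-1,-0.68,-0.2,0,0,0,1],
  ],
)

```text
t: 1.0
tool_pos: [0.3856, 0.3269, 0.2605]
orientation: [0.71, 3.057, 0.003]
force: [0.2, -0.1, 0.1]
opening: 0.0934
```

move_arm(
  series=[
    [-0.4,-0.25,0,0,0,0,1],
    [-0.8,-0.5,0,0,0,0,1],
    [-1,-0.68,0,0,0,0,1],
  ],
)

```text
t: 1.3
tool_pos: [0.4449, 0.2213, 0.2588]
orientation: [0.711, 3.059, -0.0]
force: [-0.2, 1.1, -0.0]
opening: 0.0931
```

move_arm(
  series=[
    [-0.4,-0.25,0,0,0,-0.04,1],
    [-0.8,-0.5,0,0,0,-0.09,1],
    [-0.93,-0.62,0,0,0,-0.128,1],
    [-0.93,-0.62,0,0,0,-0.128,1],
    [-0.93,-0.62,0,0,0,-0.128,1],
  ],
)

```text
t: 1.8
tool_pos: [0.4997, 0.1274, 0.2586]
orientation: [-0.09, -3.14, -0.001]
force: [-0.2, 0.6, -1.2]
opening: 0.0932
```

Run:
```python
from h import *
stat(); d=cam("wrist","w1"); stat()
p=[.551,.127,-.054]
im=d["frame"][:,:,::-1].copy(); draw(im,d,p,tester_boxes(),1,0,0); cv2.imwrite("pics/w1o.png",im)
```

```text
t1.8 pos [0.4997 0.1274 0.2586] psi 176.7 q [ 0.15 -0.11  1.66  0.    1.59 -1.36] F [-0.21  0.63 -1.18] M [ 0.012 -0.003 -0.02 ] op 0.0932
t1.9 pos [0.4995 0.128  0.2586] psi 176.8 q [ 0.15 -0.11  1.66  0.    1.59 -1.36] F [-1.32  0.11  0.3 ] M [ 0.058 -0.056  0.006] op 0.0932
```

View pics/w1o.png

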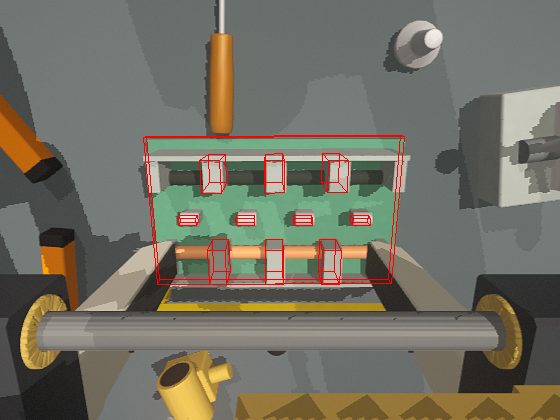

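Run:
```python
from h import *
d=cam("wrist"); 
s=3;u0,v0,u1,v1=140,125,410,295
im=cv2.resize(d["frame"][v0:v1,u0:u1,::-1],None,fx=s,fy=s,interpolation=cv2.INTER_CUBIC).copy()
draw(im,d,[.551,.127,-.054],tester_boxes(),s,u0,v0); cv2.imwrite("pics/w2.png",im[:, :800])
st=read_state()
print(rel([.617,-.139,.2],np.radians(172)))
```

```text
[-1.32  -2.606  0.586  0.    -0.     0.027]
```

View pics/w2.png

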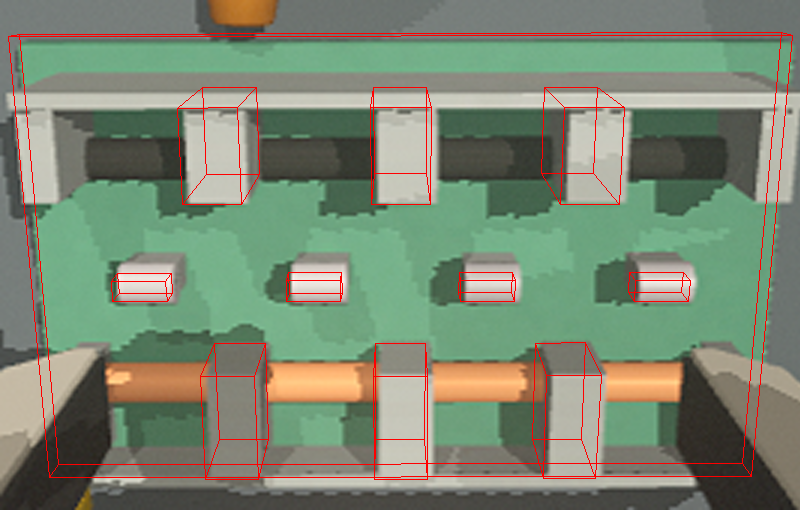

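move_arm(
  series=[
    [-0.25,-0.45,0.1,0,0,0,1],
    [-0.45,-0.9,0.2,0,0,0,1],
    [-0.5,-1,0.2,0,0,0,1],
  ],
)

```text
t: 2.2
tool_pos: [0.5444, 0.0229, 0.2371]
orientation: [-0.086, -3.139, 0.002]
force: [-1.0, 0.2, 0.5]
opening: 0.093
```

move_arm(
  series=[
    [-0.25,-0.45,0.1,0,0,0,1],
    [-0.45,-0.9,0.2,0,0,0,1],
    [-0.5,-1,0.2,0,0,0,1],
  ],
)

```text
t: 2.5
tool_pos: [0.5892, -0.0797, 0.217]
orientation: [-0.087, -3.138, 0.001]
force: [-0.3, 0.1, -0.0]
opening: 0.0933
```

Run:
```python
from h import *
stat(); d=cam("wrist","w3"); 
for c in coils(d): print(*c)
crop(d["frame"],0,0,560,300,1,"w3")
for c in coils(cam("top")): print(*c)
```

```text
t2.5 pos [ 0.5892 -0.0797  0.217 ] psi 176.8 q [-0.22  0.12  1.5  -0.    1.52 -1.74] F [-0.34  0.11 -0.  ] M [ 0.074 -0.021 -0.006] op 0.0933
[ 8.2 20.5] 705 [ 0.4361 -0.3021] [20.8 40.8] 165.9
[169.7  37.1] 142 [ 0.4523 -0.1636] [73.2  1.7] 32.1
[434.6  10.9] 542 [0.4446 0.0711] [22.  18.5] 83.8
[216.5 228.1] 690 [ 0.6152 -0.1377] [28.7 93.8] 172.2
[ 61.3 213.4] 1748 [ 0.6138 -0.2976] [101.4  32.1] 88.3
[357.4 189.5] 256 [ 0.6155 -0.3025] [30. 88.] 90.4
[368.8 240.6] 234 [ 0.4491 -0.3334] [25.2 91.9] 130.5
[312.9 243.5] 261 [ 0.4393 -0.1569] [92.7 27.9] 32.0
```

View pics/w3.png

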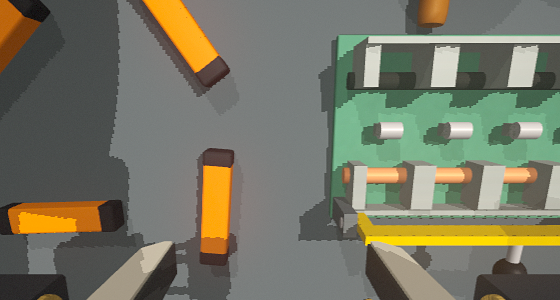

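The crop confirms an orange coil with black caps at (216,205), so I'm approaching it.

Run:
```python
from h import *
for z in (.1,.004): print(rel([.616,-.138,z],np.radians(172.2)))
```

```text
[-0.302 -0.585  1.181  0.    -0.     0.026]
[-0.303 -0.585  2.141  0.    -0.     0.026]
```

move_arm(
  series=[
    [-0.15,-0.3,0.2,0,0,0.026,1],
    [-0.3,-0.585,0.5,0,0,0.026,1],
    [-0.3,-0.585,0.9,0,0,0.026,1],
    [-0.3,-0.585,1,0,0,0.026,1],
  ],
)

```text
t: 3.0
tool_pos: [0.6132, -0.1348, 0.114]
orientation: [-0.21, -3.127, -0.004]
force: [-1.4, 1.0, -0.8]
opening: 0.093
```

move_arm(
  series=[
    [0,0,0.4,0,0,0,1],
    [0,0,0.8,0,0,0,1],
    [0,0,0.9,0,0,0,1],
  ],
)

```text
t: 3.3
tool_pos: [0.613, -0.1343, 0.0251]
orientation: [-0.208, -3.128, -0.003]
force: [-0.8, 0.8, -0.6]
opening: 0.0934
```

Run:
```python
from h import *
stat(); print(rel([.616,-.138,.004],np.radians(172.2)))
crop(cam("wrist")["frame"],100,150,460,400,2,"w4")
```

```text
t3.3 pos [ 0.613  -0.1343  0.0251] psi 172.4 q [-0.3   0.37  1.57  0.    1.2  -1.74] F [-0.77  0.79 -0.59] M [-0.005  0.021  0.002] op 0.0934
[-0.036 -0.033  0.211  0.001 -0.002  0.001]
```

View pics/w4.png

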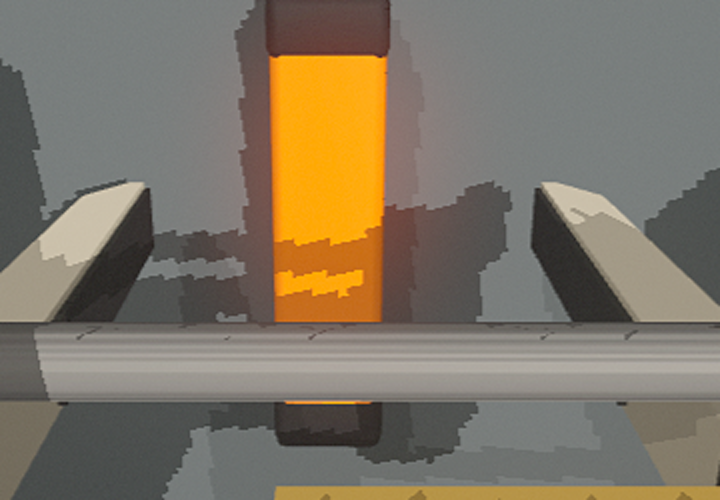

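Run:
```python
from h import *
d=cam("wrist")
a=ray(d,265,177.5,.028);b=ray(d,265,352,.028);print(a,b,(a+b)/2,np.linalg.norm(a-b))
```

```text
[ 0.57152137 -0.13248474  0.028     ] [ 0.66259303 -0.14499595  0.028     ] [ 0.6170572  -0.13874035  0.028     ] 0.09192702060155114
```

move_arm(
  series=[
    [-0.046,-0.04,0.1,0,0,0,1],
    [-0.046,-0.04,0.21,0,0,0,1],
    [-0.046,-0.04,0.21,0,0,0,-1],
    [-0.046,-0.04,0.21,0,0,0,-1],
    [-0.046,-0.04,0.21,0,0,0,-1],
    [-0.046,-0.04,0.21,0,0,0,-1],
    [-0.046,-0.04,0.21,0,0,0,-1],
    [-0.046,-0.04,0.21,0,0,0,-1],
  ],
  squeeze=50,
)

```text
t: 4.2
tool_pos: [0.6201, -0.1422, 0.0079]
orientation: [0.211, 3.134, -0.0]
force: [-0.3, -0.3, -0.7]
opening: 0.0496
```

move_arm(
  series=[
    [0,0,0,0,0,0,-1],
    [0,0,0,0,0,0,-1],
    [0,0,0,0,0,0,-1],
    [0,0,0,0,0,0,-1],
  ],
)

```text
t: 4.6
tool_pos: [0.62, -0.1419, 0.0077]
orientation: [-0.211, -3.134, -0.0]
force: [-0.0, 1.8, 0.5]
opening: 0.0273
```

Run:
```python
from h import *
stat()
```

```text
t4.6 pos [ 0.62   -0.1419  0.0077] psi 172.3 q [-0.31  0.41  1.56  0.    1.17 -1.74] F [-0.01  1.82  0.55] M [0.392 0.048 0.004] op 0.0273
```

move_arm(
  series=[
    [0,0,0,0,0,0,0],
    [0,0,0,0,0,0,0],
    [0.032,0.01,0.04,0,0,0,0],
    [0.032,0.01,0.04,0,0,0,0],
    [0.032,0.01,0.04,0,0,0,-1],
    [0.032,0.01,0.04,0,0,0,-1],
    [0.032,0.01,0.04,0,0,0,-1],
    [0.032,0.01,0.04,0,0,0,-1],
  ],
  squeeze=55,
)

```text
t: 5.4
tool_pos: [0.617, -0.1408, 0.0037]
orientation: [0.211, 3.134, -0.0]
force: [-0.4, 0.3, -0.2]
opening: 0.0275
```

move_arm(
  series=[
    [0,0,0,0,0,0,-1],
    [0,0,0,0,0,0,-1],
  ],
)

```text
t: 5.6
tool_pos: [0.617, -0.1408, 0.0037]
orientation: [0.211, 3.134, -0.0]
force: [-0.8, -0.1, 0.4]
opening: 0.0275
```

Run:
```python
from h import *
stat()
```

```text
t5.6 pos [ 0.617  -0.1408  0.0037] psi 172.3 q [-0.31  0.41  1.57 -0.    1.16 -1.74] F [-0.83 -0.08  0.37] M [-0.011  0.02   0.028] op 0.0275
```

Lift and feel.

move_arm(
  series=[
    [0,0,-0.1,0,0,0,-1],
    [0,0,-0.3,0,0,0,-1],
    [0,0,-0.4,0,0,0,-1],
    [0,0,-0.4,0,0,0,-1],
    [0,0,-0.4,0,0,0,-1],
  ],
)

```text
t: 6.1
tool_pos: [0.617, -0.1407, 0.0436]
orientation: [0.211, 3.134, -0.0]
force: [0.8, -0.3, -4.0]
opening: 0.0278
```

```bash
cat >> h.py <<'E'
def feel():
    st=stat(); d=read_camera("wrist"); st2=read_state(); 
    M=R.from_rotvec(st["orientation"]).as_matrix()
    ms=[];fs=[]
    for s in (st,st2): ms.append(M.T@s["wrist_torque"]); fs.append(s["force"])
    for i in range(4):
        read_camera("top"); s=read_state(); ms.append(M.T@s["wrist_torque"]); fs.append(s["force"])
    print("tool-frame M mean",np.round(np.mean(ms,0),3),"std",np.round(np.std(ms,0),3),"F",np.round(np.mean(fs,0),2))
    return d
E
python3 - <<'E'
from h import *
d=feel(); crop(d["frame"],100,150,460,400,2,"w5")
E
```

```text
t6.1 pos [ 0.617  -0.1407  0.0436] psi 172.3 q [-0.31  0.36  1.55 -0.    1.23 -1.74] F [ 0.77 -0.31 -4.02] M [ 0.104  0.075 -0.043] op 0.0278
tool-frame M mean [-0.038  0.096  0.037] std [0.037 0.025 0.017] F [-0.25 -0.   -3.63]
```

View pics/w5.png

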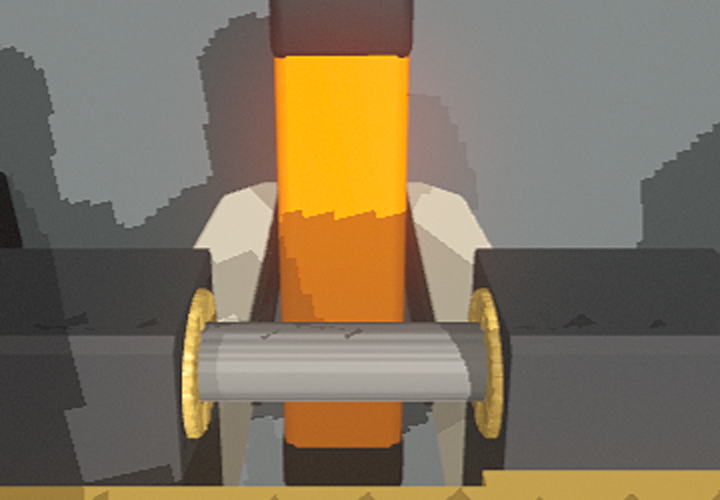

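Run:
```python
from h import *
d=cam("wrist")
for z in(.064,.068,.072):
  a=ray(d,100+340/2,150+55/2,z);b=ray(d,100+345/2,150+447/2,z);print(z,a,b,(a+b)/2,np.linalg.norm(a-b), ) 
# widths
Rm=R.from_rotvec(d["rvec"]).as_matrix()
for v,w,l in((55,135,'near'),(447,117,'far')):
  # depth from width
  dep=d["K"][0,0]*.028/(w/2); r=np.linalg.inv(d["K"])@[270,150+v/2,1]; P=Rm.T@(r*dep-d["tvec"]); print(l,P)
```

```text
0.064 [ 0.57101915 -0.13543134  0.064     ] [ 0.66356086 -0.14677759  0.064     ] [ 0.61729001 -0.14110447  0.064     ] 0.09323468908494063
0.068 [ 0.57023761 -0.13531543  0.068     ] [ 0.66022225 -0.14634817  0.068     ] [ 0.61522993 -0.1408318   0.068     ] 0.09065846758166861
0.072 [ 0.56945607 -0.13519952  0.072     ] [ 0.65688364 -0.14591874  0.072     ] [ 0.61316986 -0.14055913  0.072     ] 0.0880822460783965
near [ 0.57198634 -0.13557478  0.05904977]
far [ 0.66619671 -0.14832304  0.06065096]
```

```bash
cat >> h.py <<'E'
TP=[.551,.1283,-.054]
def bay(n,dx=0,dz=0):
    y=[-.096,-.032,.032,.096][n-1]; return T(TP,[dx,y,.04+dz])[0]
E
python3 - <<'E'
from h import *
b=bay(4); print(b)
s=stat()
print(rel([b[0],b[1],.16],np.radians(176.9)))
E
```

```text
[0.55618148 0.22416007 0.04      ]
t6.4 pos [ 0.6164 -0.1406  0.0428] psi 172.3 q [-0.31  0.36  1.55 -0.    1.23 -1.74] F [-0.18  0.23 -3.31] M [ 0.023  0.156 -0.02 ] op 0.0279
[ 1.087  3.534 -1.17   0.    -0.    -0.026]
```

move_arm(
  series=[
    [0,0,-0.3,0,0,0,-1],
    [0,0,-0.6,0,0,0,-1],
    [0.05,0.15,-1,0,0,0,-1],
    [0.1,0.4,-1,0,0,0,-1],
    [0.2,0.75,-1,0,0,0,-1],
    [0.3,1,-1,0,0,0,-1],
  ],
  squeeze=60,
)

```text
t: 7.0
tool_pos: [0.6005, -0.036, 0.1438]
orientation: [0.211, 3.134, 0.001]
force: [0.4, -0.0, -4.0]
opening: 0.0273
```

move_arm(
  series=[
    [0.1,0.3,-0.1,0,0,0,-1],
    [0.2,0.7,-0.2,0,0,0,-1],
    [0.3,1,-0.2,0,0,0,-1],
  ],
)

```text
t: 7.3
tool_pos: [0.5848, 0.0675, 0.1652]
orientation: [0.21, 3.132, 0.001]
force: [0.8, 0.7, -3.3]
opening: 0.0274
```

move_arm(
  series=[
    [0.1,0.3,0,0,0,0,-1],
    [0.2,0.7,0,0,0,0,-1],
    [0.3,1,0,0,0,-0.02,-1],
  ],
)

```text
t: 7.6
tool_pos: [0.5674, 0.1707, 0.1634]
orientation: [-0.111, -3.139, -0.001]
force: [-0.2, 0.7, -3.1]
opening: 0.0272
```

Run:
```python
from h import *
b=bay(4)
s=stat()
print(rel([b[0],b[1],.16],np.radians(176.9)))
```

```text
t7.6 pos [0.5674 0.1707 0.1634] psi 175.9 q [ 0.21  0.14  1.58  0.    1.42 -1.29] F [-0.17  0.68 -3.12] M [0.006 0.087 0.067] op 0.0272
[ 0.15   0.525  0.035  0.    -0.    -0.005]
```

move_arm(
  series=[
    [0.08,0.3,0.03,0,0,-0.005,-1],
    [0.15,0.52,0.03,0,0.03,-0.005,-1],
    [0.15,0.52,0.2,0,0.056,-0.005,-1],
    [0.15,0.52,0.4,0,0.056,-0.005,-1],
    [0.15,0.52,0.4,0,0.056,-0.005,-1],
    [0.15,0.52,0.4,0,0.056,-0.005,-1],
    [0.15,0.52,0.4,0,0.056,-0.005,-1],
  ],
)

```text
t: 8.3
tool_pos: [0.5573, 0.2217, 0.1252]
orientation: [-0.083, -2.967, -0.01]
force: [-0.1, 0.5, -3.8]
opening: 0.0276
```

Run:
```python
from h import *
b=bay(4,.0006,.0037)
s=stat()
for dz in (.03,.001):print(rel(b+[0,0,dz],np.radians(176.9),np.radians(10)))
d=cam("wrist","w6");crop(cam("scene")["frame"],300,180,500,330,4,"s6")
```

```text
t8.3 pos [0.5573 0.2217 0.1252] psi 176.8 q [ 0.26  0.35  1.42  0.06  1.54 -1.26] F [-0.07  0.5  -3.75] M [ 0.039 -0.196  0.038] op 0.0276
[-0.082  0.023  0.508  0.001  0.    -0.   ]
[-0.133  0.022  0.794  0.001  0.    -0.   ]
```

View pics/w6.png

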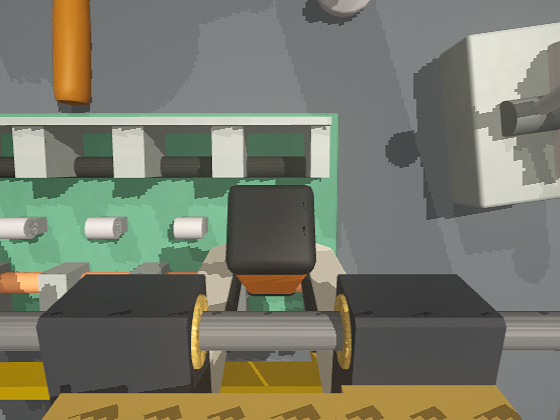

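View pics/s6.png

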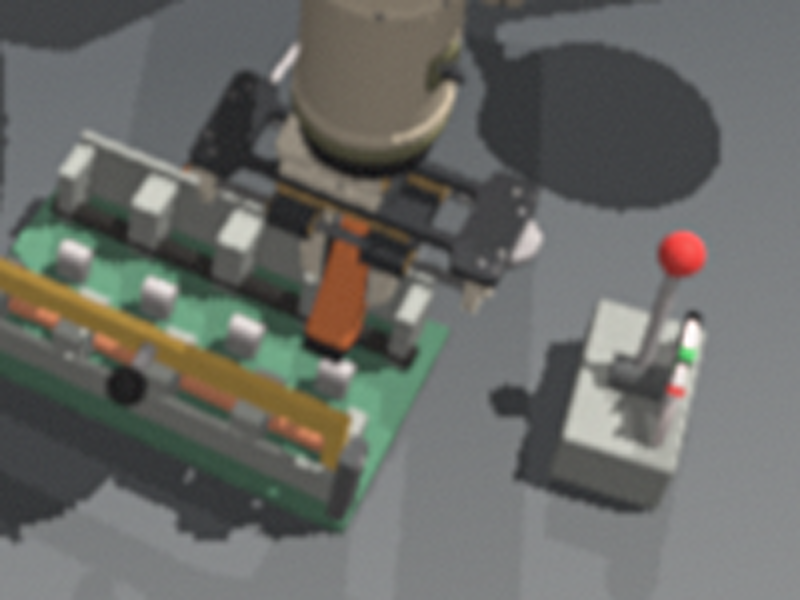

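Run:
```python
from h import *
feel()
print(rel([.616,-.05,.15],np.radians(176.9)))
d=cam("top");crop(d["frame"],170,120,330,270,4,"t7")
```

```text
t8.4 pos [0.5575 0.2218 0.1255] psi 176.8 q [ 0.26  0.35  1.42  0.06  1.54 -1.26] F [ 0.26 -0.92 -3.72] M [ 0.021 -0.207  0.022] op 0.0279
tool-frame M mean [-0.026 -0.168 -0.012] std [0.016 0.029 0.021] F [ 0.14 -0.04 -3.  ]
[-6.850e-01 -2.679e+00 -3.870e-01  1.000e-03 -5.600e-02 -1.000e-03]
```

View pics/t7.png

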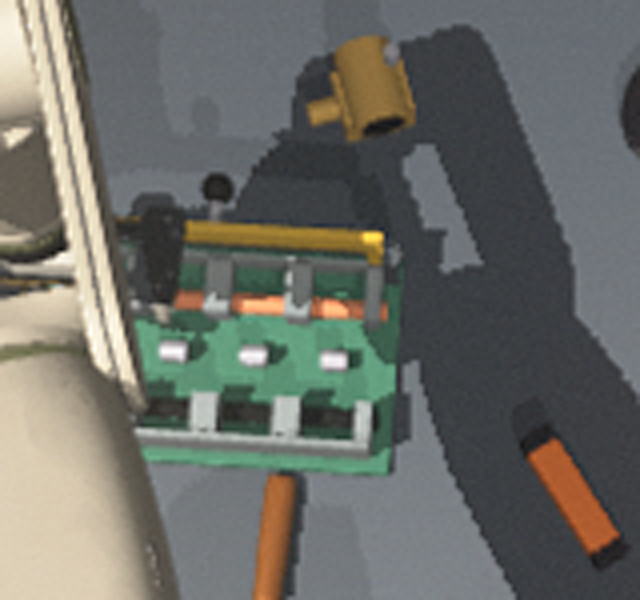

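move_arm(
  series=[
    [-0.05,-0.2,-0.3,0,0,0,-1],
    [-0.15,-0.5,-0.4,0,-0.03,0,-1],
    [-0.25,-0.8,-0.4,0,-0.056,0,-1],
    [-0.3,-1,-0.4,0,-0.056,0,-1],
  ],
)

```text
t: 9.1
tool_pos: [0.5868, 0.1181, 0.1578]
orientation: [0.088, 3.138, 0.001]
force: [0.0, -0.0, -3.5]
opening: 0.0275
```

move_arm(
  series=[
    [-0.1,-0.4,0,0,0,0,-1],
    [-0.2,-0.8,0,0,0,0,-1],
    [-0.25,-1,0,0,0,0,-1],
  ],
)

```text
t: 9.4
tool_pos: [0.6071, 0.0152, 0.1577]
orientation: [0.091, 3.14, 0.0]
force: [0.1, 0.0, -3.7]
opening: 0.0276
```

move_arm(
  series=[
    [-0.05,-0.3,0,0,0,0,-1],
    [-0.1,-0.7,0,0,0,0,-1],
    [-0.1,-0.8,0.3,0,0,0,-1],
    [-0.1,-0.8,0.5,0,0,0,-1],
    [-0.1,-0.8,0.5,0,0,0,-1],
  ],
)

```text
t: 9.9
tool_pos: [0.6095, -0.0621, 0.1034]
orientation: [-0.09, -3.133, -0.004]
force: [-0.6, 0.3, -3.6]
opening: 0.0278
```

Run:
```python
from h import *
feel()
crop(cam("wrist")["frame"],100,100,460,400,2,"w8")
crop(cam("scene")["frame"],200,140,360,280,4,"s8")
```

```text
t9.9 pos [ 0.6095 -0.0621  0.1034] psi 176.7 q [-0.19  0.25  1.57  0.    1.33 -1.7 ] F [-0.63  0.29 -3.56] M [ 0.077  0.113 -0.006] op 0.0278
tool-frame M mean [-0.038  0.058  0.001] std [0.02  0.033 0.04 ] F [ 0.17 -0.16 -3.27]
```

View pics/w8.png

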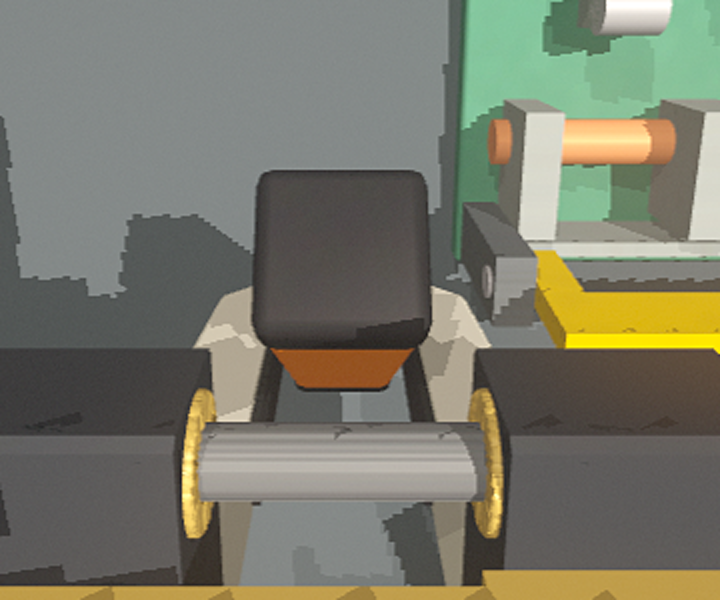

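View pics/s8.png

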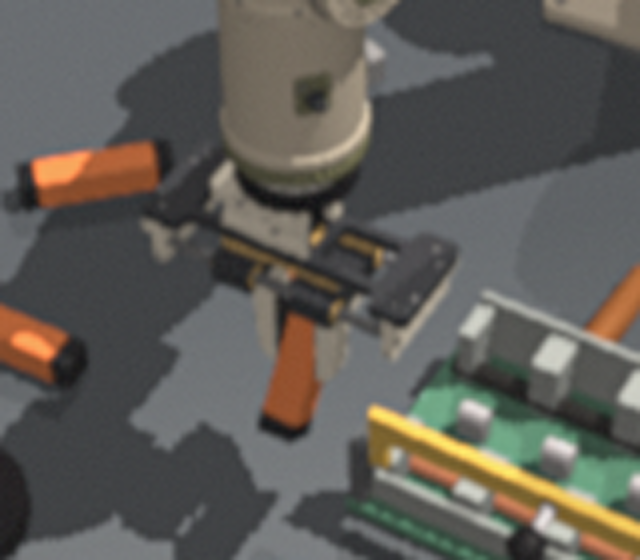

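move_arm(
  series=[
    [0,-0.3,0,0,0,0,-1],
    [0,-0.7,0.1,0,0,0,-1],
    [0,-0.85,0.3,0,0,0,-1],
    [0,-0.85,0.5,0,0,0,-1],
    [0,-0.85,0.5,0,0,0,-1],
    [0,-0.85,0.5,0,0,0,-1],
  ],
)

```text
t: 10.85
tool_pos: [0.6078, -0.1464, 0.0577]
orientation: [-0.087, -3.14, -0.002]
force: [1.3, -0.4, -2.3]
opening: 0.0277
```

move_arm(
  series=[
    [0,0,0.1,0,0,0,-1],
    [0,0,0.2,0,0,0,-1],
    [0.03,0,0.3,0,0,0,-1],
    [0.05,0,0.4,0,0,0,-1],
    [0.05,0,0.45,0,0,0,-1],
    [0.05,0,0.45,0,0,0,-1],
  ],
  squeeze=15,
)

```text
t: 11.45
tool_pos: [0.6037, -0.1465, 0.0141]
orientation: [0.086, 3.139, 0.0]
force: [-5.1, 0.4, 3.8]
opening: 0.0282
```

Run:
```python
from h import *
stat()
crop(cam("wrist")["frame"],100,100,460,400,2,"w9")
```

```text
t11.4 pos [ 0.6037 -0.1465  0.0141] psi 176.9 q [-0.32  0.37  1.6   0.    1.17 -1.84] F [-5.1   0.4   3.77] M [-0.051  0.791 -0.016] op 0.0282
```

View pics/w9.png

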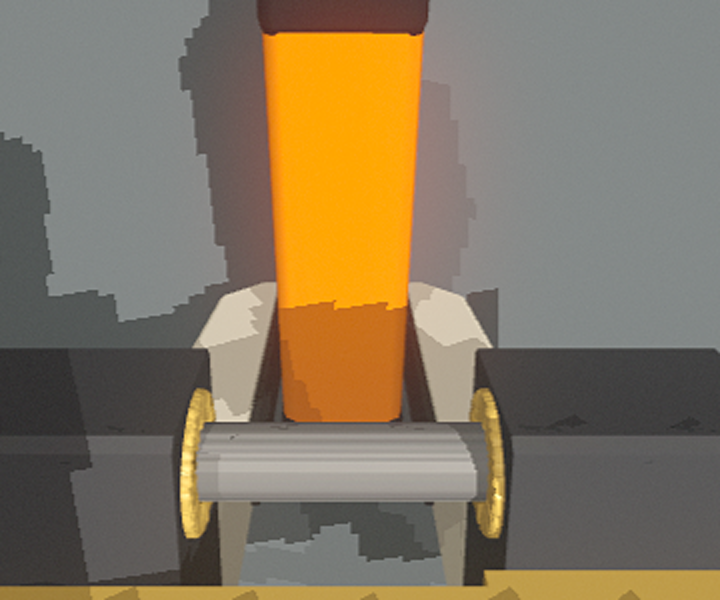

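move_arm(
  series=[
    [0,0,0,0,0,0,0.2],
    [0,0,0,0,0,0,0.2],
    [0,0,0,0,0,0,0.2],
    [0,0,0,0,0,0,0.2],
  ],
)

```text
t: 11.9
tool_pos: [0.603, -0.1463, 0.0124]
orientation: [0.087, 3.14, 0.002]
force: [0.0, 0.6, 0.1]
opening: 0.0538
```

Run:
```python
from h import *
stat()
crop(cam("wrist")["frame"],100,100,460,400,2,"w10")
```

```text
t11.9 pos [ 0.603  -0.1463  0.0124] psi 176.8 q [-0.32  0.37  1.6   0.    1.17 -1.84] F [0.03 0.63 0.1 ] M [ 0.075 -0.01  -0.013] op 0.0538
```

View pics/w10.png

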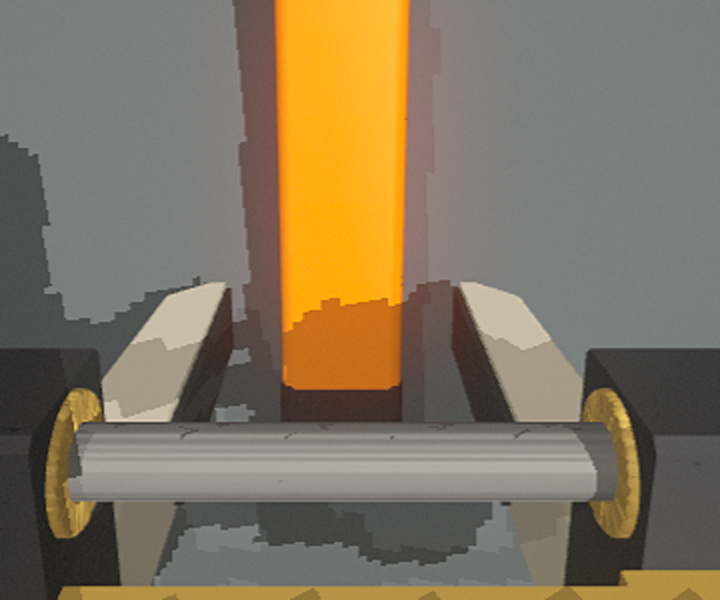

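Run:
```python
from h import *
d=cam("wrist")
b=ray(d,270.5,293.5,.028); a=np.radians(176.8); ax=-np.array([np.cos(a),np.sin(a),0])
print(b)
l=ray(d,100+276/2,100,.028);r=ray(d,100+408/2,100,.028); l2=ray(d,100+283/2,290,.028);r2=ray(d,100+401/2,290,.028)
dd=(l2+r2-l-r); yaw=np.arctan2(dd[1],dd[0]); print(np.degrees(yaw))
c=b-.046*np.array([np.cos(yaw),np.sin(yaw),0]); g=c+.014*np.array([np.cos(yaw),np.sin(yaw),0]);print(c,g)
print(rel([g[0],g[1],.004],yaw+np.pi))
```

```text
[ 0.61212366 -0.14763426  0.028     ]
-3.164165321786379
[ 0.56619378 -0.1450952   0.028     ] [ 0.58017244 -0.14586795  0.028     ]
[ 0.227 -0.008  0.083  0.     0.    -0.   ]
```

move_arm(
  series=[
    [0.15,-0.005,0,0,0,0,0.2],
    [0.227,-0.005,0.085,0,0,0,0.2],
    [0.227,-0.005,0.085,0,0,0,0.2],
    [0.227,-0.005,0.085,0,0,0,-1],
    [0.227,-0.005,0.085,0,0,0,-1],
    [0.227,-0.005,0.085,0,0,0,-1],
    [0.227,-0.005,0.085,0,0,0,-1],
    [0.227,-0.005,0.085,0,0,0,-1],
  ],
  squeeze=60,
)

```text
t: 12.8
tool_pos: [0.5805, -0.1456, 0.004]
orientation: [0.088, 3.14, 0.002]
force: [1.2, 0.7, 1.0]
opening: 0.0276
```

move_arm(
  series=[
    [0,0,0,0,0,0,-1],
    [0,0,0,0,0,0,-1],
    [0,0,-0.2,0,0,0,-1],
    [0,0,-0.4,0,0,0,-1],
    [0,0,-0.4,0,0,0,-1],
    [0,0,-0.4,0,0,0,-1],
  ],
)

```text
t: 13.4
tool_pos: [0.5799, -0.1457, 0.0433]
orientation: [-0.088, -3.14, -0.002]
force: [-0.8, 0.2, -3.9]
opening: 0.0277
```

Run:
```python
from h import *
d=feel()
crop(d["frame"],100,100,460,400,2,"w11")
b=bay(4); print(rel([b[0]+.016,b[1],.16],np.radians(176.9)))
```

```text
t13.4 pos [ 0.5799 -0.1457  0.0433] psi 176.8 q [-0.33  0.27  1.66  0.    1.21 -1.85] F [-0.78  0.23 -3.93] M [ 0.017  0.063 -0.024] op 0.0277
tool-frame M mean [-0.015  0.073  0.001] std [0.034 0.013 0.019] F [-0.36  0.   -3.64]
[ 2.780e-01  3.688e+00 -1.169e+00  1.000e-03 -1.000e-03 -1.000e-03]
```

View pics/w11.png

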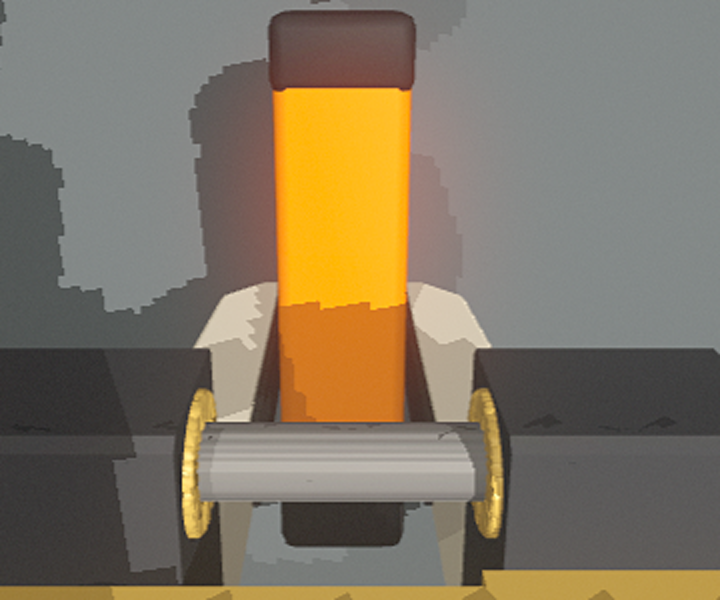

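move_arm(
  series=[
    [0,0,-0.3,0,0,0,-1],
    [0,0.05,-0.7,0,0,0,-1],
    [0,0.25,-1,0,0,0,-1],
    [0.05,0.6,-1,0,0,0,-1],
    [0.08,1,-1,0,0,0,-1],
  ],
)

```text
t: 14.15
tool_pos: [0.5783, -0.0456, 0.1452]
orientation: [0.091, 3.138, 0.001]
force: [0.7, 0.6, -4.4]
opening: 0.0275
```

move_arm(
  series=[
    [0.03,0.35,-0.1,0,0,0,-1],
    [0.06,0.7,-0.2,0,0,0,-1],
    [0.08,1,-0.2,0,0,0,-1],
  ],
)

```text
t: 14.45
tool_pos: [0.5756, 0.0566, 0.1652]
orientation: [0.087, 3.139, 0.003]
force: [1.2, 0.7, -3.3]
opening: 0.0274
```

move_arm(
  series=[
    [0.03,0.35,0,0,0,0,-1],
    [0.06,0.7,0,0,0,0,-1],
    [0.08,1,0,0,0,0,-1],
  ],
)

```text
t: 14.75
tool_pos: [0.5722, 0.1567, 0.1635]
orientation: [-0.087, -3.139, -0.002]
force: [1.1, -0.3, -3.2]
opening: 0.0275
```

move_arm(
  series=[
    [0.03,0.3,0,0,0,0,-1],
    [0.04,0.6,0,0,0.02,0,-1],
    [0.04,0.68,0.1,0,0.04,0,-1],
    [0.04,0.68,0.2,0,0.056,0,-1],
    [0.04,0.68,0.3,0,0.056,0,-1],
    [0.04,0.68,0.3,0,0.056,0,-1],
    [0.04,0.68,0.3,0,0.056,0,-1],
  ],
)

```text
t: 15.45
tool_pos: [0.5722, 0.2228, 0.1338]
orientation: [-0.083, -2.965, -0.009]
force: [0.3, 1.0, -3.0]
opening: 0.0274
```

Run:
```python
from h import *
b=bay(4,.0144,.0013)
s=stat()
for dz in (.03,.001):print(rel(b+[0,0,dz],np.radians(176.9),np.radians(10)))
d=cam("wrist","w12")
```

```text
t15.4 pos [0.5722 0.2228 0.1338] psi 176.8 q [ 0.25  0.38  1.36  0.05  1.57 -1.27] F [ 0.29  1.   -3.  ] M [ 0.017 -0.079 -0.047] op 0.0274
[-0.093  0.004  0.619  0.    -0.    -0.001]
[-0.144  0.004  0.904  0.    -0.    -0.001]
```

View pics/w12.png

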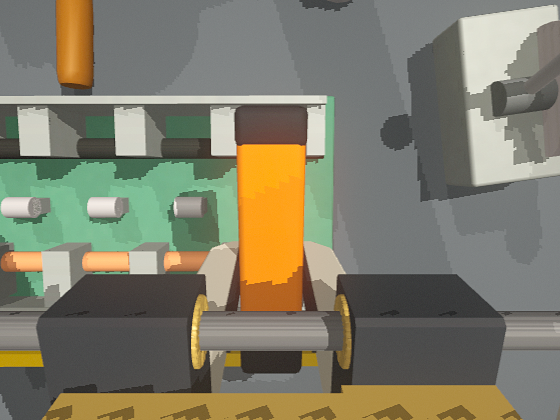

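move_arm(
  series=[
    [-0.05,0,0.3,0,0,0,-1],
    [-0.09,0,0.6,0,0,0,-1],
    [-0.11,0.004,0.75,0,0,0,-1],
    [-0.13,0.004,0.84,0,0,0,-1],
    [-0.13,0.004,0.84,0,0,0,-1],
    [-0.13,0.004,0.84,0,0,0,-1],
  ],
)

```text
t: 16.1
tool_pos: [0.5717, 0.224, 0.0508]
orientation: [-0.083, -2.967, -0.01]
force: [-0.0, -1.1, -2.8]
opening: 0.0277
```

Run:
```python
from h import *
b=bay(4,.0144,.0013)
s=stat()
print(rel(b+[0,0,.0],np.radians(176.9),np.radians(10)))
crop(cam("scene")["frame"],340,200,440,310,6,"s12")
```

```text
t16.1 pos [0.5717 0.224  0.0508] psi 176.8 q [ 0.26  0.46  1.42  0.06  1.43 -1.27] F [-0.01 -1.12 -2.82] M [ 0.074 -0.138  0.011] op 0.0277
[-0.005 -0.007  0.095  0.001  0.    -0.   ]
```

View pics/s12.png

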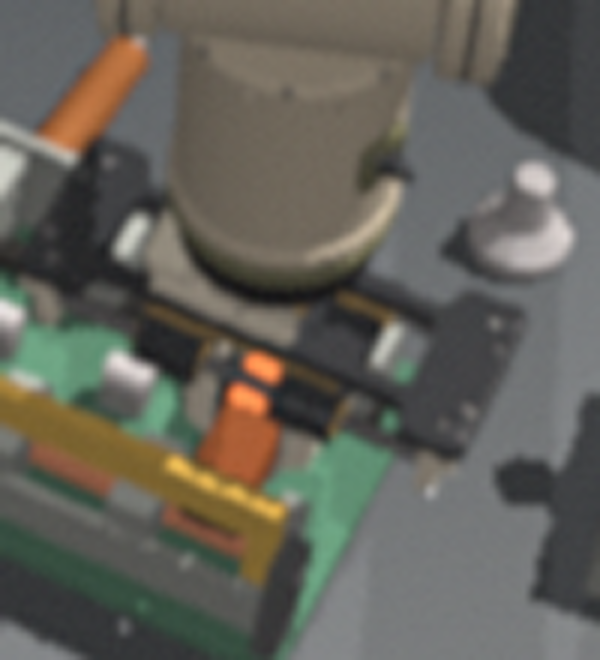

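move_arm(
  series=[
    [0,0,0.04,0,0,0,-1],
    [0,0,0.07,0,0,0,-1],
    [0,0,0.08,0,0,0,-1],
    [0,0,0.08,0,0,0,-1],
  ],
)

```text
t: 16.55
tool_pos: [0.5697, 0.2239, 0.0419]
orientation: [-0.083, -2.965, -0.01]
force: [-0.7, 0.5, 0.4]
opening: 0.0275
```

Run:
```python
from h import *
feel()
```

```text
t16.6 pos [0.5697 0.2239 0.0419] psi 176.8 q [ 0.26  0.46  1.43  0.06  1.41 -1.27] F [-0.66  0.5   0.38] M [ 0.004  0.048 -0.033] op 0.0275
tool-frame M mean [0.027 0.114 0.   ] std [0.044 0.048 0.02 ] F [-0.21 -0.66  1.14]
```

move_arm(
  series=[
    [0,0,0,0,0,0,-0.2],
    [0,0,0,0,0,0,0.1],
    [0,0,0,0,0,0,0.1],
    [0,0,0,0,0,0,0.1],
    [0,0,0,0,0,0,0.1],
  ],
)

```text
t: 17.3
tool_pos: [0.5693, 0.2239, 0.0413]
orientation: [-0.083, -2.965, -0.009]
force: [-0.3, 0.4, 0.2]
opening: 0.0511
```

Run:
```python
from h import *
stat(); crop(cam("wrist")["frame"],100,50,460,400,2,"w13")
```

```text
t17.3 pos [0.5693 0.2239 0.0413] psi 176.8 q [ 0.26  0.46  1.43  0.06  1.41 -1.27] F [-0.28  0.43  0.22] M [ 0.025 -0.05  -0.013] op 0.0511
```

View pics/w13.png

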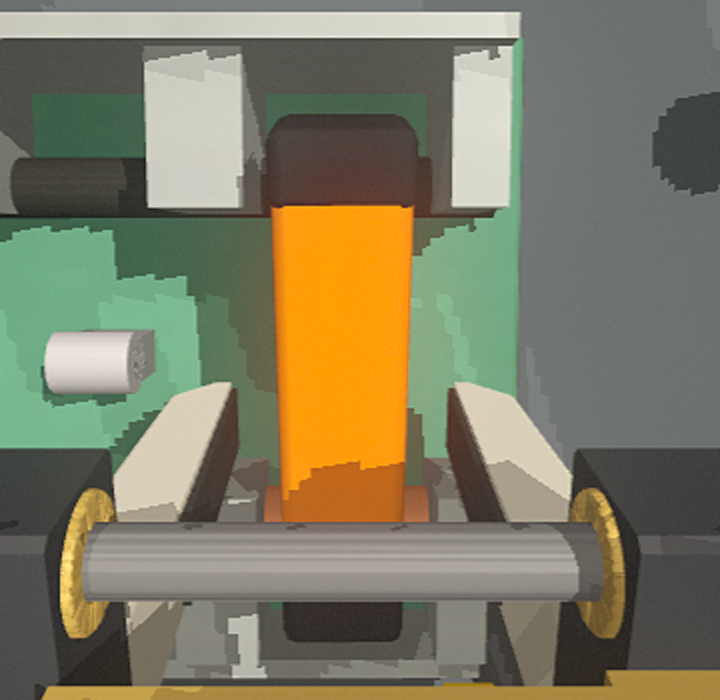

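move_arm(
  series=[
    [0.05,0,-0.3,0,0,0,0.1],
    [0.1,0,-0.7,0,0,0,0.1],
    [0.15,-0.1,-1,0,0,0,0.3],
    [0.15,-0.4,-1,0,-0.02,0,1],
    [0.15,-0.8,-1,0,-0.056,0,1],
    [0.15,-1,-1,0,-0.056,0,1],
  ],
)

```text
t: 17.95
tool_pos: [0.5618, 0.1214, 0.1396]
orientation: [-0.087, -3.138, 0.001]
force: [0.0, 1.1, 0.7]
opening: 0.0787
```

Run:
```python
from h import *
stat(); print(rel([.44,-.14,.2],np.radians(130)))
```

```text
t17.9 pos [0.5618 0.1214 0.1396] psi 176.8 q [ 0.12  0.11  1.65 -0.    1.38 -1.39] F [0.01 1.07 0.66] M [0.034 0.019 0.025] op 0.0787
[ 1.072e+00 -2.679e+00 -5.990e-01 -1.000e-03 -1.000e-03  2.600e-01]
```

move_arm(
  series=[
    [0.1,-0.2,-0.3,0,0,0,1],
    [0.3,-0.6,-0.5,0,0,0,1],
    [0.4,-1,-0.5,0,0,0,1],
  ],
)

```text
t: 18.25
tool_pos: [0.5217, 0.0254, 0.196]
orientation: [0.085, 3.135, 0.002]
force: [0.9, 0.1, 1.0]
opening: 0.0926
```

move_arm(
  series=[
    [0.15,-0.3,0,0,0,0.02,1],
    [0.3,-0.6,0,0,0,0.06,1],
    [0.5,-1,0,0,0,0.1,1],
    [0.5,-1,0,0,0,0.15,1],
    [0.5,-1,0,0,0,0.19,1],
    [0.5,-1,0,0,0,0.23,1],
    [0.5,-1,0,0,0,0.26,1],
    [0.5,-1,0,0,0,0.26,1],
  ],
)

```text
t: 19.05
tool_pos: [0.4654, -0.0711, 0.1922]
orientation: [-1.33, -2.846, -0.002]
force: [1.0, -0.1, 0.8]
opening: 0.0928
```

Run:
```python
from h import *
stat(); d=cam("wrist","w14")
for c in coils(d): print(*c)
d=cam("top","t14")
for c in coils(d): print(*c)
```

```text
t19.1 pos [ 0.4654 -0.0711  0.1922] psi 129.9 q [-0.26 -0.21  1.87  0.    1.48 -0.96] F [ 1.01 -0.08  0.85] M [-0.035 -0.032 -0.011] op 0.0928
[348.7  23.7] 1705 [0.4224 0.0751] [21.8 60.5] 174.0
[198.1 222. ] 850 [ 0.4367 -0.1532] [91.6 34.2] 32.1
[256.1 387.2] 114 [ 0.5972 -0.2523] [23.7 10.8] 89.7
[114.4 390.3] 117 [ 0.481  -0.3532] [10.3 24.6] 100.0
[229.5 413.4] 152 [ 0.5973 -0.2979] [30.9 14.1] 88.1
[357.4 189.5] 258 [ 0.6155 -0.3025] [30. 88.] 90.4
[191.8 201.6] 222 [0.5725 0.2306] [27.6 85.4] 174.1
[368.8 240.7] 233 [ 0.449  -0.3334] [25.1 92.2] 130.5
[316.9 249.7] 132 [ 0.4196 -0.1691] [46.2 28.1] 33.2
```

View pics/w14.png

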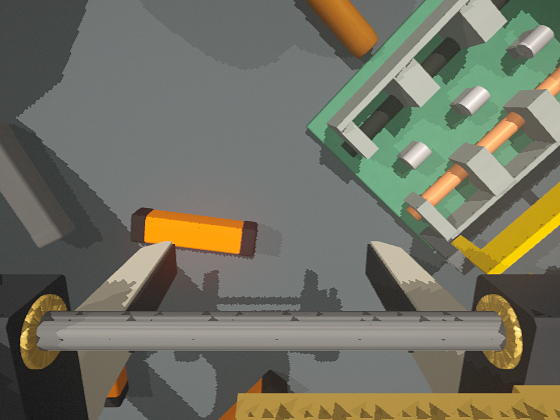

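View pics/t14.png

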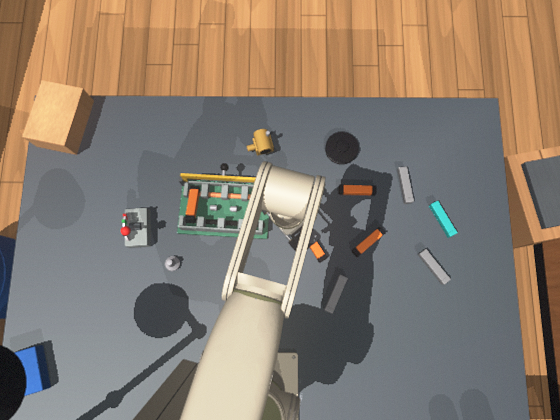

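Run:
```python
from h import *
print(rel([.4385,-.155,.12],np.radians(32.1)))
```

```text
[-0.469 -0.749  0.72  -0.    -0.     0.545]
```

move_arm(
  series=[
    [-0.1,-0.2,0,0,0,0.046,1],
    [-0.2,-0.4,0,0,0,0.092,1],
    [-0.4,-0.6,0,0,0,0.138,1],
    [-0.47,-0.75,0.1,0,0,0.184,1],
    [-0.47,-0.75,0.2,0,0,0.23,1],
    [-0.47,-0.75,0.3,0,0,0.276,1],
    [-0.47,-0.75,0.4,0,0,0.322,1],
    [-0.47,-0.75,0.5,0,0,0.368,1],
  ],
)

```text
t: 19.95
tool_pos: [0.4383, -0.1552, 0.1417]
orientation: [-2.67, -1.654, -0.001]
force: [-0.0, 0.0, 0.3]
opening: 0.093
```

move_arm(
  series=[
    [0,0,0.1,0,0,0.046,1],
    [0,0,0.2,0,0,0.092,1],
    [0,0,0.4,0,0,0.138,1],
    [0,0,0.7,0,0,0.177,1],
    [0,0,0.9,0,0,0.177,1],
    [0,0,0.9,0,0,0.177,1],
    [0,0,0.9,0,0,0.177,1],
  ],
)

```text
t: 20.65
tool_pos: [0.4382, -0.1549, 0.0522]
orientation: [-3.018, -0.866, 0.0]
force: [0.1, -0.1, 0.4]
opening: 0.0929
```

Run:
```python
from h import *
stat(); crop(cam("wrist")["frame"],100,100,460,400,2,"w15")
print(rel([.4385,-.155,.004],np.radians(32.1)))
```

```text
t20.6 pos [ 0.4382 -0.1549  0.0522] psi 32.0 q [-0.45 -0.09  2.02  0.    1.2   0.56] F [ 0.08 -0.06  0.35] M [-0.027  0.151  0.018] op 0.0929
[-0.003 -0.005  0.491 -0.    -0.    -0.001]
```

View pics/w15.png

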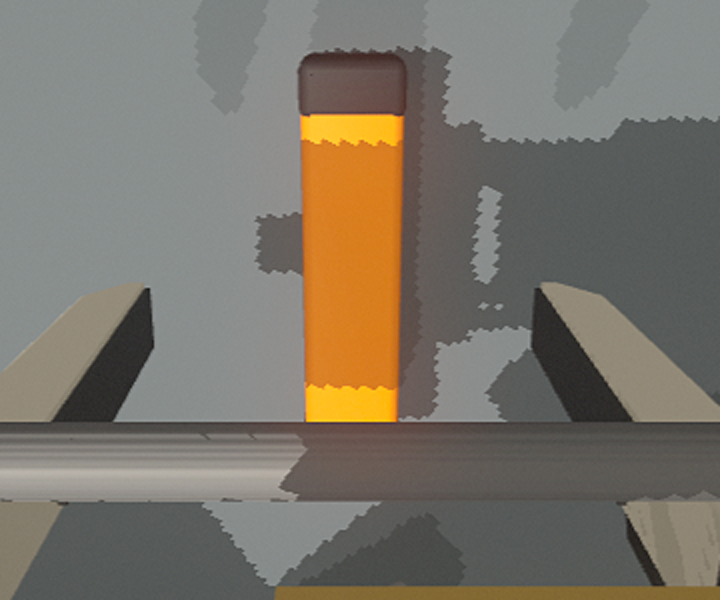

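Run:
```python
from h import *
d=cam("wrist"); a=np.radians(32.0); ax=np.array([np.cos(a),np.sin(a),0])
b=ray(d,276,157.5,.028); c=b-.046*ax; print(b,c); print(rel([c[0],c[1],.004],a))
```

```text
[ 0.47818829 -0.13387429  0.028     ] [ 0.43917808 -0.15825057  0.028     ]
[-0.017  0.022  0.495  0.    -0.001 -0.   ]
```

move_arm(
  series=[
    [-0.017,0.022,0.25,0,0,0,1],
    [-0.017,0.022,0.49,0,0,0,0.3],
    [-0.017,0.022,0.49,0,0,0,-0.5],
    [-0.017,0.022,0.49,0,0,0,-1],
    [-0.017,0.022,0.49,0,0,0,-1],
    [-0.017,0.022,0.49,0,0,0,-1],
    [-0.017,0.022,0.49,0,0,0,-1],
    [-0.017,0.022,0.49,0,0,0,-1],
  ],
  squeeze=60,
)

```text
t: 21.55
tool_pos: [0.4384, -0.1579, 0.0036]
orientation: [-3.02, -0.863, -0.002]
force: [-0.4, -0.2, 0.1]
opening: 0.0414
```

move_arm(
  series=[
    [0,0,0,0,0,0,-1],
    [0,0,0,0,0,0,-1],
    [0,0,0,0,0,0,-1],
    [0,0,-0.15,0,0,0,-1],
    [0,0,-0.25,0,0,0,-1],
    [0,0,-0.25,0,0,0,-1],
    [0,0,-0.25,0,0,0,-1],
  ],
)

```text
t: 22.25
tool_pos: [0.4381, -0.1578, 0.0279]
orientation: [-3.02, -0.863, -0.001]
force: [-0.2, 0.5, -2.9]
opening: 0.0277
```

Run:
```python
from h import *
d=feel();crop(d["frame"],100,100,460,400,2,"w16")
```

```text
t22.2 pos [ 0.4381 -0.1578  0.0279] psi 31.9 q [-0.46 -0.05  2.04  0.    1.15  0.56] F [-0.2   0.53 -2.95] M [ 0.03 -0.01  0.02] op 0.0277
tool-frame M mean [ 0.037 -0.019  0.   ] std [0.013 0.032 0.022] F [-0.06  0.09 -3.06]
```

View pics/w16.png

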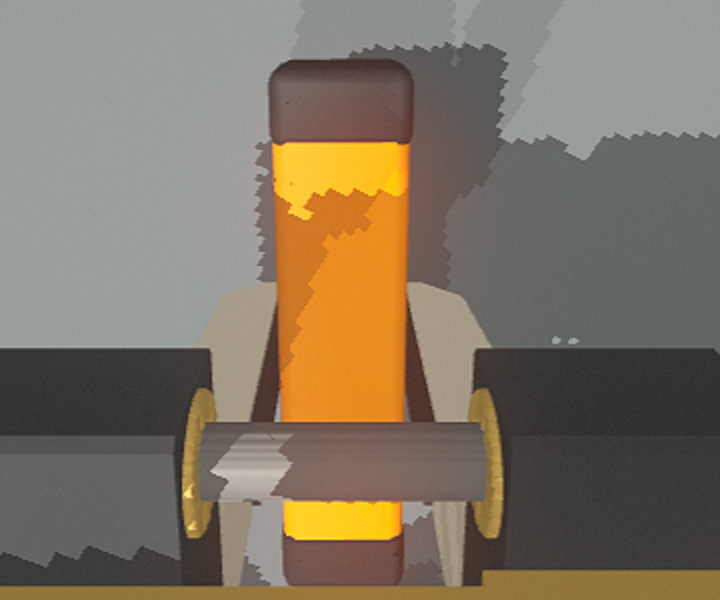

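Run:
```python
from h import *
feel();feel()
d=cam("wrist")
for z in(.044,.048,.052):
  a=ray(d,100+341/2,100+142/2,z);b=ray(d,100+342/2,100+540/2,z);print(z,(a+b)/2,np.linalg.norm(a-b), )
```

```text
t22.5 pos [ 0.4375 -0.1575  0.0273] psi 31.9 q [-0.46 -0.05  2.04  0.    1.15  0.56] F [ 0.26  0.99 -2.69] M [0.041 0.05  0.016] op 0.028
tool-frame M mean [ 0.048 -0.033 -0.012] std [0.01  0.023 0.012] F [-0.18  0.09 -2.83]
t22.8 pos [ 0.4379 -0.1577  0.0278] psi 31.9 q [-0.46 -0.05  2.04  0.    1.15  0.56] F [-0.96  0.08 -3.92] M [0.002 0.056 0.027] op 0.0277
tool-frame M mean [ 0.051 -0.064 -0.011] std [0.022 0.017 0.03 ] F [-0.04  0.18 -3.33]
0.044 [ 0.43469694 -0.15976203  0.044     ] 0.0977639436734657
0.048 [ 0.4364286  -0.15869105  0.048     ] 0.09515822113517763
0.052 [ 0.43816025 -0.15762008  0.052     ] 0.09255249859688953
```

move_arm(
  series=[
    [0,0,0.12,0,0,0,-1],
    [0,0,0.24,0,0,0,-1],
    [0,0,0.24,0,0,0,-0.2],
    [0,0,0.24,0,0,0,0],
    [0.07,0,0.24,0,0,0,0],
    [0.14,0,0.24,0,0,0,0],
    [0.14,0,0.24,0,0,0,-1],
    [0.14,0,0.24,0,0,0,-1],
  ],
)

```text
t: 23.85
tool_pos: [0.4503, -0.1501, 0.0042]
orientation: [-3.019, -0.864, -0.001]
force: [-0.2, 0.4, 0.4]
opening: 0.0349
```

move_arm(
  series=[
    [0,0,0,0,0,0,-1],
    [0,0,0,0,0,0,-1],
    [0,0,0,0,0,0,-1],
    [0,0,-0.15,0,0,0,-1],
    [0,0,-0.35,0,0,0,-1],
    [0,0,-0.35,0,0,0,-1],
    [0,0,-0.35,0,0,0,-1],
  ],
)

```text
t: 24.55
tool_pos: [0.4498, -0.1505, 0.0387]
orientation: [-3.02, -0.863, -0.001]
force: [-0.9, 0.0, -3.1]
opening: 0.028
```

Run:
```python
from h import *
feel();d=feel();crop(d["frame"],100,100,460,400,2,"w17")
```

```text
t24.6 pos [ 0.4498 -0.1505  0.0387] psi 31.9 q [-0.43 -0.04  2.01  0.    1.17  0.58] F [-0.92  0.04 -3.1 ] M [ 0.038  0.063 -0.034] op 0.028
tool-frame M mean [ 0.06   0.003 -0.001] std [0.019 0.029 0.028] F [-0.48 -0.14 -3.15]
t24.8 pos [ 0.449  -0.15    0.0378] psi 31.9 q [-0.43 -0.04  2.01  0.    1.17  0.58] F [-0.95 -0.27 -2.47] M [ 0.051 -0.031 -0.032] op 0.0278
tool-frame M mean [0.043 0.007 0.034] std [0.027 0.038 0.032] F [-0.18 -0.2  -3.06]
```

View pics/w17.png

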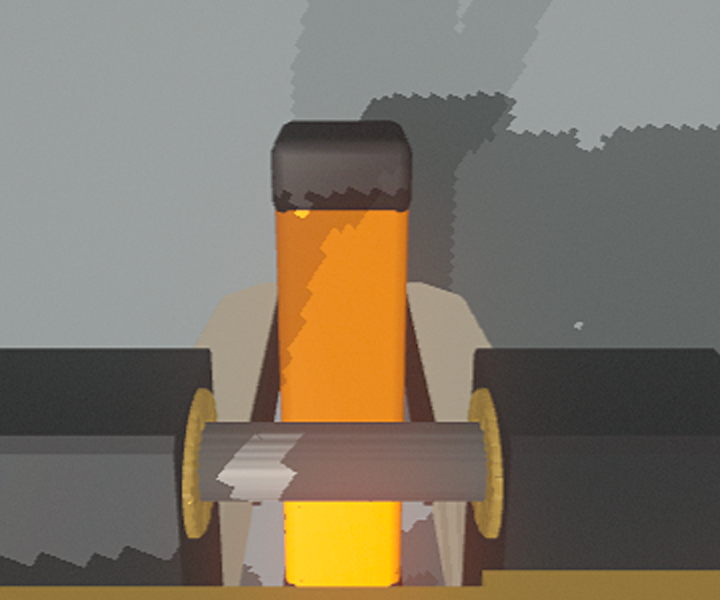

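move_arm(
  series=[
    [0,0,0.2,0,0,0,-1],
    [0,0,0.34,0,0,0,-1],
    [0,0,0.34,0,0,0,-0.2],
    [0,0,0.34,0,0,0,0],
    [0,0,0.34,0,0,0,0],
    [0,0,0.2,0,0,0,0],
    [0,0,0.2,0,0,0,0],
  ],
)

```text
t: 25.75
tool_pos: [0.4517, -0.1511, 0.0217]
orientation: [3.019, 0.863, 0.005]
force: [-0.1, -0.5, 0.1]
opening: 0.0464
```

Run:
```python
from h import *
feel();d=feel()
```

```text
t25.8 pos [ 0.4517 -0.1511  0.0217] psi 31.9 q [-0.43 -0.01  2.02  0.    1.13  0.58] F [-0.11 -0.46  0.15] M [-0.068  0.126  0.017] op 0.0464
tool-frame M mean [ 0.023 -0.138 -0.024] std [0.025 0.018 0.021] F [-0.31 -0.49 -0.03]
t26.0 pos [ 0.4498 -0.1503  0.019 ] psi 31.9 q [-0.43 -0.01  2.02  0.    1.13  0.58] F [-0.6  -0.6  -0.36] M [-0.05   0.158  0.049] op 0.047
tool-frame M mean [ 0.046 -0.137 -0.   ] std [0.029 0.028 0.039] F [-0.18 -0.08 -0.2 ]
```

move_arm(
  series=[
    [-0.14,0,0,0,0,0,0],
    [-0.28,0,0,0,0,0,0],
    [-0.28,0,0.1,0,0,0,0],
    [-0.28,0,0.15,0,0,0,0],
    [-0.28,0,0.15,0,0,0,-1],
    [-0.28,0,0.15,0,0,0,-1],
    [-0.28,0,0.15,0,0,0,-1],
    [-0.28,0,0.15,0,0,0,-1],
  ],
)

```text
t: 27.05
tool_pos: [0.4263, -0.165, 0.004]
orientation: [-3.019, -0.863, -0.001]
force: [0.4, -1.6, -1.3]
opening: 0.0277
```

move_arm(
  series=[
    [0,0,0,0,0,0,-1],
    [0,0,0,0,0,0,-1],
    [0,0,-0.2,0,0,0,-1],
    [0,0,-0.4,0,0,0,-1],
    [0,0,-0.4,0,0,0,-1],
    [0,0,-0.4,0,0,0,-1],
  ],
)

```text
t: 27.65
tool_pos: [0.4262, -0.1652, 0.0437]
orientation: [-3.02, -0.863, -0.001]
force: [-0.5, -0.4, -2.7]
opening: 0.0277
```

Run:
```python
from h import *
d=feel();crop(d["frame"],100,60,460,400,2,"w18")
b=bay(3); print(rel([b[0]+.014,b[1],.16],np.radians(176.9)))
```

```text
t27.6 pos [ 0.4262 -0.1652  0.0437] psi 31.9 q [-0.48 -0.1   2.05  0.    1.19  0.53] F [-0.55 -0.37 -2.69] M [-0.056  0.092  0.002] op 0.0277
tool-frame M mean [ 0.02  -0.113 -0.022] std [0.026 0.018 0.014] F [-0.04  0.35 -3.25]
[ 2.918e+00 -2.015e+00 -1.167e+00 -0.000e+00 -1.000e-03 -8.060e-01]
```

View pics/w18.png

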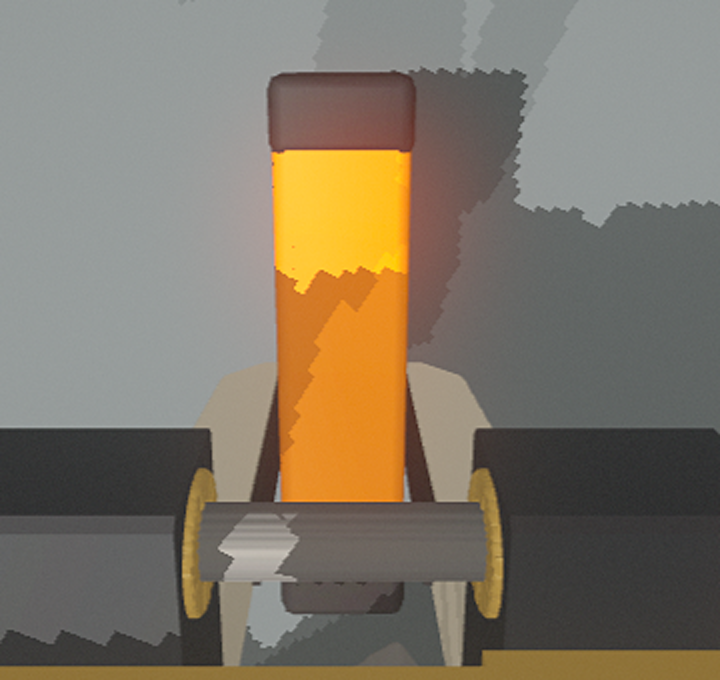

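move_arm(
  series=[
    [0,0,-0.4,0,0,-0.04,-1],
    [0,0,-0.8,0,0,-0.09,-1],
    [0.1,-0.1,-1,0,0,-0.135,-1],
    [0.3,-0.2,-1,0,0,-0.18,-1],
    [0.5,-0.35,-1,0,0,-0.225,-1],
    [0.7,-0.5,-1,0,0,-0.27,-1],
    [0.9,-0.6,-1,0,0,-0.315,-1],
    [1,-0.7,-1,0,0,-0.36,-1],
  ],
)

```text
t: 28.7
tool_pos: [0.4744, -0.0516, 0.1434]
orientation: [-2.079, -2.353, -0.002]
force: [-0.0, -0.4, -3.1]
opening: 0.0276
```

Run:
```python
from h import *
stat();b=bay(3); print(rel([b[0]+.014,b[1],.16],np.radians(176.9)))
```

```text
t28.7 pos [ 0.4744 -0.0516  0.1434] psi 97.1 q [-0.22 -0.16  1.91  0.    1.39 -0.34] F [-0.03 -0.4  -3.07] M [-0.     0.135  0.013] op 0.0276
[ 1.989e+00  1.178e+00 -1.620e-01  0.000e+00 -1.000e-03 -4.430e-01]
```

move_arm(
  series=[
    [0.1,0.05,-0.15,0,0,-0.045,-1],
    [0.25,0.15,-0.2,0,0,-0.09,-1],
    [0.4,0.25,-0.2,0,0,-0.135,-1],
    [0.6,0.35,-0.2,0,0,-0.18,-1],
    [0.8,0.45,-0.2,0,0,-0.225,-1],
    [0.9,0.5,-0.2,0,0,-0.27,-1],
    [1,0.6,-0.2,0,0,-0.315,-1],
    [1,0.6,-0.2,0,0,-0.36,-1],
  ],
)

```text
t: 29.5
tool_pos: [0.5221, 0.0546, 0.1633]
orientation: [-0.494, -3.101, -0.003]
force: [-0.5, -0.4, -2.9]
opening: 0.028
```

Run:
```python
from h import *
stat();b=bay(3); print(rel([b[0]+.014,b[1],.14],np.radians(176.9),np.radians(10)))
```

```text
t29.5 pos [0.5221 0.0546 0.1633] psi 161.9 q [ 0.01 -0.04  1.76  0.    1.42 -1.25] F [-0.48 -0.44 -2.94] M [ 0.003  0.12  -0.024] op 0.028
[-0.097  1.143  0.235  0.008  0.055 -0.083]
```

move_arm(
  series=[
    [-0.05,0.3,0,0,0,-0.04,-1],
    [-0.08,0.7,0,0,0,-0.083,-1],
    [-0.1,1,0.05,0.004,0.03,-0.083,-1],
    [-0.1,1,0.2,0.008,0.055,-0.083,-1],
    [-0.1,1,0.2,0.008,0.055,-0.083,-1],
    [-0.1,1,0.2,0.008,0.055,-0.083,-1],
  ],
)

```text
t: 30.1
tool_pos: [0.5625, 0.1445, 0.1425]
orientation: [-0.092, -2.964, -0.005]
force: [-0.2, -0.4, -2.4]
opening: 0.0275
```

Run:
```python
from h import *
stat();b=bay(3,.0144,.0013); 
for dz in (.01,0): print(rel(b+[0,0,dz],np.radians(176.9),np.radians(10)))
d=cam("wrist","w19")
```

```text
t30.1 pos [0.5625 0.1445 0.1425] psi 176.4 q [ 0.14  0.3   1.45  0.03  1.57 -1.37] F [-0.23 -0.36 -2.35] M [ 0.011 -0.153  0.024] op 0.0275
[-0.196  0.154  0.891 -0.    -0.    -0.002]
[-0.213  0.154  0.989 -0.    -0.    -0.002]
```

View pics/w19.png

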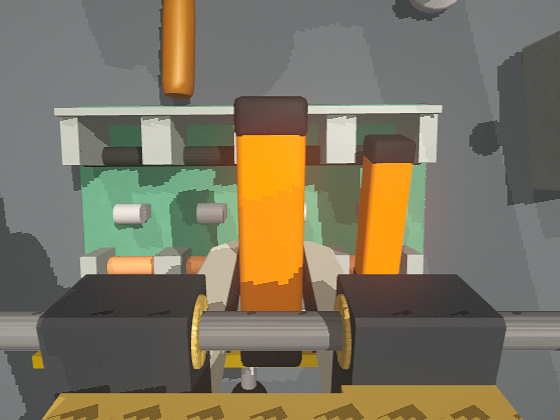

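move_arm(
  series=[
    [-0.1,0.15,0.3,0,0,0,-1],
    [-0.18,0.155,0.6,0,0,0,-1],
    [-0.21,0.155,0.8,0,0,0,-1],
    [-0.22,0.155,0.9,0,0,0,-1],
    [-0.22,0.155,0.9,0,0,0,-1],
    [-0.22,0.155,0.9,0,0,0,-1],
  ],
)

```text
t: 30.75
tool_pos: [0.571, 0.1599, 0.054]
orientation: [-0.092, -2.969, -0.007]
force: [0.6, -0.1, -2.6]
opening: 0.0276
```

Run:
```python
from h import *
stat();b=bay(3,.0168,.001); 
print(rel(b,np.radians(176.9),np.radians(10)))
```

```text
t30.8 pos [0.571  0.1599 0.054 ] psi 176.5 q [ 0.16  0.41  1.48  0.04  1.42 -1.36] F [ 0.6  -0.14 -2.58] M [ 0.021 -0.134  0.001] op 0.0276
[-0.007 -0.006  0.13   0.     0.001 -0.002]
```

move_arm(
  series=[
    [0,0,0.05,0,0,0,-1],
    [0,0,0.09,0,0,0,-1],
    [-0.005,0,0.115,0,0,0,-1],
    [-0.005,0,0.115,0,0,0,-1],
  ],
)

```text
t: 31.15
tool_pos: [0.5689, 0.1601, 0.0414]
orientation: [-0.091, -2.967, -0.007]
force: [-3.0, -1.1, 1.9]
opening: 0.0272
```

Run:
```python
from h import *
feel()
```

```text
t31.1 pos [0.5689 0.1601 0.0414] psi 176.5 q [ 0.16  0.42  1.49  0.04  1.4  -1.36] F [-2.98 -1.07  1.9 ] M [-0.103  0.469  0.07 ] op 0.0272
tool-frame M mean [ 0.154  0.666 -0.035] std [0.023 0.1   0.021] F [-2.01 -0.63  4.96]
```

move_arm(
  series=[
    [0,0,-0.01,0,0,0,-0.2],
    [0,0,-0.01,0,0,0,0.1],
    [0,0,-0.01,0,0,0,0.1],
    [0,0,-0.01,0,0,0,0.1],
    [0,0,-0.01,0,0,0,0.1],
  ],
)

```text
t: 31.9
tool_pos: [0.5688, 0.16, 0.0414]
orientation: [-0.091, -2.966, -0.006]
force: [-1.1, 0.0, -0.1]
opening: 0.0507
```

Run:
```python
from h import *
stat(); crop(cam("wrist")["frame"],100,50,460,400,2,"w20")
```

```text
t31.9 pos [0.5688 0.16   0.0414] psi 176.5 q [ 0.16  0.42  1.49  0.04  1.4  -1.36] F [-1.07  0.04 -0.1 ] M [ 0.042 -0.062 -0.064] op 0.0507
```

View pics/w20.png

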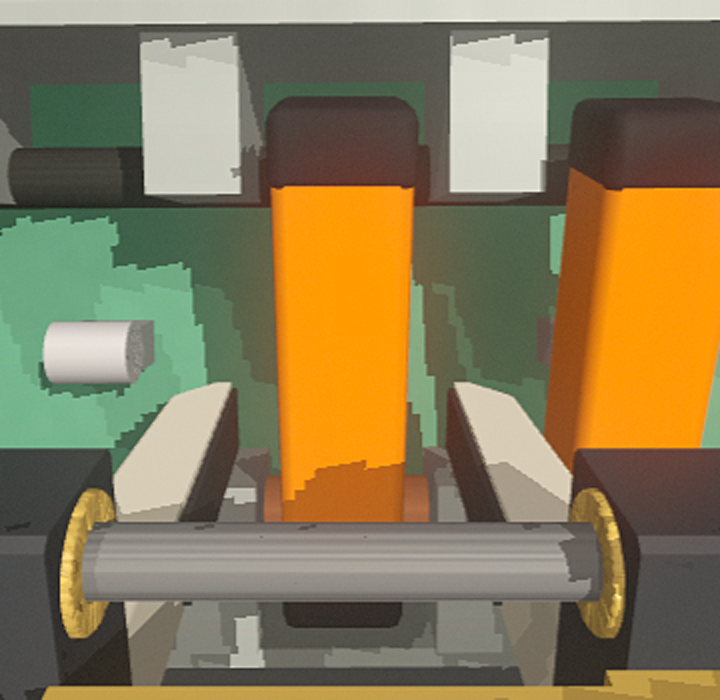

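move_arm(
  series=[
    [0.05,0,-0.3,0,0,0,0.1],
    [0.1,0,-0.7,0,0,0,0.1],
    [0.15,-0.1,-1,0,0,0,0.3],
    [0.15,-0.4,-1,0,-0.02,0,1],
    [0.15,-0.8,-1,0,-0.056,0,1],
    [0.15,-1,-1,0,-0.056,0,1],
  ],
)

```text
t: 32.55
tool_pos: [0.5608, 0.0582, 0.1403]
orientation: [0.096, 3.14, -0.004]
force: [0.9, 0.4, 0.1]
opening: 0.0786
```

Run:
```python
from h import *
stat(); print(rel([.448,-.333,.17],np.radians(131)))
for c in coils(cam("top")): print(*c)
```

```text
t32.5 pos [0.5608 0.0582 0.1403] psi 176.5 q [ 0.01  0.08  1.68 -0.    1.37 -1.49] F [0.9  0.37 0.05] M [0.058 0.036 0.041] op 0.0786
[ 8.870e-01 -3.975e+00 -2.870e-01 -1.000e-03  0.000e+00  2.530e-01]
[357.5 189.6] 260 [ 0.6155 -0.3041] [30.  91.1] 90.4
[211.5 207.7] 136 [0.555  0.1668] [26.8 58.5] 174.1
[364.  234.7] 243 [ 0.4679 -0.3194] [28.1 90.7] 115.3
```

move_arm(
  series=[
    [0.1,-0.4,-0.2,0,0,0,1],
    [0.2,-0.8,-0.4,0,0,0,1],
    [0.25,-1,-0.4,0,0,0,1],
  ],
)

```text
t: 32.9
tool_pos: [0.5353, -0.0406, 0.1864]
orientation: [0.098, 3.133, -0.004]
force: [1.4, -0.2, 0.1]
opening: 0.093
```

move_arm(
  series=[
    [0.1,-0.4,0,0,0,0,1],
    [0.2,-0.8,0,0,0,0,1],
    [0.25,-1,0,0,0,0,1],
  ],
)

```text
t: 33.2
tool_pos: [0.5024, -0.1388, 0.1832]
orientation: [0.099, 3.138, -0.003]
force: [0.2, -0.1, -0.0]
opening: 0.0932
```

move_arm(
  series=[
    [0.1,-0.3,0,0,0,0.045,1],
    [0.2,-0.6,0,0,0,0.09,1],
    [0.25,-0.9,0,0,0,0.135,1],
    [0.25,-1,0,0,0,0.18,1],
    [0.25,-1,0,0,0,0.225,1],
    [0.25,-1,0,0,0,0.27,1],
    [0.25,-1,0,0,0,0.315,1],
    [0.25,-1,0,0,0,0.34,1],
  ],
)

```text
t: 34.0
tool_pos: [0.4723, -0.2346, 0.1831]
orientation: [1.688, 2.647, 0.0]
force: [0.3, -0.4, 0.9]
opening: 0.093
```

Run:
```python
from h import *
stat(); 
d=cam("wrist","w21")
for c in coils(d): print(*c)
for c in coils(cam("top")): print(*c)
print(rel([.467,-.318,.06],np.radians(115)))
```

```text
t34.0 pos [ 0.4723 -0.2346  0.1831] psi 115.0 q [-0.56 -0.05  1.74  0.    1.45 -0.99] F [ 0.25 -0.44  0.87] M [-0.039  0.044 -0.013] op 0.093
[230.9 274.2] 1757 [ 0.4682 -0.3177] [28.4 92.7] 115.3
[366.4 299.3] 662 [ 0.6015 -0.2924] [37.5 34.7] 25.0
[191.8 201.6] 221 [0.5725 0.2308] [27.4 85.4] 174.1
[212.1 202.8] 226 [0.5682 0.1657] [27.8 87.8] 174.7
[-7.290e-01 -4.050e-01  1.232e+00  0.000e+00  1.000e-03  1.000e-03]
```

View pics/w21.png

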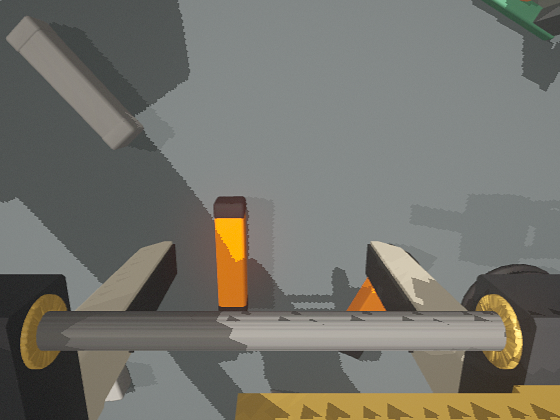

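move_arm(
  series=[
    [-0.3,-0.2,0.1,0,0,0,1],
    [-0.6,-0.4,0.4,0,0,0,1],
    [-0.73,-0.41,0.8,0,0,0,1],
    [-0.73,-0.41,1,0,0,0,1],
    [-0.73,-0.41,1,0,0,0,1],
    [-0.73,-0.41,1,0,0,0,1],
  ],
)

```text
t: 34.7
tool_pos: [0.4664, -0.3181, 0.0833]
orientation: [1.678, 2.654, 0.0]
force: [0.2, 0.2, -0.1]
opening: 0.0929
```

Run:
```python
from h import *
feel(); d=feel(); crop(d["frame"],100,100,460,400,2,"w22")
```

```text
t34.7 pos [ 0.4664 -0.3181  0.0833] psi 115.4 q [-0.69  0.14  1.73  0.    1.27 -1.13] F [ 0.19  0.18 -0.08] M [-0.025 -0.014 -0.016] op 0.0929
tool-frame M mean [ 0.039 -0.02  -0.009] std [0.024 0.021 0.026] F [ 0.31  0.09 -0.01]
t35.0 pos [ 0.4673 -0.3188  0.0849] psi 115.3 q [-0.69  0.14  1.73  0.    1.27 -1.13] F [-0.01  0.5  -0.29] M [-0.079  0.033  0.014] op 0.0931
tool-frame M mean [ 0.054 -0.029 -0.01 ] std [0.023 0.028 0.03 ] F [-0.1   0.1  -0.09]
```

View pics/w22.png

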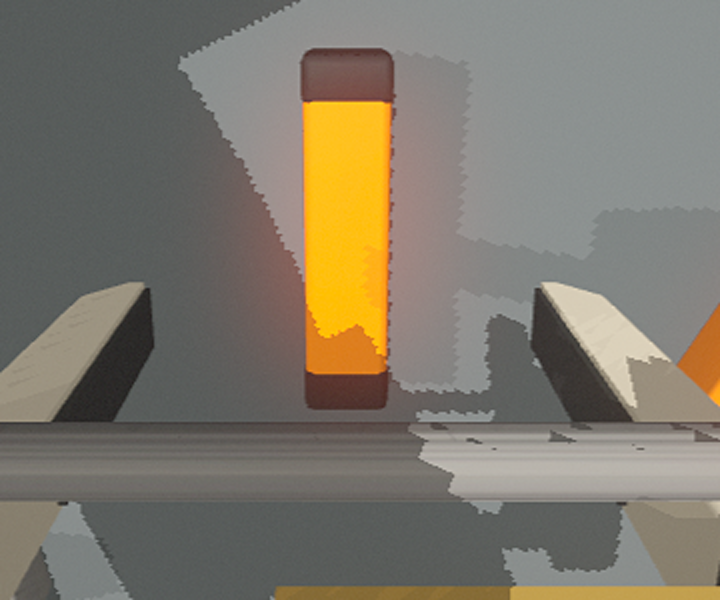

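Run:
```python
from h import *
d=cam("wrist"); p=lambda u,v: ray(d,100+u/2,100+v/2,.028)
a=p(347,101);b=p(346,374);c=(a+b)/2;v=a-b; psi=np.arctan2(v[1],v[0]); print(c,np.linalg.norm(v),np.degrees(psi)); print(rel([c[0],c[1],.004],psi))
```

```text
[ 0.46669266 -0.31812268  0.028     ] 0.0909681798397672 115.22590317294932
[0.002 0.003 0.792 0.    0.001 0.   ]
```

move_arm(
  series=[
    [0,0,0.4,0,0,0,0.6],
    [0,0,0.7,0,0,0,0.2],
    [0,0,0.79,0,0,0,0],
    [0,0,0.79,0,0,0,-1],
    [0,0,0.79,0,0,0,-1],
    [0,0,0.79,0,0,0,-1],
    [0,0,0.79,0,0,0,-1],
    [0,0,0.79,0,0,0,-1],
  ],
)

```text
t: 36.05
tool_pos: [0.4668, -0.3187, 0.0047]
orientation: [1.68, 2.651, -0.0]
force: [0.8, 0.5, -0.2]
opening: 0.0334
```

move_arm(
  series=[
    [0,0,0,0,0,0,-1],
    [0,0,0,0,0,0,-1],
    [0,0,0,0,0,0,-1],
    [0,0,-0.15,0,0,0,-1],
    [0,0,-0.25,0,0,0,-1],
    [0,0,-0.25,0,0,0,-1],
    [0,0,-0.25,0,0,0,-1],
  ],
)

```text
t: 36.75
tool_pos: [0.4664, -0.3185, 0.0293]
orientation: [1.68, 2.651, -0.0]
force: [1.0, 1.1, -3.5]
opening: 0.0278
```

Run:
```python
from h import *
feel(); d=feel(); crop(d["frame"],100,100,460,400,2,"w23")
```

```text
t36.8 pos [ 0.4664 -0.3185  0.0293] psi 115.3 q [-0.69  0.21  1.76  0.    1.17 -1.13] F [ 1.01  1.11 -3.54] M [-0.18  -0.066  0.014] op 0.0278
tool-frame M mean [ 0.055 -0.138  0.   ] std [0.03  0.028 0.033] F [-0.02  0.12 -3.47]
t37.0 pos [ 0.4659 -0.318   0.0283] psi 115.3 q [-0.69  0.21  1.76  0.    1.17 -1.13] F [-1.4  -0.61 -3.57] M [-0.134 -0.025  0.004] op 0.0274
tool-frame M mean [ 0.048 -0.118  0.002] std [0.023 0.025 0.018] F [-0.4  -0.22 -3.7 ]
```

View pics/w23.png

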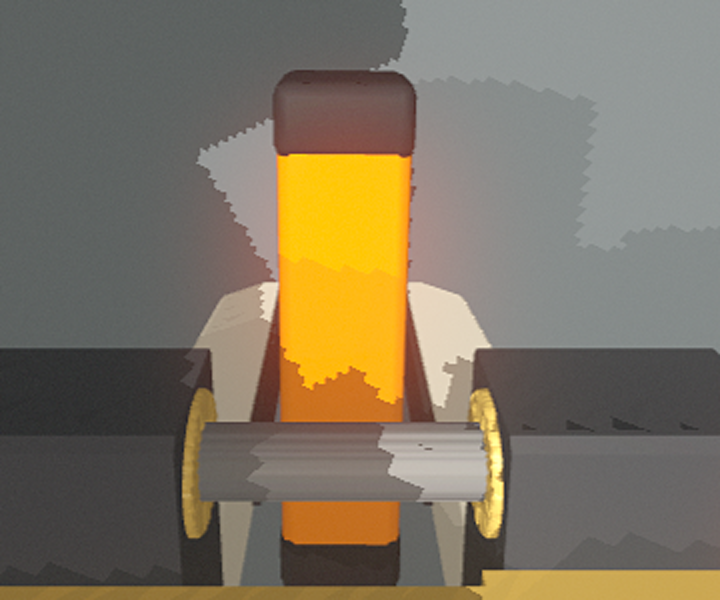

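move_arm(
  series=[
    [0,0,0.12,0,0,0,-1],
    [0,0,0.25,0,0,0,-1],
    [0,0,0.25,0,0,0,-0.2],
    [0,0,0.25,0,0,0,0],
    [0.07,0,0.25,0,0,0,0],
    [0.14,0,0.25,0,0,0,0],
    [0.14,0,0.25,0,0,0,-1],
    [0.14,0,0.25,0,0,0,-1],
  ],
)

```text
t: 38.05
tool_pos: [0.4604, -0.3054, 0.0041]
orientation: [1.68, 2.652, -0.0]
force: [-0.7, -0.8, 0.6]
opening: 0.0349
```

move_arm(
  series=[
    [0,0,0,0,0,0,-1],
    [0,0,0,0,0,0,-1],
    [0,0,0,0,0,0,-1],
    [0,0,-0.15,0,0,0,-1],
    [0,0,-0.35,0,0,0,-1],
    [0,0,-0.35,0,0,0,-1],
    [0,0,-0.35,0,0,0,-1],
  ],
)

```text
t: 38.75
tool_pos: [0.4607, -0.3061, 0.0395]
orientation: [1.679, 2.651, -0.0]
force: [0.1, -0.2, -3.5]
opening: 0.0279
```

Run:
```python
from h import *
d=feel(); crop(d["frame"],100,100,460,400,2,"w24")
b=bay(2); print(rel([b[0]+.014,b[1],.16],np.radians(-3.1)))
```

```text
t38.8 pos [ 0.4607 -0.3061  0.0395] psi 115.3 q [-0.68  0.16  1.79  0.    1.18 -1.12] F [ 0.12 -0.23 -3.46] M [-0.09   0.003 -0.031] op 0.0279
tool-frame M mean [ 0.061 -0.096  0.003] std [0.03  0.031 0.019] F [-0.05 -0.28 -3.54]
[ 3.187  2.652 -1.221  0.    -0.     0.658]
```

View pics/w24.png

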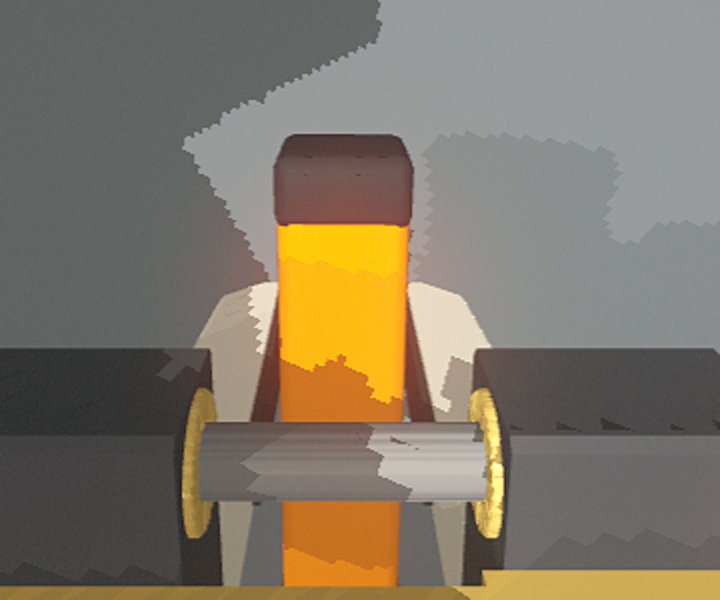

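move_arm(
  series=[
    [0,0,-0.4,0,0,0,-1],
    [0.1,0.1,-0.8,0,0,0,-1],
    [0.4,0.35,-1,0,0,0,-1],
    [0.8,0.7,-1,0,0,0,-1],
    [1,0.85,-1,0,0,0,-1],
  ],
)

```text
t: 39.5
tool_pos: [0.4953, -0.1764, 0.1396]
orientation: [1.679, 2.652, 0.002]
force: [-0.0, 0.2, -4.0]
opening: 0.0275
```

move_arm(
  series=[
    [0.1,0.1,-0.2,0,0,0.045,-1],
    [0.3,0.25,-0.2,0,0,0.09,-1],
    [0.5,0.4,-0.2,0,0,0.135,-1],
    [0.7,0.6,-0.2,0,0,0.18,-1],
    [0.8,0.7,-0.2,0,0,0.225,-1],
    [1,0.85,-0.2,0,0,0.27,-1],
    [1,0.85,-0.2,0,0,0.315,-1],
    [1,0.85,-0.2,0,0,0.36,-1],
  ],
)

```text
t: 40.3
tool_pos: [0.528, -0.0511, 0.1579]
orientation: [2.844, 1.333, -0.0]
force: [-0.1, 0.1, -3.8]
opening: 0.0277
```

Run:
```python
from h import *
stat()
b=bay(2); print(rel([b[0]+.014,b[1],.16],np.radians(-3.1)))
```

```text
t40.3 pos [ 0.528  -0.0511  0.1579] psi 50.2 q [-0.19 -0.02  1.76 -0.    1.41  0.5 ] F [-0.06  0.06 -3.84] M [-0.082  0.209 -0.008] op 0.0277
[ 1.359 -0.672 -0.022  0.    -0.     0.296]
```

move_arm(
  series=[
    [0.2,-0.1,0,0,0,0.045,-1],
    [0.4,-0.2,0,0,0,0.09,-1],
    [0.6,-0.3,0,0,0,0.135,-1],
    [0.8,-0.4,0,0,0,0.18,-1],
    [1,-0.5,0,0,0,0.225,-1],
    [1,-0.5,0,0,0,0.27,-1],
    [1,-0.5,0,0,0,0.296,-1],
    [1,-0.5,0,0,0,0.296,-1],
  ],
)

```text
t: 41.1
tool_pos: [0.5529, 0.0571, 0.1578]
orientation: [3.139, -0.078, 0.0]
force: [-0.4, 0.2, -3.3]
opening: 0.0277
```

Run:
```python
from h import *
stat()
b=bay(2); print(rel([b[0]+.014,b[1],.13],np.radians(-3.1),np.radians(-10)))
```

```text
t41.1 pos [0.5529 0.0571 0.1578] psi -2.8 q [ 0.01  0.05  1.69 -0.    1.41  1.63] F [-0.43  0.17 -3.31] M [0.014 0.162 0.036] op 0.0277
[ 0.084 -0.397  0.278  0.    -0.056  0.001]
```

move_arm(
  series=[
    [0.05,-0.2,0,0,0,0,-1],
    [0.08,-0.4,0.1,0,-0.02,0.001,-1],
    [0.08,-0.4,0.2,0,-0.04,0.001,-1],
    [0.08,-0.4,0.28,0,-0.056,0.001,-1],
    [0.08,-0.4,0.28,0,-0.056,0.001,-1],
    [0.08,-0.4,0.28,0,-0.056,0.001,-1],
  ],
)

```text
t: 41.7
tool_pos: [0.5633, 0.0962, 0.1299]
orientation: [-3.125, 0.079, 0.273]
force: [0.1, -0.3, -3.0]
opening: 0.0275
```

Run:
```python
from h import *
stat()
b=bay(2,.0144,.0013); print(rel(b,np.radians(-3.1),np.radians(-10)))
d=cam("wrist","w25");crop(cam("scene")["frame"],270,170,430,310,5,"s25")
```

```text
t41.7 pos [0.5633 0.0962 0.1299] psi -2.9 q [0.07 0.28 1.49 0.02 1.54 1.69] F [ 0.08 -0.33 -2.98] M [-0.003  0.041 -0.012] op 0.0275
[ 0.157  0.005  0.872  0.001 -0.     0.001]
```

View pics/w25.png

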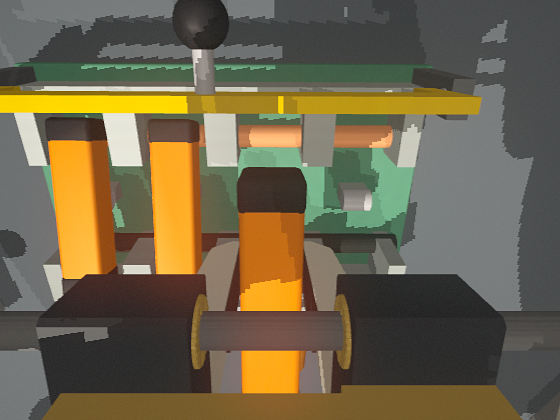

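View pics/s25.png

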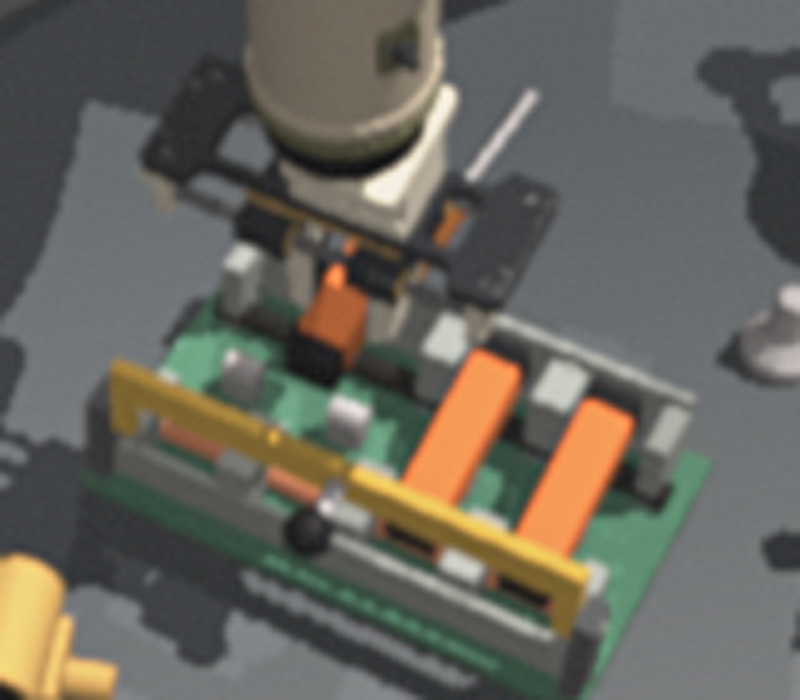

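move_arm(
  series=[
    [0.06,0,0.3,0,0,0,-1],
    [0.1,0,0.6,0,0,0,-1],
    [0.13,0.005,0.72,0,0,0,-1],
    [0.14,0.005,0.78,0,0,0,-1],
    [0.14,0.005,0.78,0,0,0,-1],
    [0.14,0.005,0.78,0,0,0,-1],
  ],
)

```text
t: 42.4
tool_pos: [0.5648, 0.0959, 0.053]
orientation: [-3.126, 0.081, 0.269]
force: [-0.2, 0.3, -3.3]
opening: 0.0276
```

Run:
```python
from h import *
stat()
b=bay(2,.0144,.0013); print(rel(b,np.radians(-3.1),np.radians(-10)))
```

```text
t42.4 pos [0.5648 0.0959 0.053 ] psi -3.0 q [0.07 0.36 1.54 0.02 1.41 1.68] F [-0.24  0.34 -3.33] M [ 0.02   0.023 -0.008] op 0.0276
[ 0.009  0.004  0.118  0.    -0.001  0.001]
```

move_arm(
  series=[
    [0,0,0.05,0,0,0,-1],
    [0,0,0.08,0,0,0,-1],
    [0.005,0,0.1,0,0,0,-1],
    [0.005,0,0.105,0,0,0,-1],
    [0.005,0,0.105,0,0,0,-1],
  ],
)

```text
t: 42.9
tool_pos: [0.5625, 0.0959, 0.042]
orientation: [-3.125, 0.081, 0.272]
force: [-3.1, -0.6, 5.2]
opening: 0.0279
```

Run:
```python
from h import *
feel()
```

```text
t42.9 pos [0.5625 0.0959 0.042 ] psi -3.0 q [0.07 0.37 1.55 0.02 1.39 1.68] F [-3.08 -0.55  5.22] M [-0.03   0.842  0.04 ] op 0.0279
tool-frame M mean [-0.078 -0.984 -0.04 ] std [0.04  0.071 0.032] F [-2.97 -0.59  5.81]
```

Contact; releasing.

move_arm(
  series=[
    [0,0,-0.015,0,0,0,-0.2],
    [0,0,-0.015,0,0,0,0.1],
    [0,0,-0.015,0,0,0,0.1],
    [0,0,-0.015,0,0,0,0.1],
    [0,0,-0.015,0,0,0,0.1],
  ],
)

```text
t: 43.65
tool_pos: [0.5626, 0.0959, 0.0423]
orientation: [-3.125, 0.081, 0.273]
force: [0.3, 0.1, 0.7]
opening: 0.0512
```

Run:
```python
from h import *
stat(); crop(cam("wrist")["frame"],50,50,460,400,1.9,"w26")
```

```text
t43.6 pos [0.5626 0.0959 0.0423] psi -3.0 q [0.07 0.37 1.55 0.02 1.39 1.68] F [0.28 0.09 0.66] M [-0.069  0.058  0.014] op 0.0512
```

View pics/w26.png

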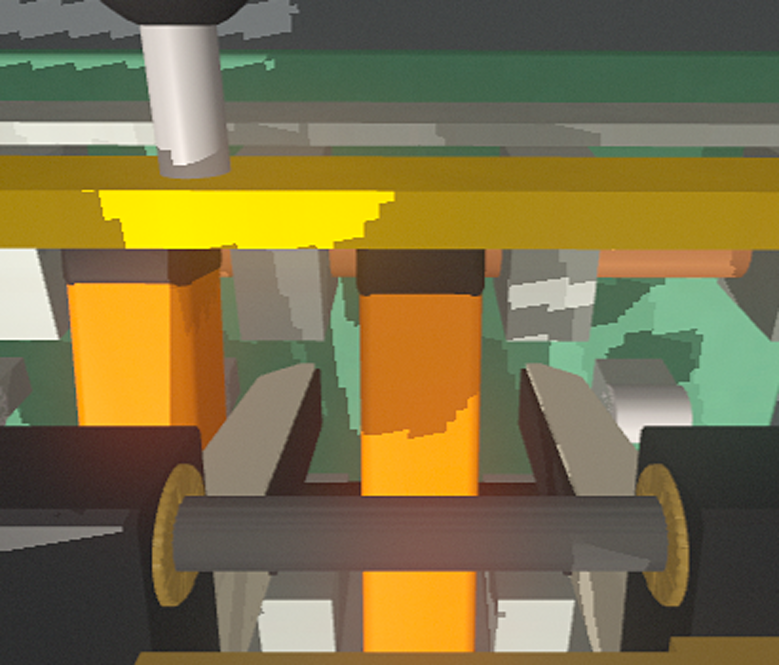

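move_arm(
  series=[
    [-0.05,0,-0.3,0,0,0,0.1],
    [-0.12,0,-0.7,0,0,0,0.1],
    [-0.17,0.1,-1,0,0,0,0.3],
    [-0.17,0.4,-1,0,0.02,0,1],
    [-0.17,0.8,-1,0,0.04,0,1],
    [-0.17,1,-1,0,0.056,0,1],
  ],
)

```text
t: 44.3
tool_pos: [0.558, -0.0062, 0.1445]
orientation: [3.138, -0.082, 0.008]
force: [0.0, 0.6, -0.4]
opening: 0.0788
```

Run:
```python
from h import *
stat(); print(rel([.615,-.303,.17],np.radians(90.3)))
for c in coils(cam("top")): print(*c)
```

```text
t44.3 pos [ 0.558  -0.0062  0.1445] psi -3.0 q [-0.1   0.06  1.7  -0.    1.38  1.52] F [ 0.05  0.61 -0.35] M [0.016 0.093 0.022] op 0.0788
[ 7.260e-01  2.934e+00 -2.430e-01  2.000e-03 -1.000e-03 -5.180e-01]
[357.5 189.5] 260 [ 0.6155 -0.3025] [30.  94.3] 90.4
[191.8 201.6] 223 [0.5725 0.2306] [27.6 85.4] 174.1
[210.7 202.7] 151 [0.5686 0.1702] [18.6 87. ] 172.9
[233.2 209.3] 105 [0.5506 0.0967] [19.5 62.3] 172.4
```

move_arm(
  series=[
    [0.1,0.4,-0.2,0,0,0,1],
    [0.2,0.8,-0.3,0,0,0,1],
    [0.25,1,-0.3,0,0,0,1],
  ],
)

```text
t: 44.65
tool_pos: [0.5791, -0.1079, 0.1766]
orientation: [3.138, -0.084, 0.008]
force: [0.5, -0.3, -0.3]
opening: 0.0928
```

move_arm(
  series=[
    [0.1,0.3,0,0,0,-0.045,1],
    [0.2,0.6,0,0,0,-0.09,1],
    [0.25,0.9,0,0,0,-0.135,1],
    [0.25,1,0,0,0,-0.18,1],
    [0.25,1,0,0,0,-0.225,1],
    [0.25,1,0,0,0,-0.27,1],
    [0.25,1,0,0,0,-0.315,1],
    [0.25,1,0,0,0,-0.36,1],
  ],
)

```text
t: 45.45
tool_pos: [0.5976, -0.2059, 0.1741]
orientation: [2.689, 1.621, 0.001]
force: [-0.2, 0.3, -0.1]
opening: 0.0929
```

Run:
```python
from h import *
stat(); print(rel([.615,-.303,.09],np.radians(90.3)))
```

```text
t45.5 pos [ 0.5976 -0.2059  0.1741] psi 62.2 q [-0.41  0.24  1.45 -0.    1.45  0.07] F [-0.18  0.31 -0.07] M [-0.064  0.11   0.002] op 0.0929
[-0.777  0.606  0.842  0.     0.    -0.156]
```

move_arm(
  series=[
    [-0.2,0.2,0,0,0,-0.045,1],
    [-0.5,0.4,0.1,0,0,-0.09,1],
    [-0.78,0.6,0.3,0,0,-0.135,1],
    [-0.78,0.6,0.6,0,0,-0.156,1],
    [-0.78,0.6,0.84,0,0,-0.156,1],
    [-0.78,0.6,0.84,0,0,-0.156,1],
    [-0.78,0.6,0.84,0,0,-0.156,1],
  ],
)

```text
t: 46.15
tool_pos: [0.6135, -0.3029, 0.0903]
orientation: [2.223, 2.219, -0.0]
force: [0.0, 0.2, -0.3]
opening: 0.0928
```

Run:
```python
from h import *
feel(); d=feel(); crop(d["frame"],100,100,460,400,2,"w27")
```

```text
t46.1 pos [ 0.6135 -0.3029  0.0903] psi 89.9 q [-0.53  0.44  1.36 -0.    1.34 -0.53] F [ 0.05  0.24 -0.28] M [-0.091  0.081 -0.035] op 0.0928
tool-frame M mean [ 0.071 -0.057  0.012] std [0.039 0.026 0.031] F [-0.02  0.7   0.36]
t46.4 pos [ 0.6149 -0.3038  0.0927] psi 89.9 q [-0.53  0.44  1.36 -0.    1.34 -0.53] F [-0.29  1.03  0.31] M [-0.021  0.11  -0.036] op 0.0932
tool-frame M mean [ 0.052 -0.034 -0.015] std [0.042 0.023 0.039] F [-0.16  0.55 -0.06]
```

View pics/w27.png

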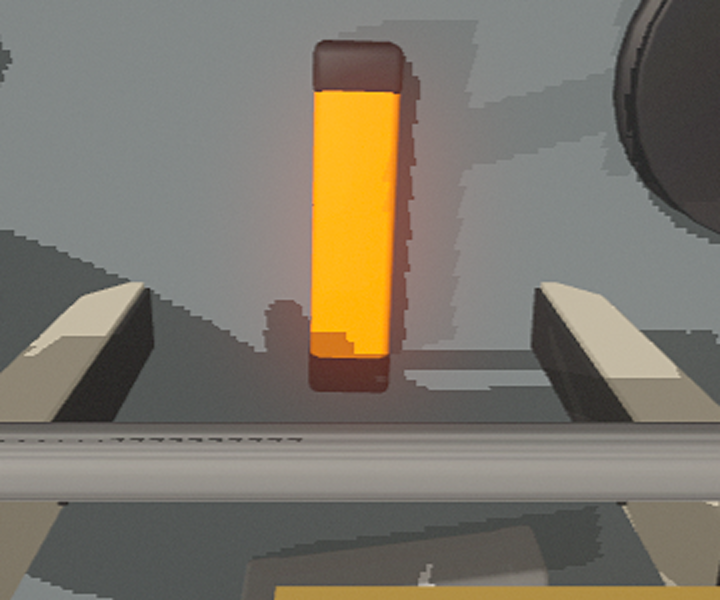

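Run:
```python
from h import *
d=cam("wrist"); p=lambda u,v: ray(d,100+u/2,100+v/2,.028)
a=p(357.5,91);b=p(350,356);c=(a+b)/2;v=a-b; psi=np.arctan2(v[1],v[0]); print(c,np.linalg.norm(v),np.degrees(psi)); print(rel([c[0],c[1],.004],psi))
```

```text
[ 0.61681072 -0.30151186  0.028     ] 0.09040905438754311 88.6354304867275
[0.021 0.028 0.868 0.001 0.001 0.007]
```

move_arm(
  series=[
    [0.02,0.025,0.4,0,0,0.007,0.2],
    [0.02,0.025,0.5,0,0,0.007,0.2],
    [0.02,0.025,0.5,0,0,0.007,0.2],
    [0.02,0.025,0.6,0,0,0.007,0.2],
    [0.02,0.025,0.86,0,0,0.007,0.2],
    [0.02,0.025,0.86,0,0,0.007,-1],
    [0.02,0.025,0.86,0,0,0.007,-1],
    [0.02,0.025,0.86,0,0,0.007,-1],
  ],
)

```text
t: 47.5
tool_pos: [0.6174, -0.3022, 0.0064]
orientation: [2.244, 2.192, 0.001]
force: [-0.6, -1.6, -0.7]
opening: 0.0363
```

move_arm(
  series=[
    [0,0,0,0,0,0,-1],
    [0,0,0,0,0,0,-1],
    [0,0,0,0,0,0,-1],
    [0,0,0,0,0,0,-1],
    [0,0,-0.15,0,0,0,-1],
    [0,0,-0.25,0,0,0,-1],
    [0,0,-0.25,0,0,0,-1],
    [0,0,-0.25,0,0,0,-1],
  ],
)

```text
t: 48.3
tool_pos: [0.6165, -0.3016, 0.03]
orientation: [2.245, 2.193, 0.001]
force: [-0.7, -1.1, -3.0]
opening: 0.0275
```

Run:
```python
from h import *
feel(); d=feel(); crop(d["frame"],100,100,460,400,2,"w28")
```

```text
t48.3 pos [ 0.6165 -0.3016  0.03  ] psi 88.6 q [-0.53  0.5   1.39 -0.    1.25 -0.51] F [-0.66 -1.12 -2.98] M [-0.184  0.091  0.005] op 0.0275
tool-frame M mean [ 0.064 -0.146  0.019] std [0.023 0.031 0.014] F [-0.23  0.02 -3.06]
t48.5 pos [ 0.6158 -0.3012  0.0287] psi 88.6 q [-0.53  0.5   1.39 -0.    1.25 -0.51] F [ 0.55 -0.69 -3.02] M [-0.125  0.087 -0.013] op 0.0277
tool-frame M mean [ 0.061 -0.125  0.004] std [0.032 0.021 0.031] F [ 0.16 -0.2  -2.72]
```

View pics/w28.png

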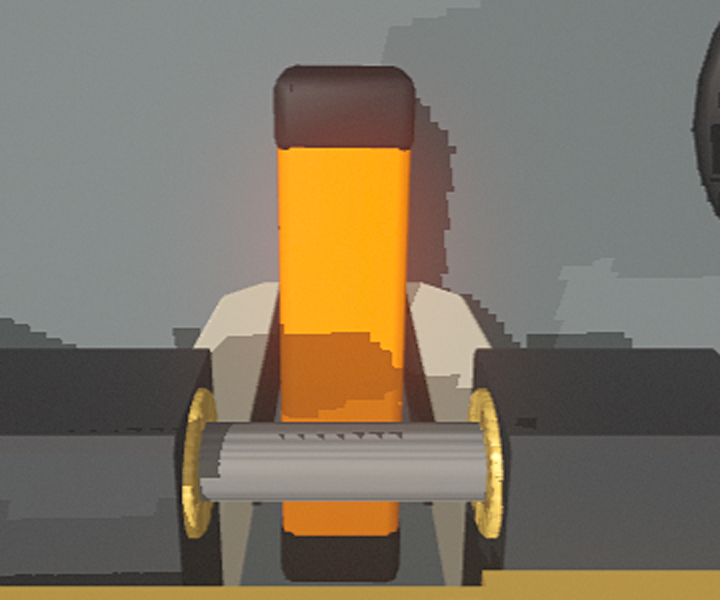

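move_arm(
  series=[
    [0,0,0.12,0,0,0,-1],
    [0,0,0.25,0,0,0,-1],
    [0,0,0.25,0,0,0,-0.2],
    [0,0,0.26,0,0,0,0],
    [0.08,0,0.26,0,0,0,0],
    [0.16,0,0.26,0,0,0,0],
    [0.16,0,0.26,0,0,0,-1],
    [0.16,0,0.26,0,0,0,-1],
  ],
)

```text
t: 49.6
tool_pos: [0.6169, -0.285, 0.0036]
orientation: [2.245, 2.194, 0.0]
force: [0.3, -0.9, -0.5]
opening: 0.0347
```

move_arm(
  series=[
    [0,0,0,0,0,0,-1],
    [0,0,0,0,0,0,-1],
    [0,0,0,0,0,0,-1],
    [0,0,-0.15,0,0,0,-1],
    [0,0,-0.35,0,0,0,-1],
    [0,0,-0.35,0,0,0,-1],
    [0,0,-0.35,0,0,0,-1],
  ],
)

```text
t: 50.3
tool_pos: [0.6172, -0.286, 0.0394]
orientation: [2.245, 2.192, 0.001]
force: [-0.3, 1.0, -3.2]
opening: 0.0274
```

Run:
```python
from h import *
d=feel(); crop(d["frame"],100,100,460,400,2,"w29")
b=bay(1); print(rel([b[0]+.014,b[1],.16],np.radians(-3.1)))
```

```text
t50.3 pos [ 0.6172 -0.286   0.0394] psi 88.6 q [-0.51  0.48  1.41 -0.    1.25 -0.49] F [-0.28  1.   -3.22] M [-0.134  0.082  0.038] op 0.0274
tool-frame M mean [ 0.082 -0.111  0.02 ] std [0.019 0.022 0.029] F [-0.26 -0.05 -2.85]
[ 3.161 -0.636 -1.229  0.     0.     0.51 ]
```

View pics/w29.png

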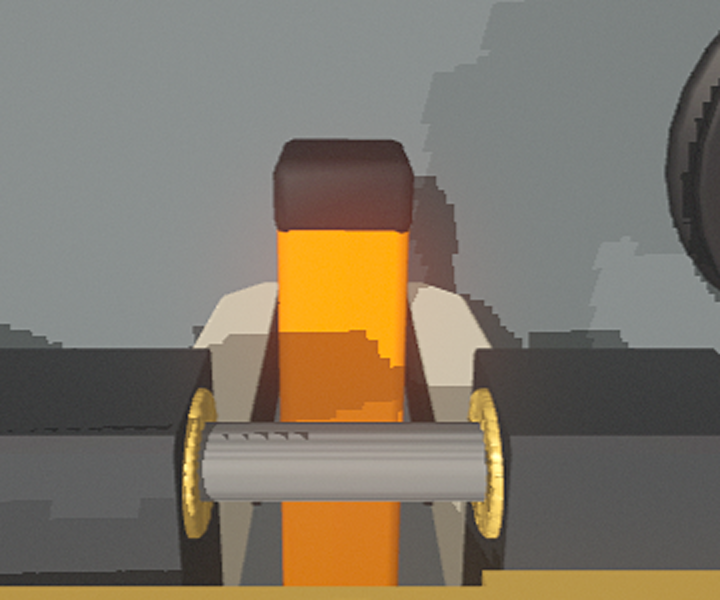

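move_arm(
  series=[
    [0,0,-0.4,0,0,0,-1],
    [0.05,0,-0.8,0,0,0,-1],
    [0.35,-0.1,-1,0,0,0,-1],
    [0.75,-0.15,-1,0,0,0,-1],
    [1,-0.2,-1,0,0,0,-1],
  ],
)

```text
t: 51.05
tool_pos: [0.599, -0.183, 0.1391]
orientation: [2.245, 2.193, 0.002]
force: [0.1, -1.1, -3.6]
opening: 0.0277
```

move_arm(
  series=[
    [0.1,0,-0.2,0,0,0.045,-1],
    [0.3,-0.05,-0.2,0,0,0.09,-1],
    [0.5,-0.1,-0.2,0,0,0.135,-1],
    [0.7,-0.15,-0.2,0,0,0.18,-1],
    [0.9,-0.2,-0.2,0,0,0.225,-1],
    [1,-0.2,-0.2,0,0,0.27,-1],
    [1,-0.2,-0.2,0,0,0.315,-1],
    [1,-0.2,-0.2,0,0,0.36,-1],
  ],
)

```text
t: 51.85
tool_pos: [0.5808, -0.0838, 0.1575]
orientation: [3.074, 0.641, 0.001]
force: [0.1, -0.1, -3.5]
opening: 0.0273
```

Run:
```python
from h import *
stat()
b=bay(1); print(rel([b[0]+.014,b[1],.16],np.radians(-3.1)))
```

```text
t51.9 pos [ 0.5808 -0.0838  0.1575] psi 23.6 q [-0.23  0.13  1.6  -0.    1.41  0.93] F [ 0.09 -0.13 -3.49] M [-0.048  0.158 -0.003] op 0.0273
[ 0.272 -1.149 -0.026  0.    -0.     0.148]
```

move_arm(
  series=[
    [0.1,-0.3,0,0,0,0.045,-1],
    [0.2,-0.7,0,0,0,0.09,-1],
    [0.27,-1,0,0,0,0.135,-1],
    [0.27,-1,0,0,0,0.148,-1],
    [0.27,-1,0,0,0,0.148,-1],
    [0.27,-1,0,0,0,0.148,-1],
  ],
)

```text
t: 52.45
tool_pos: [0.5653, 0.0177, 0.1576]
orientation: [3.139, -0.074, 0.002]
force: [-0.4, -0.5, -2.7]
opening: 0.0279
```

Run:
```python
from h import *
stat()
b=bay(1); print(rel([b[0]+.014,b[1],.13],np.radians(-3.1),np.radians(-10)))
```

```text
t52.5 pos [0.5653 0.0177 0.1576] psi -2.7 q [-0.06  0.07  1.66 -0.    1.41  1.56] F [-0.41 -0.47 -2.7 ] M [0.031 0.227 0.025] op 0.0279
[-0.062 -0.145  0.276  0.001 -0.056  0.002]
```

move_arm(
  series=[
    [-0.05,-0.1,0,0,-0.02,0,-1],
    [-0.06,-0.145,0.1,0,-0.04,0.002,-1],
    [-0.06,-0.145,0.28,0,-0.056,0.002,-1],
    [-0.06,-0.145,0.28,0,-0.056,0.002,-1],
    [-0.06,-0.145,0.28,0,-0.056,0.002,-1],
  ],
)

```text
t: 52.95
tool_pos: [0.56, 0.032, 0.1292]
orientation: [-3.125, 0.087, 0.274]
force: [-0.1, 0.6, -2.8]
opening: 0.0276
```

Run:
```python
from h import *
stat()
b=bay(1,.018,.001); print(rel(b,np.radians(-3.1),np.radians(-10)))
d=cam("wrist","w30")
```

```text
t53.0 pos [0.56   0.032  0.1292] psi -3.2 q [-0.04  0.26  1.52  0.    1.54  1.59] F [-0.07  0.57 -2.83] M [0.04  0.028 0.041] op 0.0276
[ 0.191  0.002  0.861  0.001  0.    -0.   ]
```

View pics/w30.png

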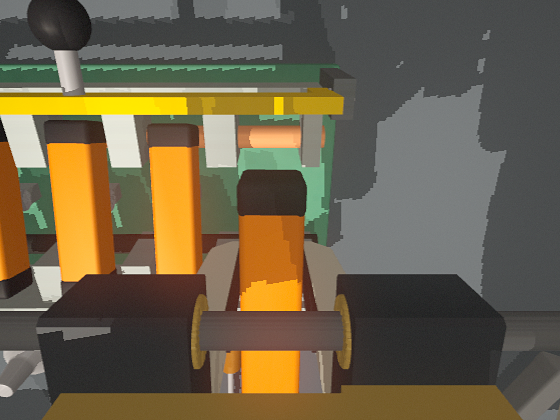

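move_arm(
  series=[
    [0.08,0,0.3,0,0,0,-1],
    [0.14,0,0.6,0,0,0,-1],
    [0.17,0,0.72,0,0,0,-1],
    [0.18,0,0.77,0,0,0,-1],
    [0.18,0,0.77,0,0,0,-1],
    [0.18,0,0.77,0,0,0,-1],
  ],
)

```text
t: 53.6
tool_pos: [0.5658, 0.0322, 0.0528]
orientation: [-3.126, 0.086, 0.268]
force: [-0.2, -0.3, -2.6]
opening: 0.0278
```

Run:
```python
from h import *
stat()
b=bay(1,.018,.001); print(rel(b,np.radians(-3.1),np.radians(-10)))
```

```text
t53.6 pos [0.5658 0.0322 0.0528] psi -3.2 q [-0.03  0.35  1.56  0.    1.41  1.59] F [-0.2  -0.3  -2.61] M [ 0.006  0.024 -0.035] op 0.0278
[ 0.001  0.008  0.12   0.    -0.001 -0.   ]
```

move_arm(
  series=[
    [0,0,0.05,0,0,0,-1],
    [0.01,0,0.08,0,0,0,-1],
    [0.015,0,0.1,0,0,0,-1],
    [0.015,0,0.1,0,0,0,-1],
    [0.015,0,0.1,0,0,0,-1],
  ],
)

```text
t: 54.1
tool_pos: [0.5643, 0.0323, 0.0409]
orientation: [-3.126, 0.086, 0.273]
force: [-1.0, 0.0, -2.5]
opening: 0.0274
```

Run:
```python
from h import *
feel()
```

```text
t54.1 pos [0.5643 0.0323 0.0409] psi -3.2 q [-0.03  0.36  1.56  0.    1.39  1.59] F [-0.96  0.05 -2.45] M [-0.034 -0.002  0.042] op 0.0274
tool-frame M mean [-0.025 -0.026 -0.008] std [0.033 0.032 0.015] F [-0.1   0.22 -3.07]
```

move_arm(
  series=[
    [0,0,0.01,0,0,0,-1],
    [0.005,0,0.02,0,0,0,-1],
    [0.005,0,0.02,0,0,0,-1],
  ],
)

```text
t: 54.65
tool_pos: [0.5646, 0.0323, 0.0404]
orientation: [-3.126, 0.086, 0.273]
force: [-4.7, -0.0, 10.0]
opening: 0.0279
```

Run:
```python
from h import *
d=feel(); crop(d["frame"],100,50,460,400,2,"w31")
```

```text
t54.6 pos [0.5646 0.0323 0.0404] psi -3.2 q [-0.03  0.36  1.56  0.    1.39  1.59] F [-4.69 -0.02 10.01] M [0.067 1.626 0.037] op 0.0279
tool-frame M mean [-0.03  -1.604 -0.015] std [0.032 0.016 0.021] F [-4.87 -0.04  9.85]
```

View pics/w31.png

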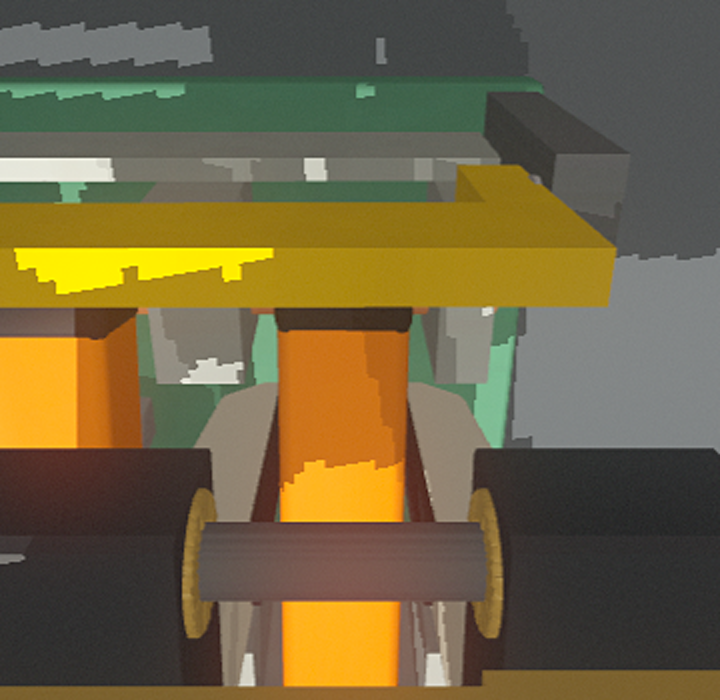

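move_arm(
  series=[
    [0,0,-0.012,0,0,0,-1],
    [0,0,-0.012,0,0,0,-0.2],
    [0,0,-0.012,0,0,0,0.1],
    [0,0,-0.012,0,0,0,0.1],
    [0,0,-0.012,0,0,0,0.1],
    [0,0,-0.012,0,0,0,0.1],
  ],
)

```text
t: 55.5
tool_pos: [0.5647, 0.0322, 0.04]
orientation: [-3.126, 0.086, 0.273]
force: [0.4, -0.3, 0.4]
opening: 0.0512
```

Run:
```python
from h import *
stat(); crop(cam("wrist")["frame"],50,50,460,400,1.9,"w32")
```

```text
t55.5 pos [0.5647 0.0322 0.04  ] psi -3.2 q [-0.03  0.36  1.56  0.    1.39  1.59] F [ 0.39 -0.33  0.42] M [0.041 0.112 0.04 ] op 0.0512
```

View pics/w32.png

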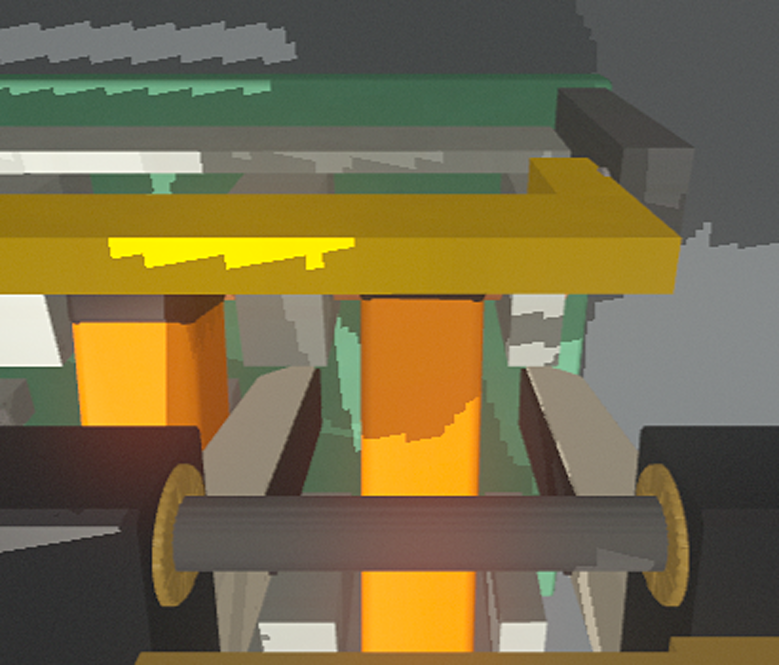

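move_arm(
  series=[
    [-0.05,0,-0.3,0,0,0,0.1],
    [-0.12,0,-0.7,0,0,0,0.1],
    [-0.17,-0.1,-1,0,0,0,0.3],
    [-0.3,-0.4,-1,0,0.02,0,1],
    [-0.6,-0.8,-1,0,0.04,0,1],
    [-0.9,-1,-1,0,0.056,0,1],
  ],
)

```text
t: 56.15
tool_pos: [0.4985, 0.1384, 0.1543]
orientation: [3.14, -0.086, 0.008]
force: [-0.5, 0.5, 0.2]
opening: 0.0783
```

move_arm(
  series=[
    [0,0,-0.5,0,0,0,1],
    [-0.1,0,-1,0,0,0,1],
    [-0.3,0,-1,0,0,0,1],
    [-0.3,0,-1,0,0,0,1],
    [-0.3,0,-1,0,0,0,1],
  ],
)

```text
t: 56.65
tool_pos: [0.4689, 0.1381, 0.2534]
orientation: [3.138, -0.086, 0.003]
force: [-0.3, 0.3, -0.1]
opening: 0.0932
```

```bash
cat >> h.py <<'E'
def coilbox(n,dx=0,lo=-.046,hi=.046):
    # wire of lying coil orange part, tester frame, tipped 15deg
    y=[-.096,-.032,.032,.096][n-1]; c=np.array([.004+dx,y,.054]); t=np.radians(15)
    ex=np.array([np.cos(t),0,-np.sin(t)]);ez=np.array([np.sin(t),0,np.cos(t)]);ey=np.array([0,1,0])
    return [c+a*ex+b*ey+k*ez for k in(-.014,.014) for a,b in((lo,-.014),(hi,-.014),(hi,.014),(lo,.014))]
E
python3 - <<'E'
from h import *
stat(); d=cam("wrist"); 
im=d["frame"][:,:,::-1].copy(); draw(im,d,TP,[coilbox(n) for n in (1,2,3,4)]+tester_boxes()[1:7],1,0,0); cv2.imwrite("pics/w33.png",im); cv2.imwrite("pics/w33r.png",d["frame"][:,:,::-1])
E
```

```text
t56.6 pos [0.4689 0.1381 0.2534] psi -3.1 q [ 0.18 -0.19  1.74 -0.    1.59  1.81] F [-0.35  0.27 -0.11] M [-0.017  0.152  0.03 ] op 0.0932
```

View pics/w33.png

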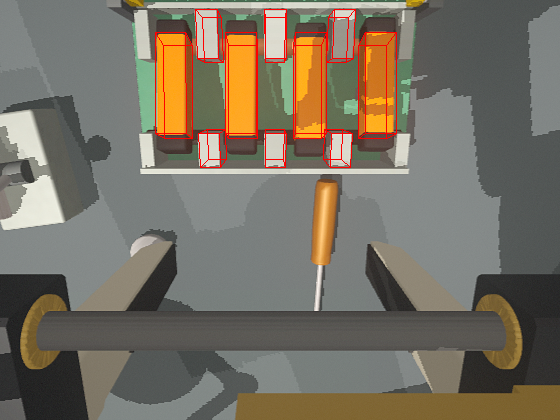

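Run:
```python
from h import *
im=cv2.imread("pics/w33.png"); cv2.imwrite("pics/w33z.png",cv2.resize(im[10:165,135:415],None,fx=2.8,fy=2.8,interpolation=cv2.INTER_CUBIC))
```

```text
(no output)
```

View pics/w33z.png

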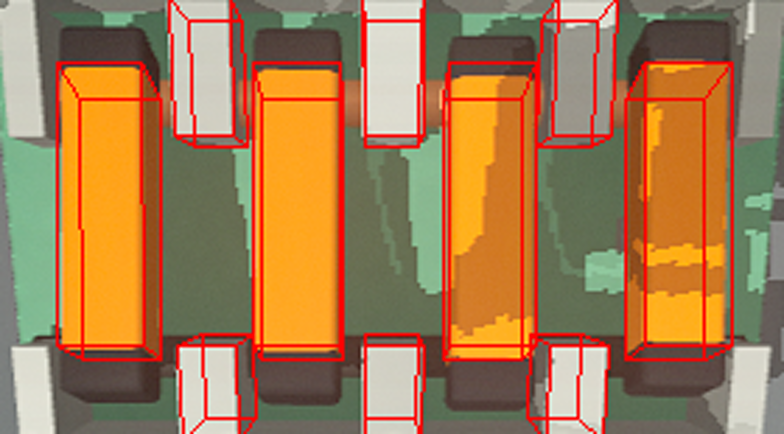

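Run:
```python
from h import *
d=cam("scene"); s=5;u0,v0,u1,v1=275,195,425,310
im=cv2.resize(d["frame"][v0:v1,u0:u1,::-1],None,fx=s,fy=s,interpolation=cv2.INTER_CUBIC).copy(); cv2.imwrite("pics/s34r.png",im)
draw(im,d,TP,[coilbox(n,0,-.06,.06) for n in (1,2,3,4)],s,u0,v0); cv2.imwrite("pics/s34.png",im)
# knob: fit clamp angle, throttle
d=cam("top"); crop(d["frame"],105,190,165,260,10,"t34")
d=cam("scene"); crop(d["frame"],420,220,500,320,7,"s35")
```

```text
(no output)
```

View pics/s34.png

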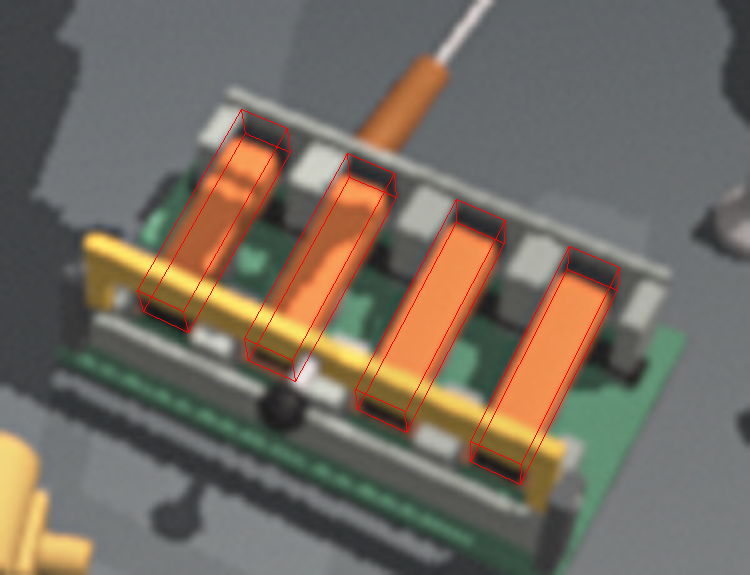

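View pics/s34r.png

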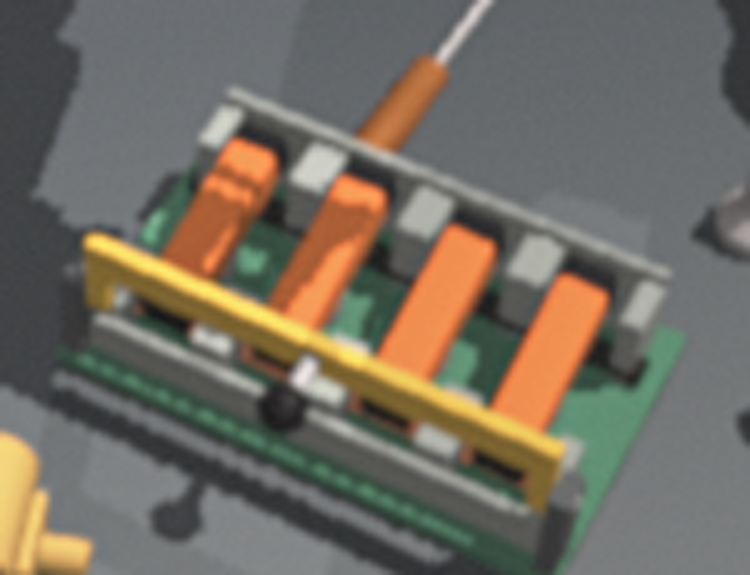

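View pics/t34.png

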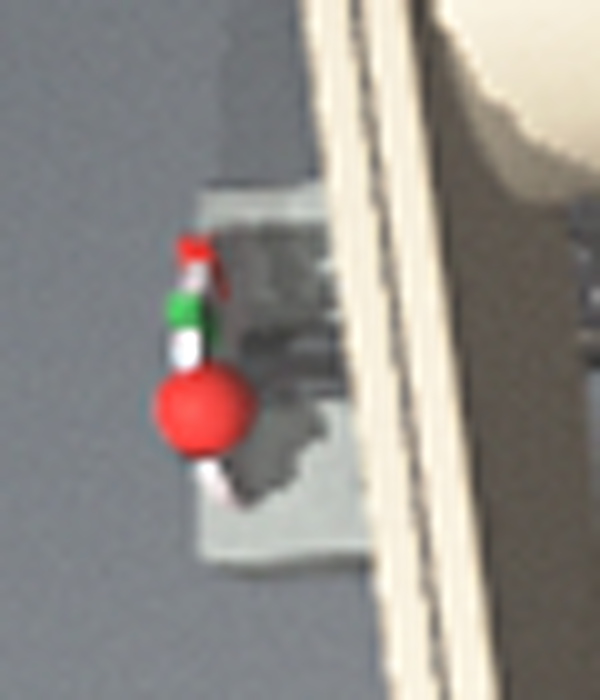

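View pics/s35.png

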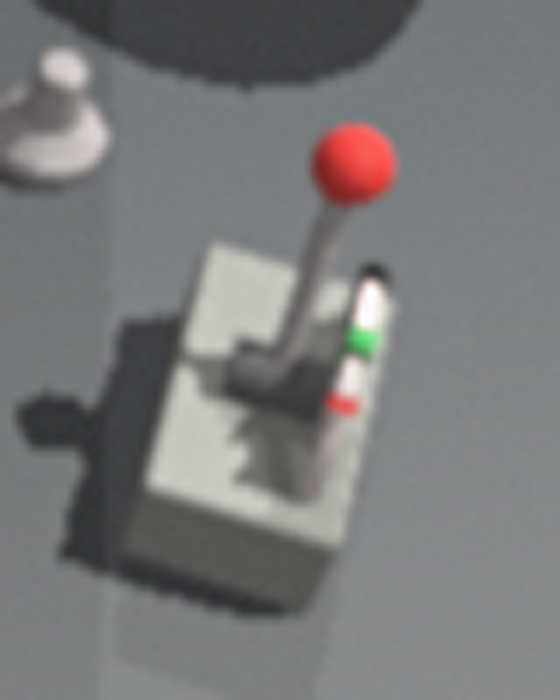

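Run:
```python
from h import *
from scipy.optimize import least_squares
ds=cam("scene");dt=cam("top")
def tri(us,ut):
    f=lambda X: np.r_[proj(ds,[X])[0]-us, proj(dt,[X])[0]-ut]
    r=least_squares(f,[.6,.1,.1]); return r.x, r.fun
def tri_t(X):
    c,s=np.cos(TP[2]),np.sin(TP[2]); dx,dy=X[0]-TP[0],X[1]-TP[1]; return np.array([c*dx+s*dy,-s*dx+c*dy,X[2]])
X,r=tri([275+282/5-.4,195+407/5-.4],[110+457/4-.4,150+69/4-.4]); print("knob",X,r,tri_t(X))
t=tri_t(X); a=np.arctan2(t[2]-.065,-(t[0]-.08)); print("phi",a-np.arctan2(36,28),np.hypot(t[2]-.065,t[0]-.08))
# throttle ball
X,r=tri([420+355/7-.4,220+164/7-.4],[105+205/10-.45,190+410/10-.45]);print("ball",X,r)
# box top corners z=.045 scene
for u,v in((217,243),(393,298),(150,490),(336,548)): print(ray(ds,420+u/7-.4,220+v/7-.4,.045))
```

```text
knob [0.66992726 0.123157   0.08917189] [ 0.04864477  0.0032217   0.05817922 -0.02106303] [0.1190315  0.00128345 0.08917189]
phi 1.6773553631188813 0.04591011002284446
ball [0.45798353 0.39958386 0.13889472] [-0.23165808  0.01680367 -0.26873364  0.06324144]
[0.43337436 0.36510746 0.045     ]
[0.42927014 0.43015744 0.045     ]
[0.55343948 0.37421221 0.045     ]
[0.54767911 0.43921704 0.045     ]
```

Run:
```python
from h import *
stat(); print(rel([.670,.1235,.2],np.radians(-3.1)))
```

```text
t57.0 pos [0.4689 0.1379 0.2528] psi -3.2 q [ 0.18 -0.19  1.74 -0.    1.59  1.81] F [-1.24 -0.87 -0.04] M [-0.042  0.12  -0.016] op 0.0929
[ 2.016e+00  3.100e-02  5.280e-01  1.000e-03  0.000e+00 -0.000e+00]
```

move_arm(
  series=[
    [0.4,0,0,0,0,0,0.2],
    [0.8,0,0,0,0,0,0.1],
    [1,0,0,0,0,0,0.1],
  ],
)

```text
t: 57.25
tool_pos: [0.5708, 0.132, 0.2529]
orientation: [3.138, -0.087, 0.002]
force: [0.3, -0.1, 0.1]
opening: 0.0733
```

move_arm(
  series=[
    [0.4,0.03,0.1,0,0,0,0.1],
    [0.8,0.03,0.3,0,0,0,0.1],
    [1,0.03,0.5,0,0,0,0.1],
    [1,0.03,0.5,0,0,0,0.1],
    [1,0.03,0.5,0,0,0,0.1],
  ],
)

```text
t: 57.75
tool_pos: [0.6679, 0.1238, 0.2024]
orientation: [3.138, -0.087, -0.002]
force: [-0.5, 0.8, 1.4]
opening: 0.0516
```

Run:
```python
from h import *
stat(); print(rel([.670,.1235,.077],np.radians(-3.1)))
d=cam("wrist","w36"); print(proj(d,[[.67,.1235,.089]]))
```

```text
t57.8 pos [0.6679 0.1238 0.2024] psi -3.2 q [ 0.11  0.35  1.26 -0.    1.53  1.74] F [-0.53  0.76  1.4 ] M [ 0.029  0.194 -0.011] op 0.0516
[ 2.300e-02 -1.000e-03  1.254e+00  1.000e-03  0.000e+00 -0.000e+00]
[[269.7140088  195.03306366]]
```

View pics/w36.png

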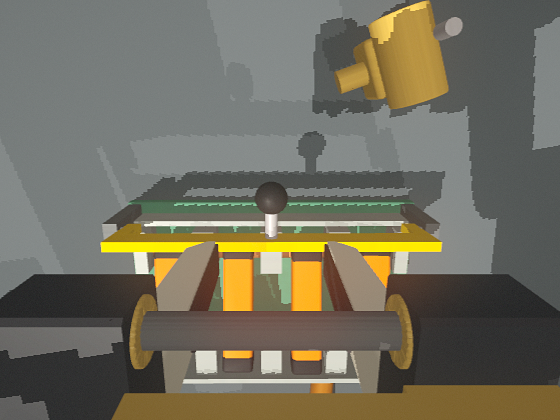

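move_arm(
  series=[
    [0.01,0,0.4,0,0,0,0.1],
    [0.01,0,0.8,0,0,0,0.1],
    [0.01,0,0.95,0,0,0,0.1],
    [0.01,0,0.95,0,0,0,0.1],
    [0.01,0,0.95,0,0,0,0.1],
  ],
)

```text
t: 58.3
tool_pos: [0.6705, 0.1241, 0.1117]
orientation: [3.139, -0.086, 0.007]
force: [-0.5, 0.1, 1.0]
opening: 0.051
```

Run:
```python
from h import *
stat(); print(rel([.669,.1235,.077],np.radians(-3.1)))
d=cam("wrist","w37"); print(proj(d,[[.67,.1235,.089]]))
```

```text
t58.3 pos [0.6705 0.1241 0.1117] psi -3.1 q [ 0.11  0.41  1.35 -0.    1.37  1.73] F [-0.53  0.12  0.97] M [-0.011  0.119 -0.049] op 0.051
[-0.016  0.006  0.347  0.    -0.001 -0.   ]
[[270.52793263 240.50825928]]
```

View pics/w37.png

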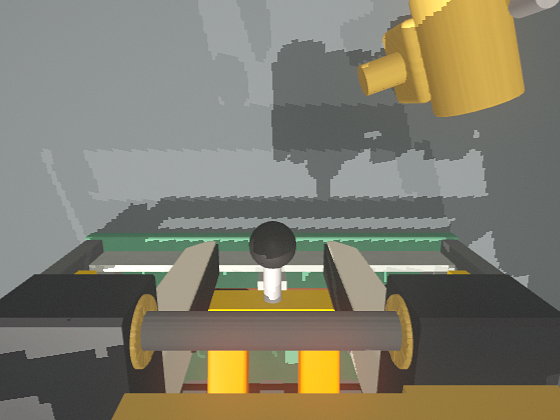

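move_arm(
  series=[
    [-0.02,0.01,0.2,0,0,0,0.1],
    [-0.02,0.01,0.34,0,0,0,0.1],
    [-0.02,0.01,0.34,0,0,0,0.1],
    [-0.02,0.01,0.34,0,0,0,-1],
    [-0.02,0.01,0.34,0,0,0,-1],
    [-0.02,0.01,0.34,0,0,0,-1],
    [-0.02,0.01,0.34,0,0,0,-1],
    [-0.02,0.01,0.34,0,0,0,-1],
  ],
  squeeze=20,
)

```text
t: 59.15
tool_pos: [0.6683, 0.1233, 0.0761]
orientation: [3.139, -0.086, 0.005]
force: [-0.3, 1.5, 2.7]
opening: 0.0247
```

Run:
```python
from h import *
stat(); d=cam("wrist","w38"); crop(cam("scene")["frame"],270,190,430,310,5,"s38")
```

```text
t59.1 pos [0.6683 0.1233 0.0761] psi -3.1 q [ 0.11  0.44  1.39 -0.    1.31  1.73] F [-0.32  1.45  2.7 ] M [ 0.497  0.038 -0.043] op 0.0247
```

View pics/w38.png

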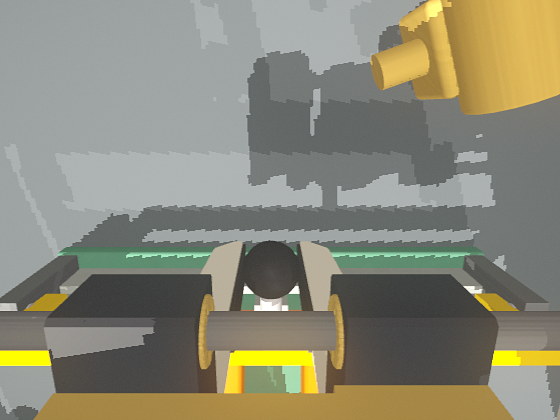

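View pics/s38.png

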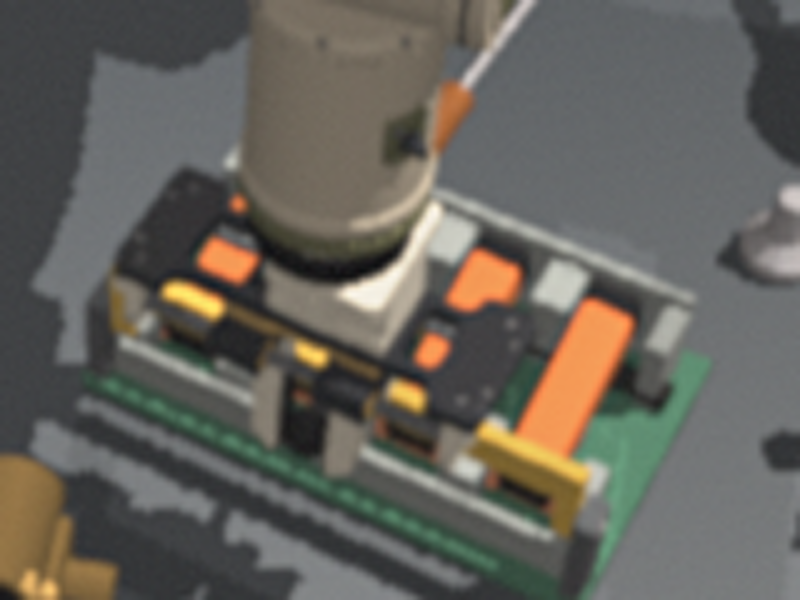

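move_arm(
  series=[
    [-0.039,0,-0.053,0,0,0,-1],
    [-0.095,0,-0.109,0,0,0,-1],
    [-0.16,0,-0.155,0,0,0,-1],
    [-0.232,0,-0.189,0,0,0,-1],
    [-0.309,0,-0.209,0,0,0,-1],
    [-0.388,0,-0.216,0,0,0,-1],
    [-0.388,0,-0.216,0,0,0,-1],
  ],
)

```text
t: 59.95
tool_pos: [0.6282, 0.1255, 0.097]
orientation: [3.139, -0.086, 0.002]
force: [-2.4, 3.8, 3.3]
opening: 0.0248
```

Run:
```python
from h import *
stat(); d=cam("wrist","w39")
```

```text
t60.0 pos [0.6282 0.1255 0.097 ] psi -3.1 q [ 0.12  0.32  1.5  -0.    1.32  1.74] F [-2.39  3.85  3.26] M [ 0.664  0.437 -0.02 ] op 0.0248
```

View pics/w39.png

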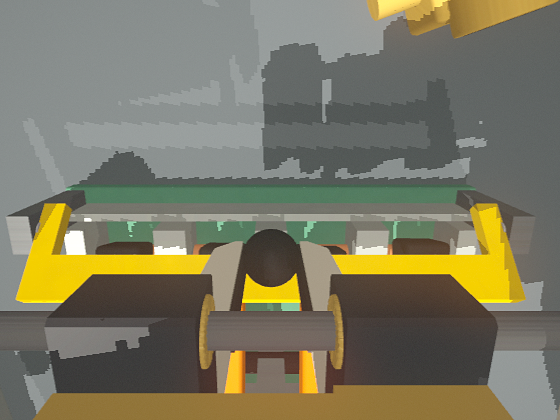

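move_arm(
  series=[
    [-0.079,0,0.007,0,0,0,-1],
    [-0.156,0,0.027,0,0,0,-1],
    [-0.228,0,0.061,0,0,0,-1],
    [-0.28,0,0.096,0,0,0,-1],
    [-0.28,0,0.096,0,0,0,-1],
  ],
)

```text
t: 60.5
tool_pos: [0.6014, 0.127, 0.0898]
orientation: [3.139, -0.086, 0.005]
force: [-10.0, 4.0, 18.1]
opening: 0.0202
```

Run:
```python
from h import *
stat(); d=cam("wrist","w40")
```

```text
t60.5 pos [0.6014 0.127  0.0898] psi -3.1 q [ 0.13  0.26  1.58 -0.    1.3   1.75] F [-10.04   4.04  18.1 ] M [ 0.562  1.714 -0.079] op 0.0202
```

View pics/w40.png

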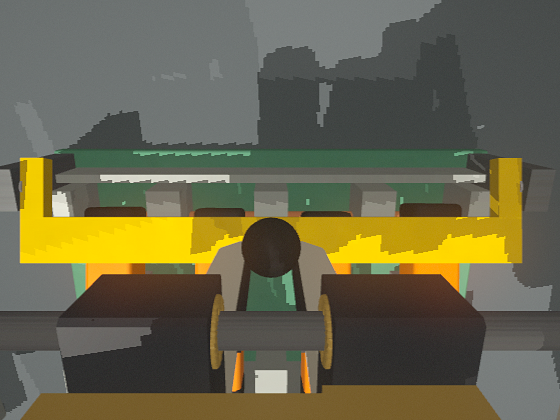

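Run:
```python
from h import *
d=cam("wrist"); 
for hx in (.08,.0785):
  for ph in np.arange(-.1,.5,.05):
    a=np.arctan2(36,28)+ph; print(hx,round(ph,2),proj(d,T(TP,[hx-.0456*np.cos(a),.001,.065+.0456*np.sin(a)]))[0].round(1), end=" | ")
d=cam("scene"); crop(d["frame"],270,190,430,310,5,"s40")
```

```text
0.08 -0.1 [270.3 266.9] | 0.08 -0.05 [270.3 265. ] | 0.08 0.0 [270.3 262.8] | 0.08 0.05 [270.3 260.3] | 0.08 0.1 [270.3 257.6] | 0.08 0.15 [270.3 254.6] | 0.08 0.2 [270.3 251.3] | 0.08 0.25 [270.3 247.7] | 0.08 0.3 [270.3 243.9] | 0.08 0.35 [270.3 239.9] | 0.08 0.4 [270.3 235.6] | 0.08 0.45 [270.3 231.1] | 0.0785 -0.1 [270.3 269.9] | 0.0785 -0.05 [270.3 268. ] | 0.0785 0.0 [270.3 265.8] | 0.0785 0.05 [270.3 263.4] | 0.0785 0.1 [270.3 260.7] | 0.0785 0.15 [270.3 257.7] | 0.0785 0.2 [270.3 254.4] | 0.0785 0.25 [270.3 250.9] | 0.0785 0.3 [270.3 247.2] | 0.0785 0.35 [270.3 243.2] | 0.0785 0.4 [270.3 238.9] | 0.0785 0.45 [270.3 234.5] |
```

View pics/s40.png

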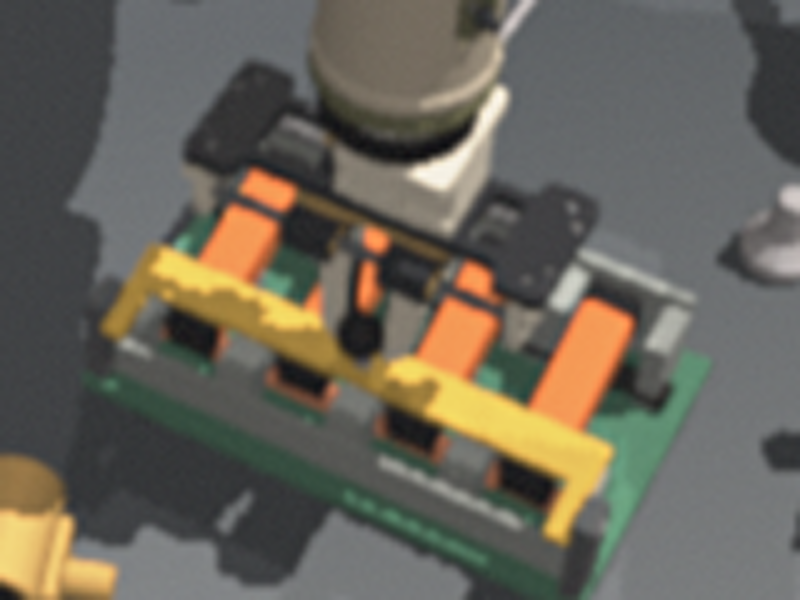

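move_arm(
  series=[
    [0,0,-0.05,0,0,0,0],
    [0,0,-0.05,0,0,0,0],
    [0,0,-0.05,0,0,0,0],
    [0,0,-0.4,0,0,0,0],
    [0,0,-0.8,0,0,0,-1],
    [0,0,-1,0,0,0,-1],
    [0,0,-1,0,0,0,-1],
  ],
)

```text
t: 61.35
tool_pos: [0.6032, 0.1266, 0.1912]
orientation: [3.139, -0.087, 0.013]
force: [-0.7, 0.1, 0.3]
opening: 0.0266
```

Run:
```python
from h import *
stat(); d=cam("wrist","w41")
a0=np.arctan2(36,28)
for ph in np.arange(0,.5,.1):
    a=a0+ph; print(round(ph,2),proj(d,T(TP,[.08-.0456*np.cos(a),.001,.065+.0456*np.sin(a)]))[0].round(1), end=" | ")
```

```text
t61.4 pos [0.6032 0.1266 0.1912] psi -3.2 q [ 0.13  0.18  1.48 -0.    1.47  1.75] F [-0.74  0.09  0.26] M [-0.009  0.1   -0.014] op 0.0266
0.0 [269.9 207.2] | 0.1 [269.9 203.2] | 0.2 [269.9 198.5] | 0.3 [269.9 193.4] | 0.4 [269.9 187.8] |
```

View pics/w41.png

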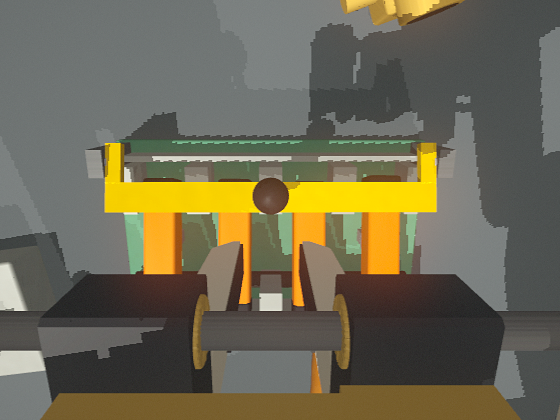

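```bash
cat >> h.py <<'E'
def tt(X):
    c,s=np.cos(TP[2]),np.sin(TP[2]); dx,dy=X[0]-TP[0],X[1]-TP[1]; return np.array([c*dx+s*dy,-s*dx+c*dy,X[2]])
E
python3 - <<'E'
from h import *
d=cam("wrist")
for z in (.07,.08,.09): print(z,[tt(ray(d,230,v,z)).round(4)[:2] for v in (182,197,212)])
print(rel(np.r_[T(TP,[.05,.045,0])[0][:2],.14],np.radians(-3.1)))
print(rel(np.r_[T(TP,[.05,.045,0])[0][:2],.09],np.radians(-3.1)))
E
```

```text
0.07 [array([0.0632, 0.0323]), array([0.051 , 0.0327]), array([0.0385, 0.0331])]
0.08 [array([0.0653, 0.0312]), array([0.0535, 0.0316]), array([0.0414, 0.032 ])]
0.09 [array([0.0674, 0.0301]), array([0.056 , 0.0305]), array([0.0444, 0.0308])]
[ 0.001 -0.443  0.463  0.001 -0.001 -0.   ]
[-0.    -0.444  0.963  0.001 -0.001 -0.   ]
```

move_arm(
  series=[
    [0,-0.2,0.1,0,0,0,-1],
    [0,-0.44,0.3,0,0,0,-1],
    [-0.03,-0.44,0.6,0,0,0,-1],
    [-0.03,-0.44,0.8,0,0,0,-1],
    [-0.03,-0.44,0.96,0,0,0,-1],
    [-0.03,-0.44,0.96,0,0,0,-1],
  ],
)

```text
t: 62.05
tool_pos: [0.5972, 0.1698, 0.0861]
orientation: [3.137, -0.086, -0.009]
force: [-1.2, -0.0, 0.7]
opening: 0.0003
```

Run:
```python
from h import *
s=stat(); print(tt(s["tool_pos"])); d=cam("wrist","w42")
```

```text
t62.0 pos [0.5972 0.1698 0.0861] psi -3.2 q [ 0.2   0.29  1.56 -0.    1.3   1.82] F [-1.24 -0.03  0.74] M [0.018 0.127 0.034] op 0.0003
[0.04392661 0.0439594  0.08608282]
```

View pics/w42.png

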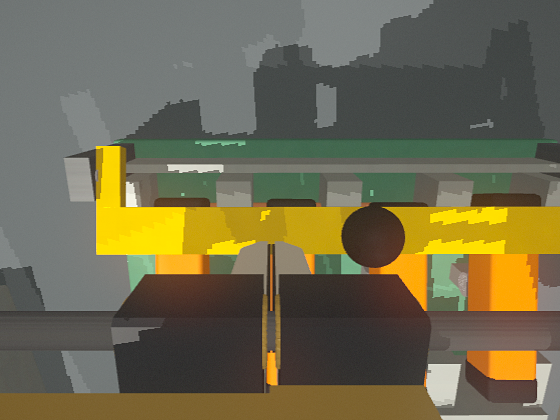

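move_arm(
  series=[
    [0.06,0,0,0,0,0,-1],
    [0.06,0,0.05,0,0,0,-1],
    [0.06,0,0.09,0,0,0,-1],
    [0.06,0,0.12,0,0,0,-1],
    [0.06,0,0.12,0,0,0,-1],
  ],
)

```text
t: 62.6
tool_pos: [0.6064, 0.1702, 0.0788]
orientation: [3.139, -0.086, 0.003]
force: [1.3, -0.3, 0.3]
opening: 0.0007
```

Run:
```python
from h import *
s=stat(); print(tt(s["tool_pos"])); d=cam("wrist","w43")
a0=np.arctan2(36,28)
for ph in np.arange(0,.5,.1):
    a=a0+ph; print(round(ph,2),proj(d,T(TP,[.08-.0456*np.cos(a),.001,.065+.0456*np.sin(a)]))[0].round(1), end=" | ")
```

```text
t62.6 pos [0.6064 0.1702 0.0788] psi -3.2 q [ 0.19  0.31  1.54 -0.    1.29  1.82] F [ 1.33 -0.32  0.25] M [-0.001  0.137  0.005] op 0.0007
[0.05301366 0.04485209 0.07884111]
0.0 [371.  279.1] | 0.1 [373.2 273.9] | 0.2 [375.4 267.6] | 0.3 [377.4 260.1] | 0.4 [379.3 251.5] |
```

View pics/w43.png

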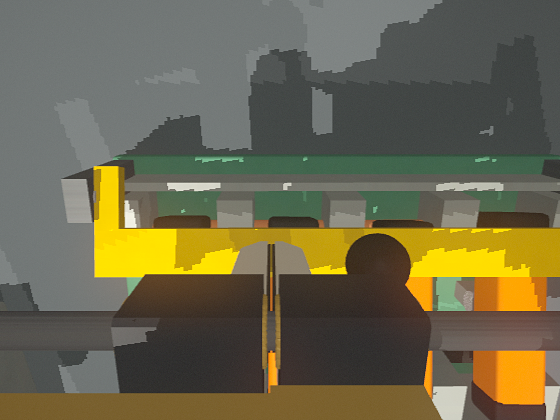

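Now over the bar, with no contact yet. Continuing down in small steps.

move_arm(
  series=[
    [0,0,0.03,0,0,0,-1],
    [0,0,0.06,0,0,0,-1],
    [0,0,0.08,0,0,0,-1],
    [0,0,0.08,0,0,0,-1],
  ],
)

```text
t: 63.05
tool_pos: [0.6061, 0.1703, 0.0705]
orientation: [3.138, -0.086, 0.002]
force: [-0.5, -0.5, -0.3]
opening: 0.0006
```

move_arm(
  series=[
    [0,0,0.02,0,0,0,-1],
    [0,0,0.04,0,0,0,-1],
    [0,0,0.04,0,0,0,-1],
  ],
)

```text
t: 63.35
tool_pos: [0.6065, 0.1703, 0.0691]
orientation: [3.138, -0.086, 0.003]
force: [-10.6, -1.1, 17.3]
opening: 0.0003
```

Run:
```python
from h import *
s=stat(); print(tt(s["tool_pos"])); d=cam("wrist","w44")
a0=np.arctan2(36,28)
for ph in np.arange(0,.5,.1):
    a=a0+ph; print(round(ph,2),proj(d,T(TP,[.08-.0456*np.cos(a),.001,.065+.0456*np.sin(a)]))[0].round(1), end=" | ")
```

```text
t63.4 pos [0.6065 0.1703 0.0691] psi -3.1 q [ 0.19  0.32  1.55 -0.    1.27  1.82] F [-10.57  -1.1   17.31] M [-0.355  2.07   0.006] op 0.0003
[0.05320051 0.04492543 0.06914307]
0.0 [377.4 290.6] | 0.1 [380.  285.3] | 0.2 [382.5 278.8] | 0.3 [384.8 271. ] | 0.4 [386.8 262.1] |
```

View pics/w44.png

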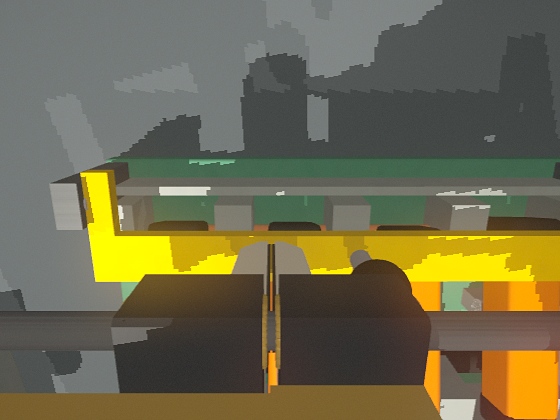

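move_arm(
  series=[
    [0,0,-0.2,0,0,0,-1],
    [0,0,-0.6,0,0,0,-1],
    [0,0,-1,0,0,0,-1],
    [-0.5,0,-1,0,0,0,-1],
    [-1,0,-1,0,0,0,-1],
    [-1,0,-1,0,0,0,-1],
  ],
)

```text
t: 64.0
tool_pos: [0.4991, 0.1756, 0.1635]
orientation: [3.137, -0.084, -0.009]
force: [1.0, 0.2, -0.1]
opening: 0.0008
```

move_arm(
  series=[
    [0,0.2,-0.4,0,0,0,-1],
    [0,0.4,-0.8,0,0,0,-1],
    [0,0.4,-0.8,0,0,0,-1],
    [0,0.4,-0.8,0,0,0,-1],
  ],
)

```text
t: 64.4
tool_pos: [0.5052, 0.1359, 0.2482]
orientation: [3.139, -0.088, 0.008]
force: [-0.3, 0.7, -0.3]
opening: 0.0003
```

Run:
```python
from h import *
stat(); d=cam("wrist","w45")
a0=np.arctan2(36,28)
for ph in (0,.05,.1,.2): 
    a=a0+ph; P=T(TP,[.08-.0456*np.cos(a),.001,.065+.0456*np.sin(a)]);print(ph,proj(d,P)[0].round(1), proj(cam("scene"),P)[0].round(1))
crop(cam("scene")["frame"],270,190,430,310,5,"s45")
```

```text
t64.4 pos [0.5052 0.1359 0.2482] psi -3.2 q [ 0.17 -0.09  1.66 -0.    1.57  1.79] F [-0.3   0.68 -0.29] M [0.1   0.128 0.049] op 0.0003
0 [274.5  70.2] [343.3 254.3]
0.05 [274.6  67.6] [343.  254.5]
0.1 [274.6  65. ] [342.7 254.7]
0.2 [274.6  59.3] [342.1 255.2]
```

View pics/w45.png

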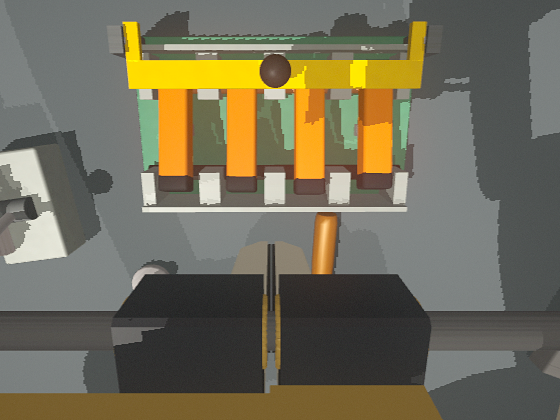

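View pics/s45.png

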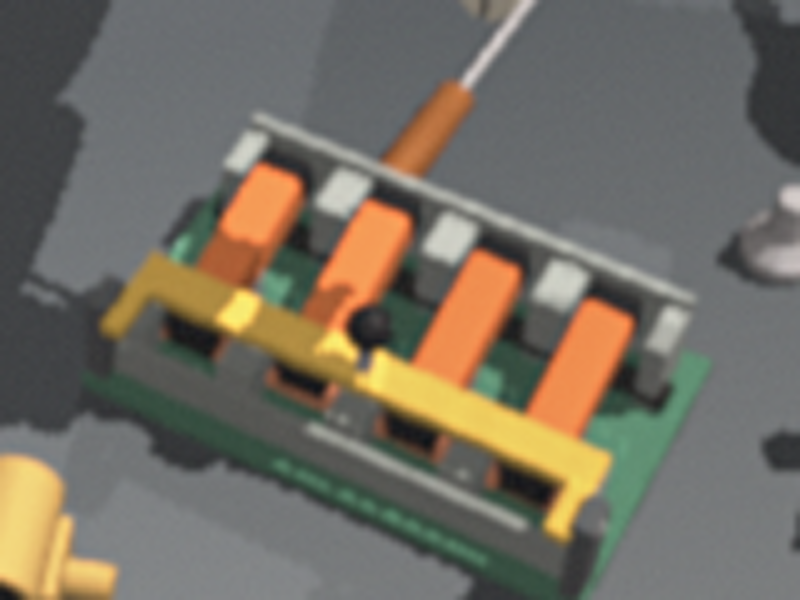

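Run:
```python
from h import *
stat(); print(rel([.458,.3996,.22],np.radians(4.3)))
```

```text
t64.7 pos [0.5034 0.1364 0.2453] psi -3.1 q [ 0.17 -0.09  1.66 -0.    1.57  1.79] F [ 0.2   0.8  -0.02] M [0.042 0.175 0.038] op 0.0003
[-5.960e-01 -2.604e+00  2.480e-01  1.000e-03  0.000e+00 -4.100e-02]
```

move_arm(
  series=[
    [-0.1,-0.4,0,0,0,0,0],
    [-0.2,-0.8,0,0,0,0,0.3],
    [-0.25,-1,0,0,0,0,0.3],
  ],
)

```text
t: 65.0
tool_pos: [0.4834, 0.2399, 0.2458]
orientation: [3.139, -0.084, 0.0]
force: [-0.2, -0.2, 0.7]
opening: 0.02
```

move_arm(
  series=[
    [-0.1,-0.4,0,0,0,0,0.3],
    [-0.2,-0.8,0,0,0,0,0.3],
    [-0.25,-1,0,0,0,0,0.3],
  ],
)

```text
t: 65.3
tool_pos: [0.4636, 0.3414, 0.2454]
orientation: [3.139, -0.083, 0.0]
force: [0.8, 0.4, -0.5]
opening: 0.044
```

move_arm(
  series=[
    [-0.05,-0.3,0,0,0,-0.02,0.3],
    [-0.1,-0.6,0,0,0,-0.041,0.3],
    [-0.1,-0.6,0,0,0,-0.041,0.3],
    [-0.1,-0.6,0,0,0,-0.041,0.3],
  ],
)

```text
t: 65.7
tool_pos: [0.4578, 0.3993, 0.2452]
orientation: [3.136, 0.117, 0.0]
force: [-0.4, -1.0, 0.5]
opening: 0.0606
```

Run:
```python
from h import *
stat(); print(rel([.458,.3996,.129],np.radians(4.3)))
d=cam("wrist","w46");print(proj(d,[[.458,.3996,.139]]))
```

```text
t65.7 pos [0.4578 0.3993 0.2452] psi 4.3 q [ 0.63  0.14  1.43 -0.    1.57  2.13] F [-0.35 -0.99  0.5 ] M [-0.013  0.102 -0.042] op 0.0606
[ 2.000e-03 -7.000e-03  1.162e+00  1.000e-03 -0.000e+00 -0.000e+00]
[[269.21258317 199.85350272]]
```

View pics/w46.png

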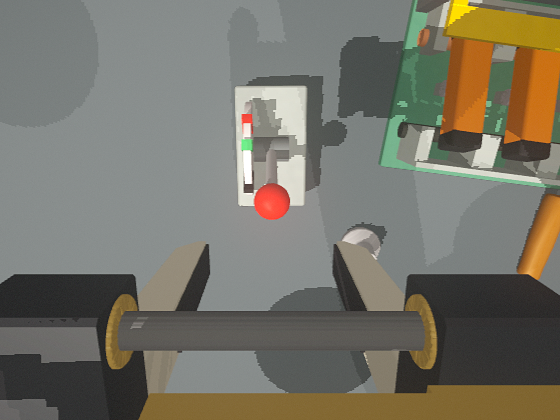

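Run:
```python
from h import *
from scipy.optimize import least_squares
ds=cam("scene");dt=cam("top")
f=lambda X: np.r_[proj(ds,[X])[0]-[471.4,268.2], proj(dt,[X])[0]-[123.4,220.6]]
r=least_squares(f,[.5,.4,.1]);print(r.x,r.fun)
```

```text
[0.49579542 0.42257547 0.09481649] [-0.26278308  0.01886094 -0.3157552   0.07451939]
```

Run:
```python
from h import *
d=cam("wrist"); crop(d["frame"],215,70,335,230,5,"w47")
print("green",ray(d,247,145,.095),"black",ray(d,248,186,.087), "red",ray(d,247,118.5,.085))
c=[ray(d,u,v,.045) for u,v in((236,87),(306,86),(305,206),(238,206))]; print(np.round(c,4),np.mean(c,0))
print("ball",ray(d,272,201.5,.139))
```

```text
green [0.49426617 0.42022041 0.095     ] black [0.45650285 0.41768978 0.087     ] red [0.51596173 0.42202233 0.085     ]
[[0.5426 0.4364 0.045 ]
 [0.5484 0.3699 0.045 ]
 [0.4299 0.3592 0.045 ]
 [0.4249 0.4287 0.045 ]] [0.48644431 0.39854586 0.045     ]
ball [0.45752934 0.39625729 0.139     ]
```

View pics/w47.png

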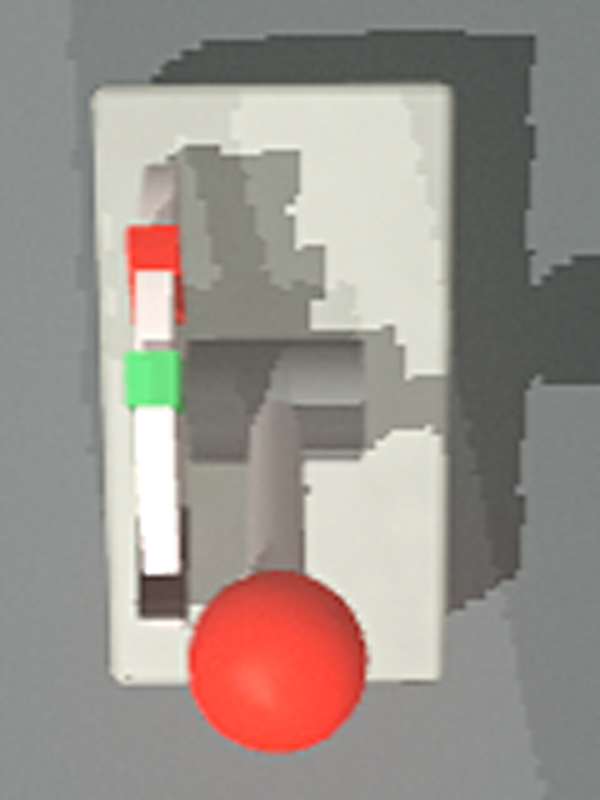

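Run:
```python
from h import *
stat(); print(rel([.4575,.3965,.129],np.radians(4.3)))
```

```text
t65.9 pos [0.4587 0.3981 0.2462] psi 4.1 q [ 0.63  0.14  1.43 -0.    1.57  2.13] F [ 0.45 -0.11  0.92] M [ 0.015  0.138 -0.015] op 0.0605
[-1.500e-02  1.200e-02  1.172e+00  1.000e-03 -0.000e+00 -1.000e-03]
```

move_arm(
  series=[
    [-0.01,0.02,0.4,0,0,0,0.3],
    [-0.01,0.02,0.7,0,0,0,0.3],
    [-0.01,0.02,0.9,0,0,0,0.3],
    [-0.01,0.02,0.9,0,0,0,0.3],
    [-0.01,0.02,0.9,0,0,0,0.3],
  ],
)

```text
t: 66.4
tool_pos: [0.458, 0.3962, 0.1569]
orientation: [3.137, 0.114, 0.003]
force: [-0.4, 0.7, -0.5]
opening: 0.0603
```

Run:
```python
from h import *
stat(); print(rel([.4575,.3965,.129],np.radians(4.3)))
d=cam("wrist","w48"); print(proj(d,[[.4575,.3963,.1405]]))
```

```text
t66.4 pos [0.458  0.3962 0.1569] psi 4.2 q [ 0.63  0.18  1.55 -0.    1.41  2.13] F [-0.39  0.65 -0.55] M [ 0.021  0.133 -0.046] op 0.0603
[-0.005 -0.004  0.279  0.001 -0.    -0.001]
[[269.52162198 244.65821258]]
```

View pics/w48.png

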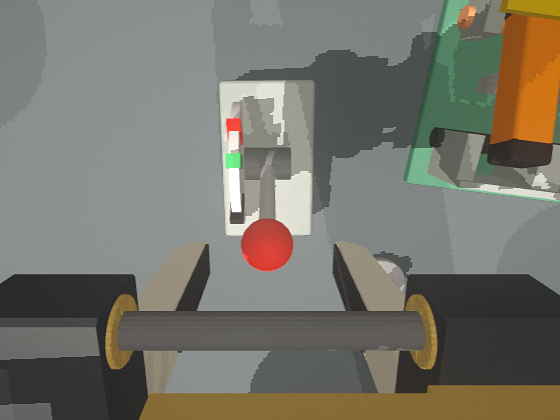

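move_arm(
  series=[
    [-0.005,-0.01,0.15,0,0,0,0.3],
    [-0.005,-0.01,0.28,0,0,0,0.3],
    [-0.005,-0.01,0.28,0,0,0,0],
    [-0.005,-0.01,0.28,0,0,0,-1],
    [-0.005,-0.01,0.28,0,0,0,-1],
    [-0.005,-0.01,0.28,0,0,0,-1],
    [-0.005,-0.01,0.28,0,0,0,-1],
    [-0.005,-0.01,0.28,0,0,0,-1],
  ],
  squeeze=20,
)

```text
t: 67.25
tool_pos: [0.4575, 0.3983, 0.1289]
orientation: [3.139, 0.116, 0.004]
force: [-0.2, 3.3, 1.5]
opening: 0.0267
```

Run:
```python
from h import *
stat()
```

```text
t67.2 pos [0.4575 0.3983 0.1289] psi 4.2 q [ 0.63  0.2   1.57 -0.    1.36  2.13] F [-0.19  3.33  1.45] M [ 0.412  0.107 -0.029] op 0.0267
```

move_arm(
  series=[
    [0.1,0,-0.026,0,0,0,-1],
    [0.19,0,-0.038,0,0,0,-1],
    [0.287,0,-0.045,0,0,0,-1],
    [0.38,0,-0.04,0,0,0,-1],
    [0.44,0,-0.032,0,0,0,-1],
    [0.475,0,-0.026,0,0,0,-1],
    [0.475,0,-0.026,0,0,0,-1],
    [0.475,0,-0.026,0,0,0,-1],
  ],
)

```text
t: 68.05
tool_pos: [0.5061, 0.4021, 0.1315]
orientation: [3.139, 0.115, 0.006]
force: [-0.5, 6.5, 0.6]
opening: 0.027
```

Run:
```python
from h import *
stat()
d=cam("wrist","w49")
```

```text
t68.0 pos [0.5061 0.4021 0.1315] psi 4.2 q [ 0.59  0.3   1.45 -0.    1.38  2.09] F [-0.53  6.53  0.59] M [0.992 0.159 0.015] op 0.027
```

View pics/w49.png

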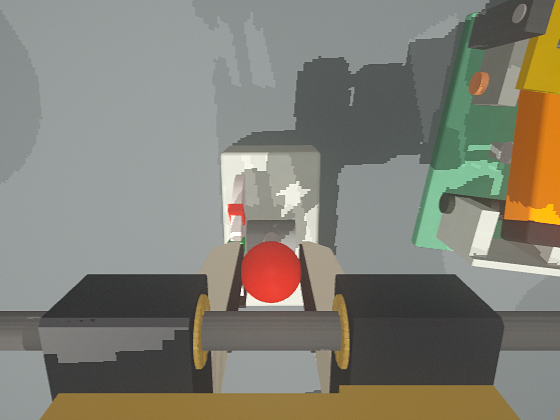

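Run:
```python
from h import *
d=cam("wrist"); print(ray(d,271,271.5,.1431))
```

```text
[0.50353171 0.40130402 0.1431    ]
```

move_arm(
  series=[
    [0,0,0,0,0,0,0],
    [0,0,0,0,0,0,0.2],
    [0,0,0,0,0,0,0.2],
    [0,0,-0.2,0,0,0,0.3],
    [0,0,-0.6,0,0,0,0.3],
    [0,0,-1,0,0,0,0.3],
    [0,0,-1,0,0,0,0.3],
    [0,0,-1,0,0,0,0.3],
  ],
)

```text
t: 68.95
tool_pos: [0.5054, 0.4016, 0.2326]
orientation: [3.139, 0.115, 0.007]
force: [0.3, 0.3, -0.3]
opening: 0.0604
```

Run:
```python
from h import *
stat()
d=cam("wrist"); crop(d["frame"],200,100,340,260,5,"w50"); cv2.imwrite("pics/w50f.png",d["frame"][:,:,::-1])
dt=cam("top");ds=cam("scene"); crop(dt["frame"],105,190,165,260,9,"t50"); crop(ds["frame"],420,220,500,320,6,"s50")
```

```text
t69.0 pos [0.5054 0.4016 0.2326] psi 4.2 q [ 0.59  0.24  1.33 -0.    1.56  2.09] F [ 0.32  0.32 -0.27] M [-0.073  0.185 -0.033] op 0.0604
```

View pics/w50.png

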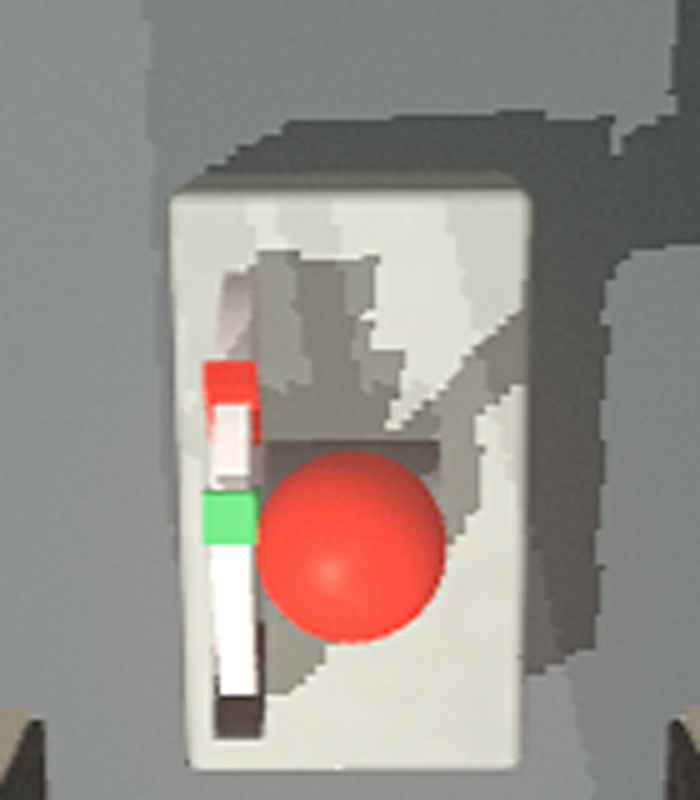

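View pics/s50.png

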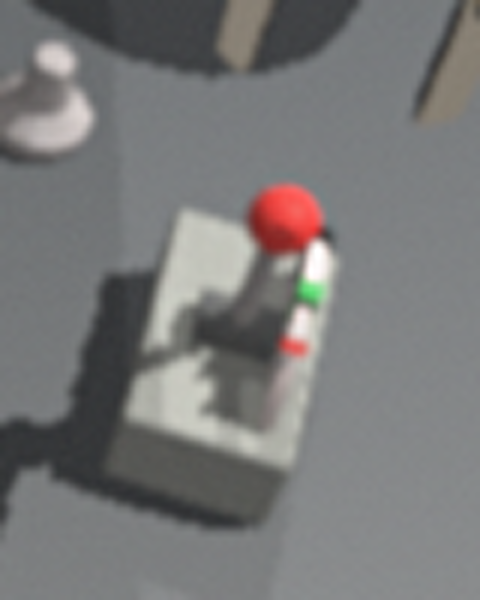

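```bash
cat > thr.py <<'E'
from h import *
from scipy.optimize import least_squares
def fit(d,black,green,red,ball,corners=None,yaw=np.radians(4.3)):
    def P(px,py,r,a,off): 
        return T([px,py,yaw],[r*np.sin(a),off,.05+r*np.cos(a)])[0]
    def f(p):
        px,py,r,off,th=p
        q=proj(d,[P(px,py,r,-.7,off),P(px,py,r,.2,off),P(px,py,r,.7,off),P(px,py,.095,th,0)])
        return np.r_[(q-[black,green,red,ball]).ravel(), (r-.046)*500,(off-.022)*500]
    r=least_squares(f,[.486,.4,.046,.022,.1]); print(np.round(r.x,4),np.round(r.fun,1)); print("value",.7+r.x[4])
E
python3 - <<'E'
from thr import *
d=cam("wrist"); k=lambda u,v:[200+u/5-.4,100+v/5-.4]
fit(d,k(238,717),k(231,517),k(232,393),k(351,546))
E
```

```text
[0.4838 0.3989 0.0462 0.0206 0.2001] [-0.  -0.4 -0.2  0.9 -0.1 -0.5  0.3 -0.   0.1 -0.7]
value 0.9001369588865309
```

Run:
```python
from thr import *
ds=cam("scene");dt=cam("top"); crop(dt["frame"],105,190,165,260,9,"t50")
hs=lambda d:[np.mean(np.nonzero(m)[::-1],1) for m in [cv2.inRange(cv2.cvtColor(d["frame"],cv2.COLOR_RGB2HSV),(0,150,90),(4,255,255))|cv2.inRange(cv2.cvtColor(d["frame"],cv2.COLOR_RGB2HSV),(174,150,90),(180,255,255))]]
def blob(d,box):
    u0,v0,u1,v1=box; hsv=cv2.cvtColor(d["frame"],cv2.COLOR_RGB2HSV)[v0:v1,u0:u1]
    m=cv2.inRange(hsv,(0,140,80),(5,255,255))|cv2.inRange(hsv,(173,140,80),(180,255,255))
    n,l,s,c=cv2.connectedComponentsWithStats(m); i=1+np.argmax(s[1:,4]); return c[i]+[u0,v0],s[i]
us,s1=blob(ds,(440,230,495,300)); ut,s2=blob(dt,(105,190,165,260)); print(us,s1,ut,s2)
f=lambda X: np.r_[proj(ds,[X])[0]-us, proj(dt,[X])[0]-ut]
r=least_squares(f,[.5,.4,.14]);print(r.x,r.fun)
# coil & clamp final check
for c in coils(dt): print(*c)
```

```text
[466.97916667 256.19791667] [22 21 12 11 96] [124.96078431 215.49019608] [15 22 10  8 51]
[0.50273362 0.40281808 0.13976511] [-0.16046519  0.01096219 -0.19122156  0.04571263]
[191.8 203. ] 196 [0.5675 0.2306] [27.2 75.7] 173.6
[211.9 204.4] 202 [0.5632 0.1661] [28.1 78.4] 174.1
[232.5 205.5] 204 [0.5601 0.0995] [28.9 77.1] 176.2
[252.8 206.2] 188 [0.5585 0.0345] [26.9 73.4] 174.5
[237.5 252.1] 111 [0.4047 0.0799] [16.6 94.3] 172.1
```

View pics/t50.png

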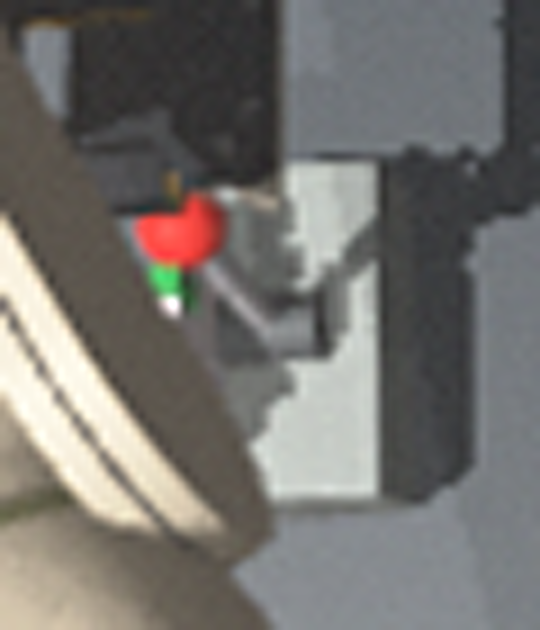

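move_arm(
  series=[
    [-0.3,0.2,-0.2,0,0,0,0.3],
    [-0.6,0.6,-0.3,0,0,0,0.3],
    [-0.7,1,-0.3,0,0,0,0.3],
    [-0.7,1,-0.3,0,0,0,0.3],
  ],
)

```text
t: 69.65
tool_pos: [0.4408, 0.2931, 0.2608]
orientation: [3.136, 0.113, 0.002]
force: [-0.1, 0.3, -1.3]
opening: 0.0605
```

move_arm(
  series=[
    [0,0.4,0,0,0,0,0.3],
    [0,0.8,0,0,0,0,0.3],
    [0.2,1,0,0,0,0,0.3],
    [0.5,1,0,0,0,0.04,0.3],
    [0.5,1,0,0,0,0.04,0.3],
    [0.5,1,0,0,0,0.04,0.3],
  ],
)

```text
t: 70.25
tool_pos: [0.499, 0.2006, 0.2603]
orientation: [3.138, -0.08, -0.001]
force: [0.1, -0.8, -0.4]
opening: 0.0604
```

Run:
```python
from h import *
s=stat(); d=cam("wrist","w51")
a0=np.arctan2(36,28)
for ph in (-.05,0,.05,.1): 
    a=a0+ph; P=T(TP,[.08-.0456*np.cos(a),.001,.065+.0456*np.sin(a)]);print(ph,proj(d,P)[0].round(1))
crop(cam("scene")["frame"],270,190,430,310,5,"s51"); cam("top","t51")
print(proj(d,T(TP,[0,.1,.02])))
```

```text
t70.2 pos [0.499  0.2006 0.2603] psi -2.9 q [ 0.29 -0.05  1.6  -0.    1.59  1.91] F [ 0.13 -0.8  -0.36] M [-0.004  0.161  0.043] op 0.0604
-0.05 [351.8  60.7]
0 [352.3  58.3]
0.05 [352.8  55.7]
0.1 [353.3  53. ]
[[241.31646487 117.98437376]]
```

View pics/w51.png

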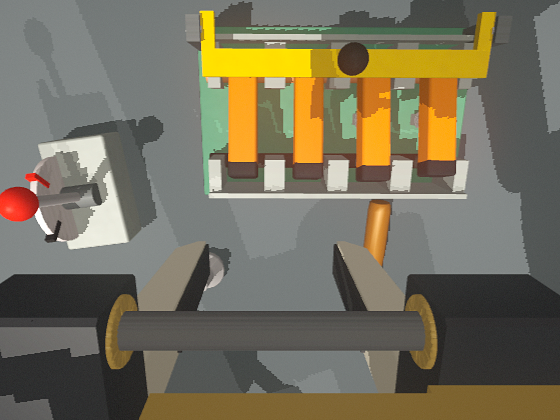

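View pics/s51.png

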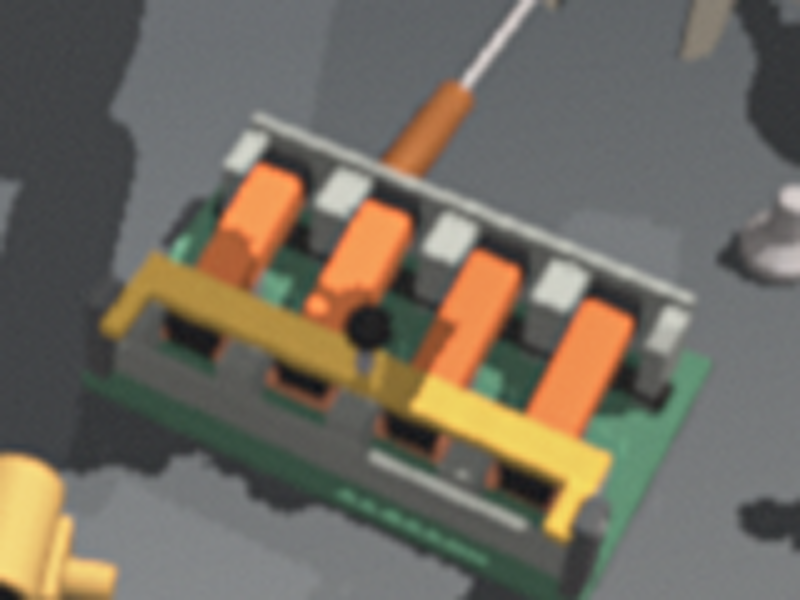

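View pics/t51.png

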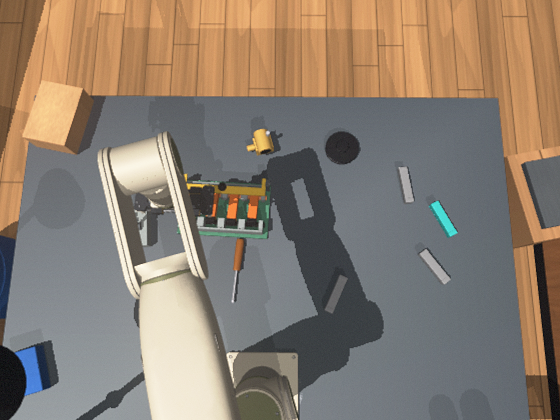

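The knob at (353,58) matches a clamp angle of about 0. All four coils lie with their robot-side ends up, and nothing else on the bench has moved. Handing in.

Run:
```python
from plant import *
print(close_job())
```

```text
the job is handed in; nothing more can be done
None
```

All four coils are loaded one to a bay with their heavy ends down on the copper rod. After that I swung the clamp fully down, then set the speed lever, and handed the job in at about 70 s with the robot touching nothing. No verdict was reported.

**Last checks**
- **Coils:** in the camera overlays all four sit at the expected tilt. They are about −3 to +4 mm off along tester x: bay 2 lies slightly towards the robot, bay 1 slightly away from it.
- **Clamp:** the knob position in the wrist view matches 0 rad to within about 0.05. It pressed against its stop at about 17 N.
- **Lever:** the wrist-camera fit to the dial marks gives 0.90 rad, and the lever ball's position in the top and scene views agrees to about 1 mm. My first estimate of the pivot from the box corners was about 5 mm off in x, so I used the dial-mark fit instead.
- **Other things on the bench:** the look-alikes and loose items look unmoved.

**What went wrong on the way**
- The first coil swung down in the grip during carrying. I set it back on the bench and gripped it again nearer its heavy end; the other three were gripped that way from the start.
- The wrist moment reading drifts with orientation. I compared against empty-gripper readings to find each heavy end; for one coil this reversed my first guess.
- One coil was knocked aside mid-run, so I located it again before picking it up.
- Gripping the clamp knob jammed at about 0.3 rad, so I finished by pressing down on the bar.

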